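# Snap rings onto the drive spindles and shut the box

## Robot

A 6-joint arm with a two-finger parallel gripper is mounted at the origin on the work surface. World frame = base frame: x ahead of the robot, y to its left, z up, the work surface at z = 0. Lengths are in m, angles in rad, forces in N, time in s.
With the tool pointing down it reaches from about 0.35 to 0.775 m from the base axis. Payload 5.5 kg.
Tool frame: the origin (TCP) lies between the finger pads; the fingertips stand 11 mm ahead of it and the grasp point (between the pads) lies 8 mm behind it (tips_ahead is the distance from the TCP to the fingertips, in m); z points along the fingers, y is the line along which they close (so a half turn about z gives the same grasp; the last joint's range is limited). The gripper opens to 85 mm and grips with 20 to 120 N. Pads are 22 mm wide; open, the fingers measure 114 mm over their backs; the gripper's body (76 mm by 85 mm) begins 54 mm behind the grasp point. The pads swing forward as they close: fully open they stand 13 mm farther back than shut.
Start: joints at [1.177, 0.313, 0.046, 1.304, 0, 1.431], TCP at [0.144, 0.557, 0.242] pointing down, gripper open.
Joint ranges: [-2.76, 2.76], [-0.86, 1.69], [-1.03, 1.26], [-2.2, 2.34], [-1.47, 1.5], [-3.14, 3.14]. Speed limits (rad/s): [2.57, 2.57, 3.14, 3.14, 3.14, 3.14].

## Interface

Orientations are given as a unit quaternion [w, x, y, z].
In Python, from workcell import * gives the robot as it stands. The module is installed in compiled form; this text tells all that it offers.
- The arm moves only by the tool jog_arm, never from a script. Its argument "moves" is a list of rows, each an object with "fingers": the closure, from 0 (fully open) to 1 (shut); "slide": the shift along the tool's x, y, z in mm, a list of three; "angular": the turn, a rotation vector about the tool's x, y, z in degrees, a list of three. A call has 1 to 10 rows; each row is the pose to reach, as a shift and turn from the pose commanded when the call began, along the tool's axes at that moment; what a row does not reach only later rows make up. A row lasts 1/12 s, in which the tool goes at most 41.7 mm and 7.16 degrees, less where a joint would pass 70% of its speed; a pose out of reach is approached as far as the arm can. A call with a gripper value outside its range is refused whole. The fingers move at their own pace and stop on an object; "squeeze" is the grip in N (left out, the last holds). Time passes only in rows, so rows that repeat a pose let the fingers close. It gives the time, the measured TCP pose, the force, the opening and the grip force at its end, in the units of the state.
- get_state(): the state, without advancing time (a new reading comes with each control period).
- read_camera(name): name is "side" or "top" or "wrist"; returns a dict with "color" (480x640x3 uint8, red, green, blue), "fovy" (degrees; the focal length in pixels is half the picture's height over the tangent of half this angle, whatever the lens; pixels are square), "cx", "cy" (the principal point, pixels), "world_from_camera" (4x4, takes a point from camera to world coordinates); the wrist camera has in their place "tool_from_camera" (4x4, takes a point from camera to tool coordinates, whose origin is the TCP and whose axes are the flange's). Camera axes: x right, y down, z forward; pixel columns grow to the right and rows downward; lengths in m; the calibration is good to about 2 mm. The wrist camera is an equidistant fisheye: a pixel r from the principal point sees the ray r / f radians off the axis. A picture is of the moment at which its call begins: read the wrist's pose just before it. There is no depth.
- hand_in(): hands the job in; it is judged then, once.
Trained networks look in a picture, given as the dict that the camera call returned (one of the last four; its "shot" number tells which), for a name from the list of things; names that differ only in an ending like _2 or _b are one class to them, and where a whole thing is asked for, a point or a joint stands for the part that bears it (a point fixed in the world has none). Each returns a list of dicts, best first, with "p" (0 to 1); they miss things now and then, are a little off and sometimes report something else, mostly with a low value. They report only what shows in the picture. A call takes as long as a camera call. They do not tell look-alikes from the thing itself.
- look_for(target, picture): "point" ([column, row] in pixels, amid what is visible of it).
- tip_of(target, picture): "point" ([column, row] in pixels: a listed point, or the origin of a listed thing).
The state is a dict: "clock": time; "joint_pos": joint angles; "qvel": joint speeds; "tau": joint torques, N m; "tcp_pos": TCP position; "orientation": TCP orientation; "wrist_force": force on the tool from outside, world axes, zero at the start; "ft_torque": the same for the moment, N m; "finger_gap": finger opening in m; "grip_force": force on a finger pad.
Only numpy, scipy, OpenCV 4.12 (cv2) and the standard library are available. Lean on these libraries where they do the work, as an engineer would, in place of code of your own. Each camera call takes 0.05 s, during which the arm holds its last target. There are 200 camera calls.

## Task

Use the snap-ring pliers to spread each copper snap ring by its eyes, bring it over the head of a free spindle in the drive box and let it contract fully into the groove, resting on the brass shoulder: every ring there is, one to a spindle, whichever you like. When they are all on, push the blue door shut until its latch snaps in, and leave the pliers standing on their black mat, with their pivot near the middle of it. Leave the screwdriver and the fuse box where they are.

Things in the scene. Friction and masses are not known exactly. Their poses are not given: they have to be found in the camera images.
- pliers: snap-ring pliers, yellow handles, 175 g, standing on two tips and two feet under the handle ends. Origin: on the pivot axis at the level of the tip ends; z up, +x from pivot to tips, handles to -x. Squeezing the handles SPREADS the tips, up to a stop. The jaws run 20 mm above the tip ends, so they pass over a spindle head; between, each tip has a collar 5.5 mm up that bears on the ring's top
- pliers_grip (a point): where to grip the pliers, across y: 75 mm behind the pivot, 34 mm above the tip ends. The handles there are upright slabs from 20 to 44 mm above the tip ends, 80 mm long, 68 mm wide over the outer faces at rest, 30 mm at the stop; the faces are parallel at about 61 mm. They spring outwards with 7 N at rest, 9 N squeezed; a spread ring adds 4 to 10 N. Held at about 61 mm the pliers can be carried
- tip_l (a point): lower end of the +y tip pin (the -y one mirrors it), 4 mm in diameter, 70 mm ahead of the pivot; 14 mm from the centre line at rest, about 17.5 mm when the handles are squeezed to 61 mm (fits relaxed eyes), 32 mm at the stop (spreads a ring's arms to about 0.28 rad). As a ring contracts into a groove its eyes move about 10 mm to its +x; follow that way while letting go
- mat: black rubber mat 260 x 200 mm (x by y), flat, 1 mm, fixed: the pliers' place. Origin at its centre
- door_edge (a point): middle of the blue door's free edge, on its outer face (7 mm in from the very edge), 262 mm from the hinge line
- hinge_mid (a point): middle of the door's hinge line, along the right (-y) wall of the box, 54 mm above the bench; the line runs along the box's x
- door (a joint): angle of the drive box's blue steel door (130 mm along the hinge, 270 mm from hinge to free edge, 3 mm thick, 350 g): 0 shut flat on the box, about 1.8 standing open past upright, held by its stiff hinge. Pushed past upright it falls shut slowly (damped) and comes to rest on the latch, with the free edge about 10 mm up; roughly 10 N more, downwards at the free edge, snaps it shut
- bolt (a joint): travel of the bevelled sprung latch bolt under the door's free edge, m: 0 fully out, up to 0.012 pushed in. It rides over the strike on the left (+y) wall as the door is pushed home and snaps out under it
- drivebox: grey steel drive box lying on its back, fixed: 126 x 264 mm (x by y), walls 52 mm high. Origin: centre of its underside, z up. Three steel spindles stand in it in a row along y
- screwdriver: orange screwdriver lying on the bench, about 200 mm long; bystander
- fusebox: small clear plastic box of fuses, 50 x 70 x 25 mm; bystander
- spindle_1 (a point): spindle 1: centre of the brass shoulder (46 mm diameter, 36 mm above the bench) on which a ring comes to rest. Above it the groove: 33 mm diameter, 7.5 mm high; then the head: 38 mm diameter, chamfered, its top 14.5 mm above the shoulder. Site axes are those of the box
- spindle_2 (a point): spindle 2: centre of the brass shoulder (46 mm diameter, 36 mm above the bench) on which a ring comes to rest. Above it the groove: 33 mm diameter, 7.5 mm high; then the head: 38 mm diameter, chamfered, its top 14.5 mm above the shoulder. Site axes are those of the box
- spindle_3 (a point): spindle 3: centre of the brass shoulder (46 mm diameter, 36 mm above the bench) on which a ring comes to rest. Above it the groove: 33 mm diameter, 7.5 mm high; then the head: 38 mm diameter, chamfered, its top 14.5 mm above the shoulder. Site axes are those of the box
- ring_1: copper-coloured snap ring 1, flat C 5 mm thick, inner diameter 34 mm, outer 46 mm relaxed; may be absent. Origin: centre of the circle, on the underside; z up; gap towards +x. Beside the gap each arm ends in an eye: a through hole 12 mm (x) by 9 mm (y), centre 22 mm along +x, 17.5 mm to +-y, moving with its arm. Arms pivot at the back, 20 mm along -x. With the arms at 0.28 rad it clears a head centred 4 mm to +x of the origin by 2 mm all round
- ring_1_l (a joint): spread of the +y arm of ring_1, rad: 0 relaxed, 0.45 at most; sprung shut
- ring_1_r (a joint): spread of the -y arm of ring_1, rad: 0 relaxed, 0.45 at most; sprung shut
- ring_2: copper-coloured snap ring 2, flat C 5 mm thick, inner diameter 34 mm, outer 46 mm relaxed; may be absent. Origin: centre of the circle, on the underside; z up; gap towards +x. Beside the gap each arm ends in an eye: a through hole 12 mm (x) by 9 mm (y), centre 22 mm along +x, 17.5 mm to +-y, moving with its arm. Arms pivot at the back, 20 mm along -x. With the arms at 0.28 rad it clears a head centred 4 mm to +x of the origin by 2 mm all round
- ring_2_l (a joint): spread of the +y arm of ring_2, rad: 0 relaxed, 0.45 at most; sprung shut
- ring_2_r (a joint): spread of the -y arm of ring_2, rad: 0 relaxed, 0.45 at most; sprung shut
- ring_3: copper-coloured snap ring 3, flat C 5 mm thick, inner diameter 34 mm, outer 46 mm relaxed; may be absent. Origin: centre of the circle, on the underside; z up; gap towards +x. Beside the gap each arm ends in an eye: a through hole 12 mm (x) by 9 mm (y), centre 22 mm along +x, 17.5 mm to +-y, moving with its arm. Arms pivot at the back, 20 mm along -x. With the arms at 0.28 rad it clears a head centred 4 mm to +x of the origin by 2 mm all round
- ring_3_l (a joint): spread of the +y arm of ring_3, rad: 0 relaxed, 0.45 at most; sprung shut
- ring_3_r (a joint): spread of the -y arm of ring_3, rad: 0 relaxed, 0.45 at most; sprung shut
Mind the look-alikes: they are no part of the job. What is shaped like the ring_1 but turquoise is not meant. Leave any red look-alike of the ring_3 alone.

How it is judged:
By the outcome, as a careful person would: the job done as asked, in the order asked, and still so for the second after the job is handed in, with the robot touching nothing.
Of ring_1, ring_2, ring_3 only 2 to 3 are there at a start; the rules pass over those that are not, and their reading is None.
At some moment in a run one of pliers, ring_1, ring_2, ring_3 may be knocked a few centimetres aside while the robot is not near it.
It also fails if it takes over 210 s, if anything falls off the work surface, if the arm or the gripper's body presses on something with over 40 N, if the wrist force passes 120 N, or if a joint passes its speed limit or range.

## Working session

There is one attempt and no reset: what is moved stays moved. The work goes in short steps, Python scripts to look and compute and a tool call to move; the robot and the scene stay as the last step left them, time stands still between calls to the robot, and variables do not carry over. Pictures are saved under pics/ and viewed, at most 14 in all, crops included, and the job is handed in when it is done.

Besides the shell and the picture viewer there is one more tool, called after "Call:" in YAML: its name, and indented under it one key for each argument. jog_arm: Moves the arm, as the interface text tells. Its arguments: {"type":"object","properties":{"moves":{"type":"array","items":{"type":"object","properties":{"fingers":{"type":"number"},"slide":{"type":"array","items":{"type":"number"}},"angular":{"type":"array","items":{"type":"number"}}}}},"squeeze":{"type":"number"}},"required":["moves"]}

```bash
mkdir -p pics; cat > h.py <<'E'
from workcell import *
import numpy as np, cv2
from scipy.spatial.transform import Rotation as R
def ray(pic,p,st=None):
    f=240/np.tan(np.radians(pic["fovy"]/2)); d=np.array([p[0]-pic["cx"],p[1]-pic["cy"]])
    if "world_from_camera" in pic:
        M=np.array(pic["world_from_camera"]); v=np.array([d[0]/f,d[1]/f,1])
    else:
        r=np.hypot(*d); t=r/f; v=np.array([*(np.sin(t)*d/max(r,1e-9)),np.cos(t)])
        q=st["orientation"]; T=np.eye(4); T[:3,:3]=R.from_quat([q[1],q[2],q[3],q[0]]).as_matrix(); T[:3,3]=st["tcp_pos"]
        M=T@np.array(pic["tool_from_camera"])
    v=M[:3,:3]@v; return M[:3,3],v/np.linalg.norm(v)
def at_z(pic,p,z,st=None):
    o,v=ray(pic,p,st); return o+v*(z-o[2])/v[2]
def proj(pic,X,st=None):
    f=240/np.tan(np.radians(pic["fovy"]/2))
    if "world_from_camera" in pic: M=np.array(pic["world_from_camera"])
    else:
        q=st["orientation"]; T=np.eye(4); T[:3,:3]=R.from_quat([q[1],q[2],q[3],q[0]]).as_matrix(); T[:3,3]=st["tcp_pos"]
        M=T@np.array(pic["tool_from_camera"])
    c=M[:3,:3].T@(np.array(X)-M[:3,3])
    if "world_from_camera" in pic: return np.array([pic["cx"]+f*c[0]/c[2],pic["cy"]+f*c[1]/c[2]])
    t=np.arctan2(np.hypot(c[0],c[1]),c[2]); return np.array([pic["cx"],pic["cy"]])+f*t*c[:2]/np.hypot(c[0],c[1])
def save(pic,name): cv2.imwrite("pics/"+name+".png",cv2.cvtColor(pic["color"],cv2.COLOR_RGB2BGR))
E
python3 - <<'E'
from h import *
np.set_printoptions(precision=4,suppress=True)
Z={"pliers":0,"pliers_grip":.034,"tip_l":0,"mat":.001,"door_edge":None,"hinge_mid":.054,"drivebox":0,"spindle_1":.036,"ring_1":0,"screwdriver":.01,"fusebox":0}
s=get_state();print(s["tcp_pos"],s["orientation"],s["finger_gap"])
for n in["top","side"]:
    pic=read_camera(n);save(pic,n+"0")
    for k,z in Z.items():
        for r in tip_of(k,pic):
            if r["p"]>.2: print(n,k,round(r["p"],2),np.round(r["point"],1),at_z(pic,r["point"],z) if z is not None else "")
E
```

```text
[0.1442 0.5561 0.2414] [-0.0002  0.1266  0.992  -0.0009] 0.08530728188708195
top pliers 0.75 [479.4 236.9] [ 0.5196 -0.3746  0.    ]
top pliers 0.43 [478.8 262.8] [ 0.4476 -0.3702  0.    ]
top pliers_grip 0.83 [476.1 260.8] [ 0.4518 -0.3513  0.034 ]
top pliers_grip 0.63 [440.1 198.5] [ 0.6225 -0.2596  0.034 ]
top tip_l 0.54 [477.8 211.7] [ 0.5904 -0.3729  0.    ]
top mat 0.69 [473.  237.5] [ 0.518  -0.3564  0.001 ]
top door_edge 0.66 [442.2 198.4] 
top hinge_mid 0.71 [393.9 215.6] [ 0.5737 -0.1292  0.054 ]
top drivebox 0.84 [347.2 213.2] [ 0.5892 -0.0078  0.    ]
top spindle_1 0.76 [321.7 209.9] [0.5934 0.0637 0.036 ]
top spindle_1 0.66 [346.  210.7] [ 0.5907 -0.0023  0.036 ]
top ring_1 0.71 [249.5 232.5] [0.5372 0.2649 0.    ]
top ring_1 0.66 [221.9 222. ] [0.5672 0.342  0.    ]
top ring_1 0.65 [163.2 215.9] [0.5857 0.5061 0.    ]
top screwdriver 0.7 [476.8 261.8] [ 0.4501 -0.3613  0.01  ]
top screwdriver 0.52 [398.2 264.5] [ 0.4444 -0.1452  0.01  ]
top fusebox 0.75 [308.4 257.3] [0.4667 0.1014 0.    ]
side pliers 0.95 [347.3 179.7] [ 0.519  -0.3884  0.    ]
side pliers_grip 0.88 [367.3 175.9] [ 0.4501 -0.3601  0.034 ]
side tip_l 0.4 [290.1 372.2] [0.5026 0.4383 0.    ]
side mat 0.56 [344.7 185.1] [ 0.5211 -0.346   0.001 ]
side door_edge 0.87 [317.1 104.8] 
side hinge_mid 0.64 [316.8 201.7] [ 0.5684 -0.128   0.054 ]
side drivebox 0.71 [298.2 240. ] [ 0.5948 -0.0051  0.    ]
side spindle_1 0.72 [299.3 231. ] [0.5883 0.0046 0.036 ]
side spindle_1 0.67 [308.6 219.3] [ 0.5771 -0.0582  0.036 ]
side ring_1 0.79 [243.3 396. ] [0.5724 0.5077 0.    ]
side ring_1 0.71 [249.2 300.4] [0.6461 0.2561 0.    ]
side ring_1 0.7 [291.  370.2] [0.5021 0.4332 0.    ]
side ring_1 0.68 [298.4 310.8] [0.5277 0.2682 0.    ]
side ring_1 0.57 [274.5 338.1] [0.5567 0.3582 0.    ]
side screwdriver 0.67 [358.5 217.1] [ 0.4483 -0.1385  0.01  ]
side fusebox 0.87 [334.8 267.7] [0.4758 0.0979 0.    ]
```

View pics/top0.png

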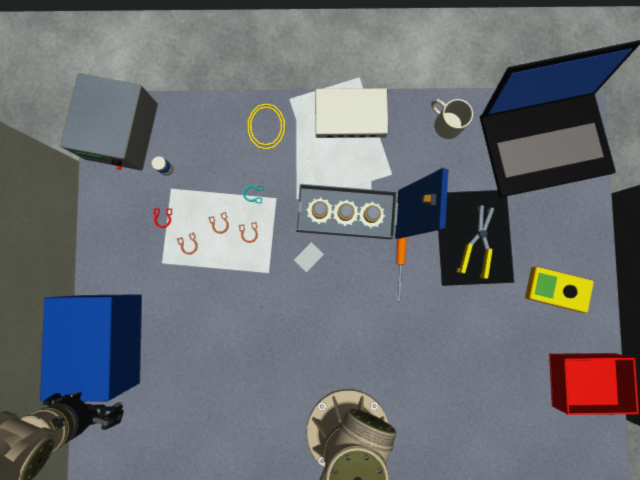

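View pics/side0.png

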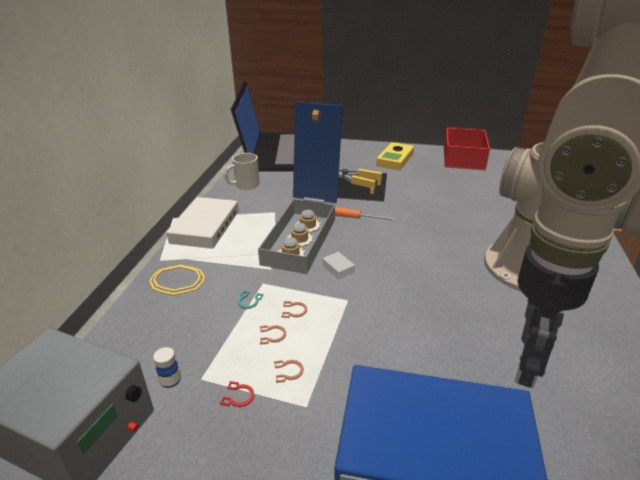

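Both views show three copper rings on the paper, at about (249,233), (219,223) and (188,243) in the top image. The turquoise ring (253,193) and red ring (163,216) are look-alikes. The pliers are on the mat with the pivot at (483,233). All three spindles are free, and the door stands open.

Call:
jog_arm:
  moves:
    - {"slide": [-326,-159,-79],"angular": [0,0,0],"fingers": 0}
    - {"slide": [-326,-159,-79],"angular": [0,0,0],"fingers": 0}
    - {"slide": [-326,-159,-79],"angular": [0,0,0],"fingers": 0}
    - {"slide": [-326,-159,-79],"angular": [0,0,0],"fingers": 0}
    - {"slide": [-326,-159,-79],"angular": [0,0,0],"fingers": 0}
    - {"slide": [-326,-159,-79],"angular": [0,0,0],"fingers": 0}
    - {"slide": [-326,-159,-79],"angular": [0,0,0],"fingers": 0}
    - {"slide": [-326,-159,-79],"angular": [0,0,0],"fingers": 0}
    - {"slide": [-326,-159,-79],"angular": [0,0,0],"fingers": 0}
    - {"slide": [-326,-159,-79],"angular": [0,0,0],"fingers": 0}

```text
clock: 2.03
tcp_pos: [0.4252, 0.3172, 0.3226]
orientation: [0.002, 0.13, 0.992, 0.0]
wrist_force: [0.2, 0.6, 0.1]
finger_gap: 0.0857
grip_force: 0.0
```

```bash
cat >> h.py <<'E'
np.set_printoptions(precision=4,suppress=True)
def yaw(s):
    q=s["orientation"]; x=R.from_quat([q[1],q[2],q[3],q[0]]).as_matrix()[:,0]; return np.degrees(np.arctan2(-x[1],-x[0]))
def plan(X,yw,s=None):
    "slide mm & angular to bring TCP to X with pliers-yaw yw (deg), tool straight down"
    s=s or get_state(); q=s["orientation"]; M=R.from_quat([q[1],q[2],q[3],q[0]])
    c,n=np.cos(np.radians(yw)),np.sin(np.radians(yw))
    G=np.array([[-c,-n,0],[-n,c,0],[0,0,-1.]]).T if 0 else np.column_stack([[-c,-n,0],[-n,c,0],[0,0,-1.]])
    print("slide",np.round(M.inv().apply(np.array(X)-s["tcp_pos"])*1000,1),"ang",np.round((M.inv()*R.from_matrix(G)).as_rotvec(degrees=True),2))
E
python3 - <<'E'
from h import *
s=get_state();p=read_camera("wrist");save(p,"w0")
print(s["clock"],s["tcp_pos"],yaw(s),p["fovy"],p["tool_from_camera"])
for r in tip_of("ring_1",p): print(r["p"],np.round(r["point"],1),at_z(p,r["point"],0,s))
plan([.42,-.2,.32],-13,s)
E
```

```text
2.0333 [0.4252 0.3172 0.3226] -14.944323748866921 65.70646984690485 [[-0.0003 -0.9618 -0.2737  0.0694]
 [ 1.     -0.0006  0.0009 -0.0008]
 [-0.001  -0.2737  0.9618 -0.1317]
 [ 0.      0.      0.      1.    ]]
0.96 [321.5 354.1] [0.652  0.2591 0.    ]
0.95 [366.  282.7] [0.5582 0.3452 0.    ]
0.88 [482.8 265.9] [0.5804 0.511  0.    ]
0.75 [306. 281.] [0.535 0.269 0.   ]
0.7 [423.9 228.1] [0.5046 0.4356 0.    ]
slide [-128.3 -501.1    2.6] ang [ 0.05  0.24 -1.94]
```

View pics/w0.png

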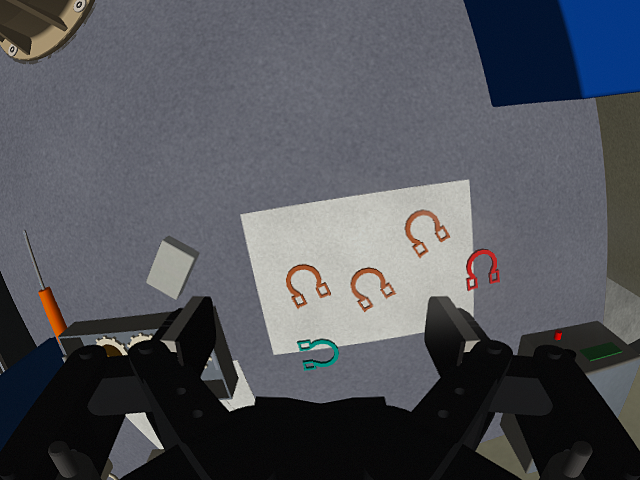

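The wrist view shows the three copper rings at (306,281), (366,283) and (424,228), with gaps facing the box side. Next I go to the pliers.

Call:
jog_arm:
  moves:
    - {"slide": [-100,-400,0],"fingers": 0}
    - {"slide": [-100,-400,0],"fingers": 0}
    - {"slide": [-100,-400,0],"fingers": 0}
    - {"slide": [-100,-400,0],"fingers": 0}
    - {"slide": [-100,-400,0],"fingers": 0}
    - {"slide": [-100,-400,0],"fingers": 0}
    - {"slide": [-100,-400,0],"fingers": 0}
    - {"slide": [-100,-400,0],"fingers": 0}
    - {"slide": [-100,-400,0],"fingers": 0}
    - {"slide": [-100,-400,0],"fingers": 0}

```text
schema error: expected keys fingers, slide, angular
```

Call:
jog_arm:
  moves:
    - {"slide": [-84,-236,20],"angular": [0,0,-2],"fingers": 0}
    - {"slide": [-84,-236,20],"angular": [0,0,-2],"fingers": 0}
    - {"slide": [-84,-236,20],"angular": [0,0,-2],"fingers": 0}
    - {"slide": [-84,-236,20],"angular": [0,0,-2],"fingers": 0}
    - {"slide": [-84,-236,20],"angular": [0,0,-2],"fingers": 0}
    - {"slide": [-84,-236,20],"angular": [0,0,-2],"fingers": 0}
    - {"slide": [-84,-236,20],"angular": [0,0,-2],"fingers": 0}
    - {"slide": [-84,-236,20],"angular": [0,0,-2],"fingers": 0}

```text
clock: 2.8
tcp_pos: [0.4414, 0.0704, 0.3008]
orientation: [-0.001, 0.111, 0.994, 0.0]
wrist_force: [0.2, 1.0, 0.7]
finger_gap: 0.0857
grip_force: 0.0
```

```bash
python3 - <<'E'
from h import *
s=get_state();p=read_camera("wrist");save(p,"w1")
print(s["clock"],s["tcp_pos"],yaw(s))
for k,z in[("pliers",0),("pliers",.03),("pliers_grip",.034),("tip_l",0),("mat",.001)]:
  for r in tip_of(k,p): print(k,round(r["p"],2),np.round(r["point"],1),at_z(p,r["point"],z,s))
E
```

```text
2.8 [0.4414 0.0704 0.3008] -12.720478211751757
pliers 0.77 [ 59.7 314.6] [ 0.5233 -0.3729  0.    ]
pliers 0.77 [ 59.7 314.6] [ 0.5129 -0.3412  0.03  ]
pliers_grip 0.92 [ 38.4 282.8] [ 0.4575 -0.3545  0.034 ]
pliers_grip 0.58 [ 58.8 314.1] [ 0.5105 -0.3384  0.034 ]
pliers_grip 0.15 [287.2 334.8] [ 0.5945 -0.0058  0.034 ]
tip_l 0.6 [ 80.1 356. ] [ 0.6009 -0.3709  0.    ]
mat 0.91 [ 62.3 313.5] [ 0.5219 -0.3648  0.001 ]
```

View pics/w1.png

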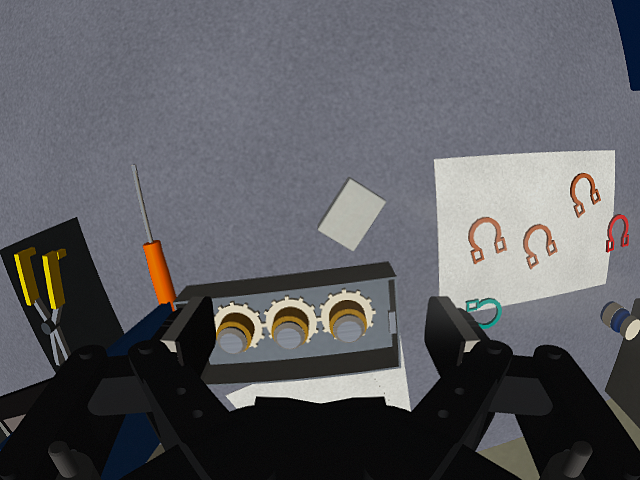

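The view covers the spindles, rings and pliers, with nothing disturbed. I continue to the pliers.

Call:
jog_arm:
  moves:
    - {"slide": [-90,-405,0],"angular": [0,0,0],"fingers": 0}
    - {"slide": [-90,-405,0],"angular": [0,0,0],"fingers": 0}
    - {"slide": [-90,-405,0],"angular": [0,0,0],"fingers": 0}
    - {"slide": [-90,-405,0],"angular": [0,0,0],"fingers": 0}
    - {"slide": [-90,-405,0],"angular": [0,0,0],"fingers": 0}
    - {"slide": [-90,-405,0],"angular": [0,0,0],"fingers": 0}
    - {"slide": [-90,-405,0],"angular": [0,0,0],"fingers": 0}
    - {"slide": [-90,-405,0],"angular": [0,0,0],"fingers": 0}
    - {"slide": [-90,-405,0],"angular": [0,0,0],"fingers": 0}
    - {"slide": [-90,-405,0],"angular": [0,0,0],"fingers": 0}

```text
clock: 3.93
tcp_pos: [0.4426, -0.3447, 0.3012]
orientation: [0.0, 0.108, 0.994, -0.0]
wrist_force: [1.0, 0.3, 0.6]
finger_gap: 0.0852
grip_force: 0.0
```

```bash
python3 - <<'E'
from h import *
s=get_state();p=read_camera("wrist");save(p,"w2")
print(s["clock"],s["tcp_pos"],yaw(s))
for k,z in[("pliers",0),("pliers_grip",.034),("tip_l",0),("mat",.001)]:
  for r in tip_of(k,p): print(k,round(r["p"],2),np.round(r["point"],1),at_z(p,r["point"],z,s))
E
```

```text
3.9333 [ 0.4426 -0.3447  0.3012] -12.43630740983894
pliers 0.72 [312.4 265.4] [ 0.5258 -0.3729  0.    ]
mat 0.76 [319.8 258.2] [ 0.5183 -0.3618  0.001 ]
```

View pics/w2.png

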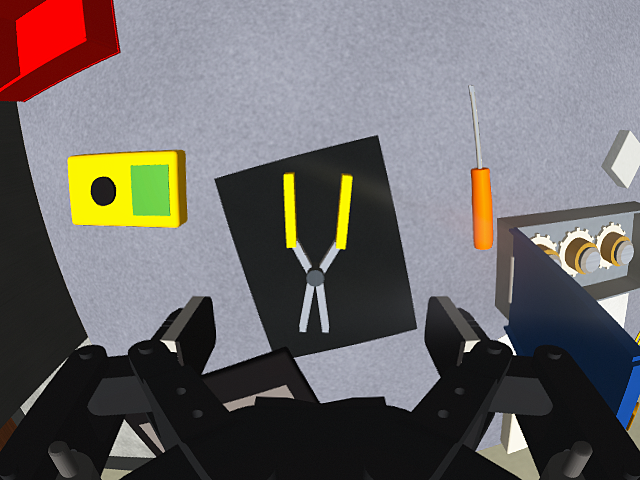

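The pliers show clearly. The handles run from rows 175 to 248 at columns 290 and 345, the pivot is at (315,278) and the tips are at (303/325,331). I'll locate the handle slabs by colour.

```bash
python3 - <<'E'
from h import *
s=get_state();p=read_camera("wrist")
hsv=cv2.cvtColor(p["color"],cv2.COLOR_RGB2HSV)
m=cv2.inRange(hsv,(22,120,80),(35,255,255)); m[:, :230]=0
n,l,st,c=cv2.connectedComponentsWithStats(m)
W=[]
for i in range(1,n):
    if st[i,4]<200: continue
    ys,xs=np.nonzero(l==i); P=np.array([at_z(p,(x,y),.044,s) for x,y in zip(xs,ys)])
    print(st[i],P.mean(0)); 
    u=np.array([np.cos(np.radians(-14)),np.sin(np.radians(-14))]); t=P[:,:2]@u
    print("along",t.min(),t.max()); W.append(P)
    for lo,hi in[(0,.15),(.85,1)]:
        k=(t>=t.min()+lo*np.ptp(t))&(t<=t.min()+hi*np.ptp(t)); print("  end",P[k].mean(0),np.ptp(P[k][:,1]))
for nm,px,z in[("pivot",(315,278),.03),("tips",(314,331),.025)]: print(nm,at_z(p,px,z,s))
E
```

```text
[280 174  15  75 823] [ 0.4437 -0.3787  0.044 ]
along 0.48261418467822886 0.5638179968679324
  end [ 0.4109 -0.372   0.044 ] 0.012990364407826749
  end [ 0.4786 -0.3858  0.044 ] 0.012900641707493166
[334 176  17  75 818] [ 0.4578 -0.3223  0.044 ]
along 0.4831480129934957 0.5644705000060357
  end [ 0.426  -0.3128  0.044 ] 0.013518130959789376
  end [ 0.4924 -0.3327  0.044 ] 0.012755943332080188
pivot [ 0.5306 -0.3679  0.03  ]
tips [ 0.6025 -0.3855  0.025 ]
```

```bash
python3 - <<'E'
from h import *
plan([.4508,-.3505,.027],-14.2)
E
```

```text
slide [-10.1  -6.7 274.2] ang [ 0.05 -0.03  1.77]
```

Call:
jog_arm:
  moves:
    - {"slide": [-10,-7,200],"angular": [0,0,1.8],"fingers": 0}
    - {"slide": [-10,-7,200],"angular": [0,0,1.8],"fingers": 0}
    - {"slide": [-10,-7,200],"angular": [0,0,1.8],"fingers": 0}
    - {"slide": [-10,-7,200],"angular": [0,0,1.8],"fingers": 0}
    - {"slide": [-10,-7,200],"angular": [0,0,1.8],"fingers": 0}
    - {"slide": [-10,-7,225],"angular": [0,0,1.8],"fingers": 0}
    - {"slide": [-10,-7,250],"angular": [0,0,1.8],"fingers": 0}
    - {"slide": [-10,-7,265],"angular": [0,0,1.8],"fingers": 0}
    - {"slide": [-10,-7,274],"angular": [0,0,1.8],"fingers": 0}
    - {"slide": [-10,-7,274],"angular": [0,0,1.8],"fingers": 0}

```text
clock: 5.07
tcp_pos: [0.4498, -0.35, 0.0258]
orientation: [-0.001, 0.124, 0.992, 0.001]
wrist_force: [0.6, -0.0, 1.0]
finger_gap: 0.0857
grip_force: 0.0
```

Call:
jog_arm:
  squeeze: 20
  moves:
    - {"slide": [0,0,0],"angular": [0,0,0],"fingers": 0.2}
    - {"slide": [0,0,0],"angular": [0,0,0],"fingers": 0.2}
    - {"slide": [0,0,0],"angular": [0,0,0],"fingers": 0.2}
    - {"slide": [0,0,0],"angular": [0,0,0],"fingers": 0.2}

```text
clock: 5.4
tcp_pos: [0.4512, -0.3529, 0.0288]
orientation: [0.001, 0.125, 0.992, -0.0]
wrist_force: [0.4, 2.6, 4.2]
finger_gap: 0.0683
grip_force: 6.4
```

Call:
jog_arm:
  moves:
    - {"slide": [0,0,0],"angular": [0,0,0],"fingers": 0.27}
    - {"slide": [0,0,0],"angular": [0,0,0],"fingers": 0.27}
    - {"slide": [0,0,0],"angular": [0,0,0],"fingers": 0.27}
    - {"slide": [0,0,0],"angular": [0,0,0],"fingers": 0.27}

```text
clock: 5.73
tcp_pos: [0.4512, -0.3538, 0.0297]
orientation: [0.001, 0.125, 0.992, -0.001]
wrist_force: [-1.3, 1.4, 9.8]
finger_gap: 0.0624
grip_force: 10.4
```

Call:
jog_arm:
  moves:
    - {"slide": [0,0,-4],"angular": [0,0,0],"fingers": 0.286}
    - {"slide": [0,0,-4],"angular": [0,0,0],"fingers": 0.286}
    - {"slide": [0,0,-4],"angular": [0,0,0],"fingers": 0.286}

```text
clock: 5.98
tcp_pos: [0.4503, -0.3528, 0.0316]
orientation: [0.0, 0.125, 0.992, -0.0]
wrist_force: [0.6, 0.3, -1.9]
finger_gap: 0.061
grip_force: 7.1
```

Call:
jog_arm:
  moves:
    - {"slide": [0,0,-10],"angular": [0,0,0],"fingers": 0.286}
    - {"slide": [0,0,-30],"angular": [0,0,0],"fingers": 0.286}
    - {"slide": [0,0,-60],"angular": [0,0,0],"fingers": 0.286}
    - {"slide": [0,0,-90],"angular": [0,0,0],"fingers": 0.286}
    - {"slide": [0,0,-120],"angular": [0,0,0],"fingers": 0.286}
    - {"slide": [0,0,-120],"angular": [0,0,0],"fingers": 0.286}

```text
clock: 6.48
tcp_pos: [0.4527, -0.3551, 0.1581]
orientation: [0.004, 0.125, 0.992, -0.003]
wrist_force: [0.9, -1.2, -1.6]
finger_gap: 0.0615
grip_force: 7.1
```

```bash
python3 - <<'E'
from h import *
s=get_state();p=read_camera("wrist");t=read_camera("side")
print(s["clock"],s["tcp_pos"],yaw(s),s["wrist_force"],s["ft_torque"],s["finger_gap"])
a=p["color"]; b=cv2.resize(t["color"][60:260,250:450],(480,480))
cv2.imwrite("pics/g1.png",cv2.cvtColor(np.hstack([a[:,160:480],b]),cv2.COLOR_RGB2BGR))
E
```

```text
6.4833 [ 0.4527 -0.3551  0.1581] -14.339644564026699 [ 0.894  -1.2173 -1.6469] [-0.0362 -0.0721 -0.0124] 0.06149965731475693
```

View pics/g1.png

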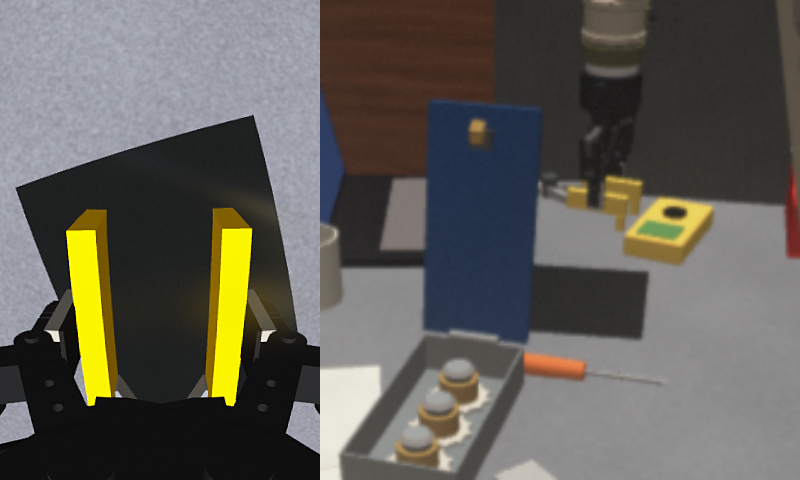

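Gripped level and carried. I lift over the door and go to view the rings.

Call:
jog_arm:
  moves:
    - {"slide": [0,0,-40],"angular": [0,0,0],"fingers": 0.286}
    - {"slide": [0,0,-80],"angular": [0,0,0],"fingers": 0.286}
    - {"slide": [0,0,-120],"angular": [0,0,0],"fingers": 0.286}
    - {"slide": [0,0,-160],"angular": [0,0,0],"fingers": 0.286}
    - {"slide": [0,0,-200],"angular": [0,0,0],"fingers": 0.286}
    - {"slide": [0,0,-240],"angular": [0,0,0],"fingers": 0.286}
    - {"slide": [0,0,-260],"angular": [0,0,0],"fingers": 0.286}
    - {"slide": [0,0,-260],"angular": [0,0,0],"fingers": 0.286}
    - {"slide": [0,0,-260],"angular": [0,0,0],"fingers": 0.286}

```text
clock: 7.33
tcp_pos: [0.4506, -0.3529, 0.4106]
orientation: [-0.0, 0.125, 0.992, 0.0]
wrist_force: [-0.2, 0.4, -2.4]
finger_gap: 0.0609
grip_force: 6.6
```

Call:
jog_arm:
  moves:
    - {"slide": [14,38,0],"angular": [0,0,0],"fingers": 0.286}
    - {"slide": [28,76,0],"angular": [0,0,0],"fingers": 0.286}
    - {"slide": [41,114,0],"angular": [0,0,0],"fingers": 0.286}
    - {"slide": [55,152,0],"angular": [0,0,0],"fingers": 0.286}
    - {"slide": [69,190,0],"angular": [0,0,0],"fingers": 0.286}
    - {"slide": [82,228,0],"angular": [0,0,0],"fingers": 0.286}
    - {"slide": [96,266,0],"angular": [0,0,0],"fingers": 0.286}
    - {"slide": [110,304,0],"angular": [0,0,0],"fingers": 0.286}
    - {"slide": [124,342,0],"angular": [0,0,0],"fingers": 0.286}
    - {"slide": [137,376,0],"angular": [0,0,0],"fingers": 0.286}

```text
clock: 8.17
tcp_pos: [0.4089, 0.0478, 0.4083]
orientation: [-0.003, 0.125, 0.992, 0.0]
wrist_force: [0.5, -1.2, -1.4]
finger_gap: 0.0607
grip_force: 6.6
```

Call:
jog_arm:
  moves:
    - {"slide": [15,33,20],"angular": [0,0,0],"fingers": 0.286}
    - {"slide": [30,66,50],"angular": [0,0,0],"fingers": 0.286}
    - {"slide": [37,100,80],"angular": [0,0,0],"fingers": 0.286}
    - {"slide": [37,101,110],"angular": [0,0,0],"fingers": 0.286}
    - {"slide": [37,101,120],"angular": [0,0,0],"fingers": 0.286}
    - {"slide": [37,101,120],"angular": [0,0,0],"fingers": 0.286}
    - {"slide": [37,101,120],"angular": [0,0,0],"fingers": 0.286}

```text
clock: 8.75
tcp_pos: [0.3988, 0.1521, 0.2902]
orientation: [-0.002, 0.125, 0.992, -0.001]
wrist_force: [-0.3, -0.5, -1.1]
finger_gap: 0.0611
grip_force: 6.6
```

```bash
cat >> h.py <<'E'
def rings(p,s,z=.005,near=None):
    "fit C+eyes template to copper blobs on plane z; returns list of (x,y,yaw,score)"
    hsv=cv2.cvtColor(p["color"],cv2.COLOR_RGB2HSV)
    m=cv2.inRange(hsv,(5,90,60),(17,255,255))
    n,l,st,c=cv2.connectedComponentsWithStats(m); out=[]
    for i in range(1,n):
        if not 60<st[i,4]<6000: continue
        C=at_z(p,c[i],z,s)
        if not(.3<C[0]<.8 and (near is None or np.hypot(*(C[:2]-near))<.05)): continue
        G=.0005; N=160; gx,gy=np.meshgrid((np.arange(N)-N/2)*G+C[0],(np.arange(N)-N/2)*G+C[1],indexing="ij")
        uv=np.array([[proj(p,(gx[a,b],gy[a,b],z),s) for b in range(N)] for a in range(N)]).astype(np.float32)
        I=cv2.remap(m.astype(np.float32)/255,uv[...,0],uv[...,1],cv2.INTER_LINEAR); I=cv2.GaussianBlur(I,(0,0),2)
        def score(x,y,a):
            ca,sa=np.cos(a),np.sin(a); X=ca*(gx-x)+sa*(gy-y); Y=-sa*(gx-x)+ca*(gy-y); r=np.hypot(X,Y)
            T=((r>17)&(r<23)&~((X>0)&(0.0+abs(Y)<.0)))*1. if 0 else ((r>.017)&(r<.023)&~((X>.014)&(abs(Y)<.012)))*1.
            e=(abs(X-.022)<.009)&(abs(abs(Y)-.0175)<.0075); h=(abs(X-.022)<.006)&(abs(abs(Y)-.0175)<.0045)
            T[e]=1; T[h]=0; T=cv2.GaussianBlur(T,(0,0),2); return np.corrcoef(T.ravel(),I.ravel())[0,1]
        best=max((score(C[0]+d*np.cos(a),C[1]+d*np.sin(a),a),C[0]+d*np.cos(a),C[1]+d*np.sin(a),a) for a in np.radians(np.arange(-180,180,15)) for d in(-.006,))
        from scipy.optimize import minimize
        r=minimize(lambda v:-score(v[0]/1000,v[1]/1000,v[2]/100),[best[1]*1000,best[2]*1000,best[3]*100],method="Nelder-Mead",options=dict(initial_simplex=[[best[1]*1000+a,best[2]*1000+b,best[3]*100+c] for a,b,c in[(0,0,0),(5,0,0),(0,5,0),(0,0,12)]],xatol=.1,fatol=1e-4))
        out.append((r.x[0]/1000,r.x[1]/1000,np.degrees(r.x[2]/100),-r.fun))
    return out
E
python3 - <<'E'
from h import *
s=get_state();p=read_camera("wrist");save(p,"w3")
print(s["clock"],s["tcp_pos"],yaw(s),s["finger_gap"])
for r in rings(p,s): print(np.round(r,4))
p0=dict(p);p0["color"]=cv2.cvtColor(cv2.imread("pics/w0.png"),cv2.COLOR_BGR2RGB)
s0=dict(tcp_pos=[.4252,.3172,.3226],orientation=[.002,.13,.992,0])
print("w0")
for r in rings(p0,s0): print(np.round(r,4))
E
```

```text
8.75 [0.3988 0.1521 0.2902] -14.358803173349244 0.0611368241456092
[ 0.5018  0.4322 20.746   0.9649]
[ 0.5322  0.2656 10.009   0.9532]
[ 0.559   0.3466 17.9501  0.9791]
[  0.4908  -0.1527 137.6839   0.3124]
w0
[ 0.5016  0.4325 20.8383  0.9829]
[ 0.5321  0.266  10.2452  0.9825]
[ 0.5588  0.3469 18.0105  0.9836]
[  0.5002  -0.1612 123.7865   0.2673]
```

View pics/w3.png

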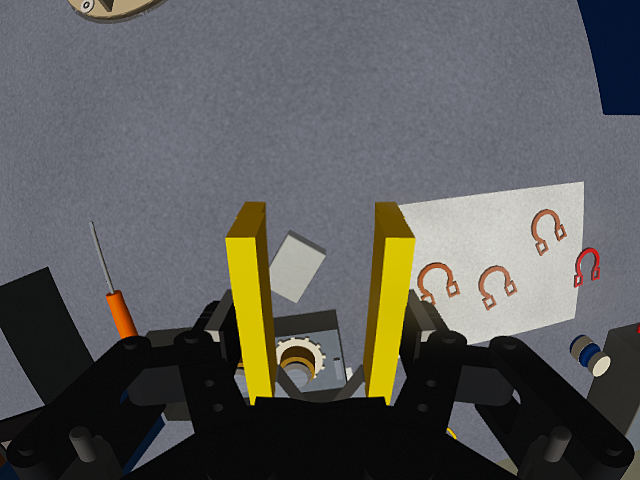

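Wrist view: copper rings at (438,282), (497,286) and (547,230), with the pliers handles level between the fingers. The fits agree between pictures to 0.5 mm. Next I check the pliers' offset in the gripper and the spindles.

```bash
python3 - <<'E'
from h import *
s=get_state();p=read_camera("wrist")
q=s["orientation"];M=R.from_quat([q[1],q[2],q[3],q[0]])
for px in[(228,238),(267,236),(376,236),(414,236),(254,400),(385,400)]:
    print(px,M.inv().apply(at_z(p,px,s["tcp_pos"][2]+.014,s)-s["tcp_pos"])*1000)
for nm,tcp,o in[("w1",[.4414,.0704,.3008],[-.001,.111,.994,0]),("w2",[.4426,-.3447,.3012],[0,.108,.994,0])]:
    im=cv2.imread(f"pics/{nm}.png"); p0=dict(p);p0["color"]=cv2.cvtColor(im,cv2.COLOR_BGR2RGB);s0=dict(tcp_pos=tcp,orientation=o)
    # rectify at head top plane
    N=400;G=.0005; cx,cy=.59,0.0
    gx,gy=np.meshgrid(cx+(np.arange(240)-120)*G*1,cy+(np.arange(N)-N/2)*G*1,indexing="ij")
    if nm=="w2": continue
    uv=np.array([[proj(p0,(gx[a,b],gy[a,b],.0505),s0) for b in range(N)] for a in range(240)]).astype(np.float32)
    I=cv2.remap(im,uv[...,0],uv[...,1],cv2.INTER_LINEAR); cv2.imwrite("pics/rect.png",cv2.resize(I,(800,480)))
    g=cv2.cvtColor(I,cv2.COLOR_BGR2GRAY)
    C=cv2.HoughCircles(g,cv2.HOUGH_GRADIENT,1,80,param1=80,param2=12,minRadius=28,maxRadius=40)
    print([(round(cx+(c[1]-120)*G,4),round(cy+(c[0]-N/2)*G,4),c[2]*G) for c in C[0]])
t=read_camera("top")
for r in tip_of("spindle_1",t)+tip_of("drivebox",t): print(r["p"],at_z(t,r["point"],.036))
E
```

```text
(228, 238) [ 36.4318 -31.5034 -13.9779]
(267, 236) [ 37.1052 -18.14   -13.9825]
(376, 236) [ 37.0882  17.9206 -13.9953]
(414, 236) [ 37.0982  30.9419 -13.9999]
(254, 400) [-32.4884 -27.6724 -13.9998]
(385, 400) [-32.5184  26.0179 -14.0189]
[(np.float32(0.5737), np.float32(0.0718), np.float32(0.019700002)), (np.float32(0.5678), np.float32(0.0062), np.float32(0.019700002)), (np.float32(0.5792), np.float32(-0.0718), np.float32(0.018600002))]
0.77 [0.5746 0.0014 0.036 ]
0.69 [ 0.5799 -0.0804  0.036 ]
0.67 [0.5979 0.0726 0.036 ]
0.24 [0.5687 0.1483 0.036 ]
```

View pics/rect.png

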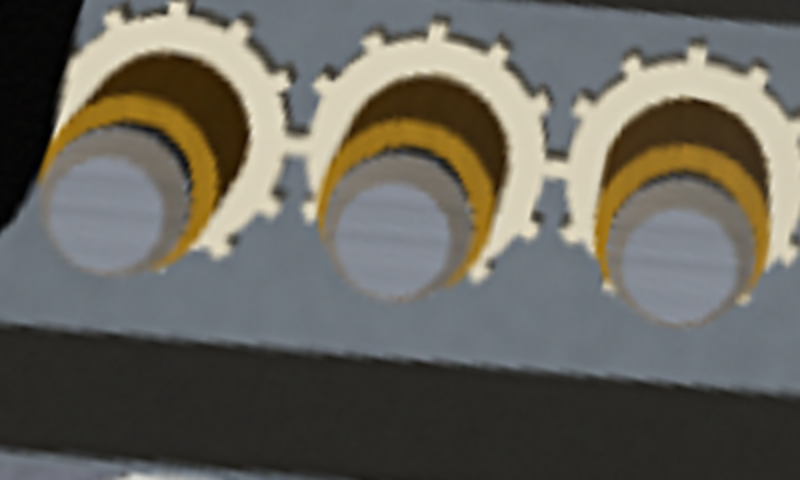

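In the rectified view the spindle heads are at (105,212), (393,240) and (681,265). That gives about (.583,-.074), (.590,-.002) and (.596,.070), with a box yaw of -5.2°. The pliers sit 2–3 mm forward of the nominal grip. I'll hover over ring A.

```bash
cat >> h.py <<'E'
TX=.146
def over_ring(x,y,a,z,dx=0):
    "TCP for tips in relaxed eyes"
    r=np.radians(a); d=.022+dx-TX; return [x+d*np.cos(r),y+d*np.sin(r),z]
E
python3 - <<'E'
from h import *
print(over_ring(.5322,.2658,10.1,.08)); plan(over_ring(.5322,.2658,10.1,.08),10.1)
E
```

```text
[np.float64(0.41012160568316985), np.float64(0.2440545259645936), 0.08]
slide [ 14.6  91.1 212.9] ang [  0.04   0.17 -24.54]
```

Call:
jog_arm:
  moves:
    - {"slide": [5,35,10],"angular": [0,0,-7],"fingers": 0.286}
    - {"slide": [10,70,30],"angular": [0,0,-14],"fingers": 0.286}
    - {"slide": [15,91,60],"angular": [0,0.2,-21],"fingers": 0.286}
    - {"slide": [15,91,100],"angular": [0,0.2,-24.5],"fingers": 0.286}
    - {"slide": [15,91,140],"angular": [0,0.2,-24.5],"fingers": 0.286}
    - {"slide": [15,91,175],"angular": [0,0.2,-24.5],"fingers": 0.286}
    - {"slide": [15,91,200],"angular": [0,0.2,-24.5],"fingers": 0.286}
    - {"slide": [15,91,213],"angular": [0,0.2,-24.5],"fingers": 0.286}
    - {"slide": [15,91,213],"angular": [0,0.2,-24.5],"fingers": 0.286}
    - {"slide": [15,91,213],"angular": [0,0.2,-24.5],"fingers": 0.286}

```text
clock: 9.83
tcp_pos: [0.4084, 0.2443, 0.0787]
orientation: [-0.002, -0.088, 0.996, 0.0]
wrist_force: [0.8, -0.4, -1.8]
finger_gap: 0.0612
grip_force: 6.6
```

```bash
python3 - <<'E'
from h import *
S=[]
for i in range(4):
    t=read_camera("side"); S.append(get_state())
s=S[-1]; print([np.round(x["tcp_pos"],4) for x in S],[round(yaw(x),2) for x in S],s["wrist_force"])
plan(over_ring(.5322,.2658,10.1,.036),10.1,s)
P=np.mean([x["tcp_pos"] for x in S],0); print(P, np.array(over_ring(.5322,.2658,10.1,.036))-P)
b=cv2.resize(t["color"][190:400,180:460],(800,600),interpolation=cv2.INTER_CUBIC); cv2.imwrite("pics/h1.png",cv2.cvtColor(b,cv2.COLOR_RGB2BGR))
E
```

```text
[array([0.4092, 0.2447, 0.0796]), array([0.4096, 0.2449, 0.08  ]), array([0.4096, 0.245 , 0.0802]), array([0.4095, 0.245 , 0.0801])] [np.float64(10.12), np.float64(10.12), np.float64(10.13), np.float64(10.14)] [ 0.6867 -0.5601 -1.1459]
slide [-0.5 -1.1 44.1] ang [0.08 0.01 0.04]
[0.4094 0.2449 0.08  ] [ 0.0007 -0.0009 -0.044 ]
```

View pics/h1.png

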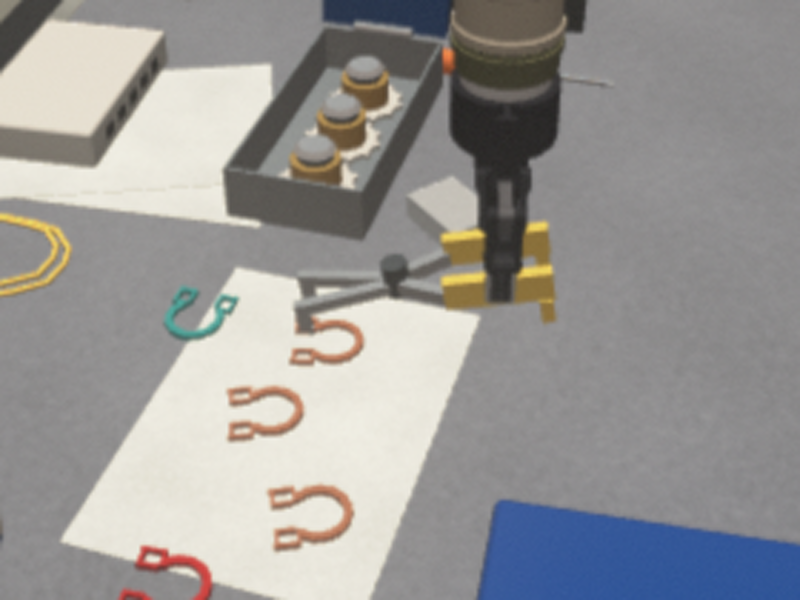

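The side view shows the tips level and right above ring A's eyes, around (305,320) in the crop. I descend.

Call:
jog_arm:
  moves:
    - {"slide": [0,-1,20],"angular": [0,0,0],"fingers": 0.286}
    - {"slide": [0,-1,36],"angular": [0,0,0],"fingers": 0.286}
    - {"slide": [0,-1,42],"angular": [0,0,0],"fingers": 0.286}
    - {"slide": [0,-1,42],"angular": [0,0,0],"fingers": 0.286}
    - {"slide": [0,-1,42],"angular": [0,0,0],"fingers": 0.286}

```text
clock: 10.45
tcp_pos: [0.4082, 0.2437, 0.037]
orientation: [-0.001, -0.089, 0.996, 0.0]
wrist_force: [-0.2, 0.3, -2.2]
finger_gap: 0.0613
grip_force: 6.6
```

Call:
jog_arm:
  moves:
    - {"slide": [0,0,3],"angular": [0,0,0],"fingers": 0.286}
    - {"slide": [0,0,4],"angular": [0,0,0],"fingers": 0.286}
    - {"slide": [0,0,5],"angular": [0,0,0],"fingers": 0.286}
    - {"slide": [0,0,5],"angular": [0,0,0],"fingers": 0.286}
    - {"slide": [0,0,5],"angular": [0,0,0],"fingers": 0.286}

```text
clock: 10.87
tcp_pos: [0.4081, 0.2437, 0.0316]
orientation: [-0.001, -0.089, 0.996, 0.0]
wrist_force: [0.4, -0.3, -1.3]
finger_gap: 0.061
grip_force: 6.5
```

Call:
jog_arm:
  moves:
    - {"slide": [0,0,2],"angular": [0,0,0],"fingers": 0.286}
    - {"slide": [0,0,2],"angular": [0,0,0],"fingers": 0.286}
    - {"slide": [0,0,2],"angular": [0,0,0],"fingers": 0.286}

```text
clock: 11.12
tcp_pos: [0.4085, 0.2438, 0.0299]
orientation: [-0.001, -0.089, 0.996, 0.0]
wrist_force: [-0.2, -0.8, 3.5]
finger_gap: 0.0612
grip_force: 7.2
```

```bash
python3 - <<'E'
from h import *
for i in range(3):
    t=read_camera("side"); s=get_state()
print(s["tcp_pos"],yaw(s),s["wrist_force"],s["ft_torque"],over_ring(.5322,.2658,10.1,.031))
b=cv2.resize(t["color"][240:360,220:400],(800,533),interpolation=cv2.INTER_CUBIC); cv2.imwrite("pics/h2.png",cv2.cvtColor(b,cv2.COLOR_RGB2BGR))
E
```

```text
[0.4085 0.2438 0.0299] 10.156837324972596 [ 1.0288 -0.698   5.7774] [-0.0473  0.0282  0.0123] [np.float64(0.41012160568316985), np.float64(0.2440545259645936), 0.031]
```

View pics/h2.png

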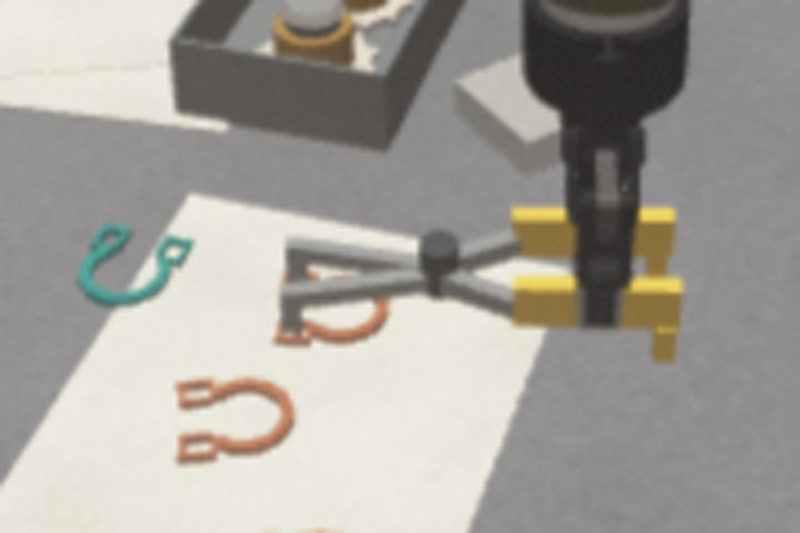

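The tips are in ring A's eyes and touch the bench with light contact. I spread the ring, relieving z as the pads swing forward.

Call:
jog_arm:
  squeeze: 40
  moves:
    - {"slide": [0,0,0],"angular": [0,0,0],"fingers": 0.34}
    - {"slide": [0,0,-0.5],"angular": [0,0,0],"fingers": 0.39}
    - {"slide": [0,0,-1],"angular": [0,0,0],"fingers": 0.44}
    - {"slide": [0,0,-1.5],"angular": [0,0,0],"fingers": 0.49}
    - {"slide": [0,0,-2],"angular": [0,0,0],"fingers": 0.54}
    - {"slide": [0,0,-2],"angular": [0,0,0],"fingers": 0.59}
    - {"slide": [0,0,-2],"angular": [0,0,0],"fingers": 0.63}
    - {"slide": [0,0,-2],"angular": [0,0,0],"fingers": 0.65}
    - {"slide": [0,0,-2],"angular": [0,0,0],"fingers": 0.65}
    - {"slide": [0,0,-2],"angular": [0,0,0],"fingers": 0.65}

```text
clock: 12.1
tcp_pos: [0.4096, 0.2445, 0.0341]
orientation: [0.0, -0.089, 0.996, 0.001]
wrist_force: [-3.5, -1.1, 22.8]
finger_gap: 0.0305
grip_force: 26.7
```

```bash
python3 - <<'E'
from h import *
for i in range(3):
    t=read_camera("side"); s=get_state()
print(s["clock"],s["tcp_pos"],yaw(s),s["wrist_force"],s["finger_gap"],s["grip_force"])
b=cv2.resize(t["color"][240:360,220:400],(800,533),interpolation=cv2.INTER_CUBIC); cv2.imwrite("pics/h3.png",cv2.cvtColor(b,cv2.COLOR_RGB2BGR))
E
```

```text
12.25 [0.4095 0.2445 0.0341] 10.177523221218282 [-4.6506 -1.0578 23.3319] 0.030226992711581444 26.732532726600766
```

View pics/h3.png

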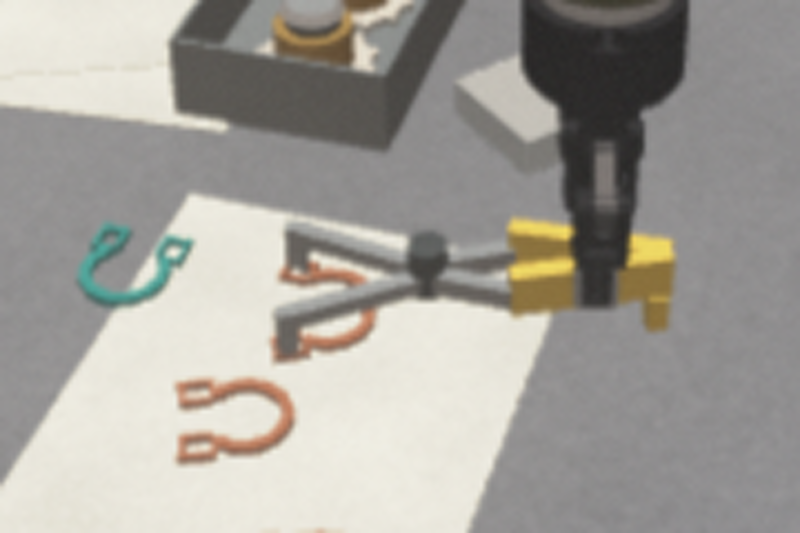

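Ring A is spread: in the side crop the pins at (290,255) and (287,350) sit inside its eyes. I lift and move back for a precise view of the spindles.

Call:
jog_arm:
  moves:
    - {"slide": [0,0,-4],"angular": [0,0,0],"fingers": 0.65}
    - {"slide": [0,0,-8],"angular": [0,0,0],"fingers": 0.65}
    - {"slide": [0,0,-15],"angular": [0,0,0],"fingers": 0.65}
    - {"slide": [0,0,-30],"angular": [0,0,0],"fingers": 0.65}
    - {"slide": [0,0,-50],"angular": [0,0,0],"fingers": 0.65}
    - {"slide": [0,0,-75],"angular": [0,0,0],"fingers": 0.65}
    - {"slide": [0,0,-100],"angular": [0,0,0],"fingers": 0.65}
    - {"slide": [0,0,-125],"angular": [0,0,0],"fingers": 0.65}
    - {"slide": [0,0,-150],"angular": [0,0,0],"fingers": 0.65}
    - {"slide": [0,0,-170],"angular": [0,0,0],"fingers": 0.65}

```text
clock: 13.08
tcp_pos: [0.4082, 0.2435, 0.2029]
orientation: [-0.002, -0.089, 0.996, 0.0]
wrist_force: [-0.3, 0.1, -1.5]
finger_gap: 0.0307
grip_force: 17.6
```

Call:
jog_arm:
  moves:
    - {"slide": [4,-25,-20],"angular": [0,0,3],"fingers": 0.65}
    - {"slide": [8,-50,-50],"angular": [0,0,6],"fingers": 0.65}
    - {"slide": [12,-75,-70],"angular": [0,0,9],"fingers": 0.65}
    - {"slide": [18,-100,-90],"angular": [0,0,12],"fingers": 0.65}
    - {"slide": [23,-130,-100],"angular": [0,0,15.3],"fingers": 0.65}
    - {"slide": [28,-160,-100],"angular": [0,0,15.3],"fingers": 0.65}
    - {"slide": [32,-185,-100],"angular": [0,0,15.3],"fingers": 0.65}
    - {"slide": [36,-202,-100],"angular": [0,0,15.3],"fingers": 0.65}
    - {"slide": [36,-202,-100],"angular": [0,0,15.3],"fingers": 0.65}
    - {"slide": [36,-202,-100],"angular": [0,0,15.3],"fingers": 0.65}

```text
clock: 13.92
tcp_pos: [0.4085, 0.0377, 0.3009]
orientation: [-0.002, 0.046, 0.999, 0.0]
wrist_force: [0.4, -0.3, -2.3]
finger_gap: 0.0301
grip_force: 17.5
```

```bash
cat >> h.py <<'E'
from scipy.optimize import minimize
def spindle(p,s,x0,y0,z=.0505):
    G=.0005;N=110; gx,gy=np.meshgrid(x0+(np.arange(N)-N/2)*G,y0+(np.arange(N)-N/2)*G,indexing="ij")
    uv=np.array([[proj(p,(gx[a,b],gy[a,b],z),s) for b in range(N)] for a in range(N)]).astype(np.float32)
    I=cv2.remap(p["color"],uv[...,0],uv[...,1],cv2.INTER_LINEAR).astype(float)
    B=I[...,2]*2-I[...,0]  # bluish top face vs greyer chamfer
    def f(v):
        r=np.hypot(gx-v[0]/1000,gy-v[1]/1000); k=r<.0185
        T=1/(1+np.exp((r-.0145)/.0005)); return -np.corrcoef(T[k],B[k])[0,1]
    c=min(((f((x0*1000+a,y0*1000+b)),x0*1000+a,y0*1000+b) for a in range(-8,9,2) for b in range(-8,9,2)))
    r=minimize(f,c[1:],method="Nelder-Mead",options=dict(xatol=.05)); return r.x[0]/1000,r.x[1]/1000,-r.fun
E
python3 - <<'E'
from h import *
side=read_camera("side");p=read_camera("wrist");s=get_state();p=read_camera("wrist");save(p,"w4");save(side,"side4")
print(s["clock"],s["tcp_pos"],yaw(s),s["wrist_force"],s["finger_gap"],s["grip_force"])
S=[(.583,-.0738),(.590,-.0018),(.5962,.0703)]
for a in S: print(spindle(p,s,*a), proj(p,(*a,.0505),s))
p0=dict(p);p0["color"]=cv2.cvtColor(cv2.imread("pics/w1.png"),cv2.COLOR_BGR2RGB)
for a in S: print("w1",spindle(p0,dict(tcp_pos=[.4414,.0704,.3008],orientation=[-.001,.111,.994,0]),*a))
hsv=cv2.cvtColor(side["color"],cv2.COLOR_RGB2HSV);m=cv2.inRange(hsv,(5,90,60),(17,255,255))
n,l,st,c=cv2.connectedComponentsWithStats(m)
print([(st[i].tolist(),c[i].round(1).tolist()) for i in range(1,n) if st[i,4]>25])
y=np.radians(yaw(s)); t=np.array(s["tcp_pos"]); print("expect",proj(side,t+np.array([.1245*np.cos(y),.1245*np.sin(y),-.034])))
E
```

```text
14.0167 [0.4086 0.0388 0.301 ] -5.138725387582294 [ 0.8865  0.4849 -2.2958] 0.0301745543402808 17.51568521372974
(np.float64(0.5758394834093751), np.float64(-0.08015590263895693), np.float64(0.23610513992663493)) [241.7885 353.3193]
(np.float64(0.6080310847107733), np.float64(0.011008398974298625), np.float64(0.5659421637929046)) [300.2811 355.1861]
(np.float64(0.5791857511952144), np.float64(0.08422163268160074), np.float64(0.5196329014222197)) [359.7073 354.6106]
w1 (np.float64(0.5832863258460538), np.float64(-0.07374536808500062), np.float64(0.8647993152086896))
w1 (np.float64(0.5894904479980468), np.float64(-0.0017870663452148436), np.float64(0.8306810445683612))
w1 (np.float64(0.5956529035580344), np.float64(0.06985243491070811), np.float64(0.8650214616409295))
[([226, 0, 97, 133, 10142], [276.7, 56.1]), ([517, 0, 76, 151, 4713], [552.0, 73.5]), ([312, 114, 7, 6, 31], [315.0, 116.8]), ([300, 152, 26, 10, 86], [314.8, 158.0]), ([614, 173, 26, 92, 1281], [630.2, 224.7]), ([334, 207, 27, 11, 214], [346.9, 212.3]), ([300, 220, 15, 8, 67], [308.8, 223.3]), ([292, 234, 15, 8, 79], [300.4, 237.2]), ([282, 248, 17, 6, 53], [292.0, 250.8]), ([260, 325, 26, 19, 133], [273.1, 333.6]), ([274, 360, 29, 22, 177], [288.9, 369.7])]
expect [317.1639 155.3377]
  avg = a.mean(axis, **keepdims_kw)
  ret = um.true_divide(
  c = cov(x, y, rowvar, dtype=dtype)
  c *= np.true_divide(1, fact)
  c *= np.true_divide(1, fact)
```

The ring is carried: the side blob is at (315,158) against an expected (317,155). The spindles re-fit to (.5833,-.0737), (.5895,-.0018) and (.5957,.0699), evenly spaced at 72 mm. I'll hover over spindle 3, beside the door.

Call:
jog_arm:
  moves:
    - {"slide": [-20,-35,20],"angular": [0,0,0],"fingers": 0.65}
    - {"slide": [-40,-70,50],"angular": [0,0,0],"fingers": 0.65}
    - {"slide": [-55,-97,80],"angular": [0,0,0],"fingers": 0.65}
    - {"slide": [-56,-97,110],"angular": [0,0,0],"fingers": 0.65}
    - {"slide": [-56,-97,140],"angular": [0,0,0],"fingers": 0.65}
    - {"slide": [-56,-97,165],"angular": [0,0,0],"fingers": 0.65}
    - {"slide": [-56,-97,185],"angular": [0,0,0],"fingers": 0.65}
    - {"slide": [-56,-97,192],"angular": [0,0,0],"fingers": 0.65}
    - {"slide": [-56,-97,192],"angular": [0,0,0],"fingers": 0.65}
    - {"slide": [-56,-97,192],"angular": [0,0,0],"fingers": 0.65}

```text
clock: 14.9
tcp_pos: [0.4558, -0.0626, 0.1096]
orientation: [-0.002, 0.044, 0.999, 0.0]
wrist_force: [0.2, 0.2, -1.6]
finger_gap: 0.0303
grip_force: 17.5
```

```bash
cat >> h.py <<'E'
SP={3:(.5833,-.0737),2:(.5895,-.0018),1:(.5957,.0699)}
def over_sp(i,a,z,d=.1285):
    r=np.radians(a); return [SP[i][0]-d*np.cos(r),SP[i][1]-d*np.sin(r),z]
E
python3 - <<'E'
from h import *
for i in range(4): t=read_camera("side");s=get_state()
print(s["tcp_pos"],yaw(s),s["wrist_force"]);plan(over_sp(3,-5,.09),-5,s)
b=cv2.resize(t["color"][130:280,240:440],(800,600),interpolation=cv2.INTER_CUBIC); cv2.imwrite("pics/h4.png",cv2.cvtColor(b,cv2.COLOR_RGB2BGR))
E
```

```text
[ 0.4566 -0.0634  0.1106] -5.113268171313334 [ 0.3963  0.7301 -2.2478]
slide [ 1.4  0.8 20.6] ang [-0.04 -0.03 -0.11]
```

View pics/h4.png

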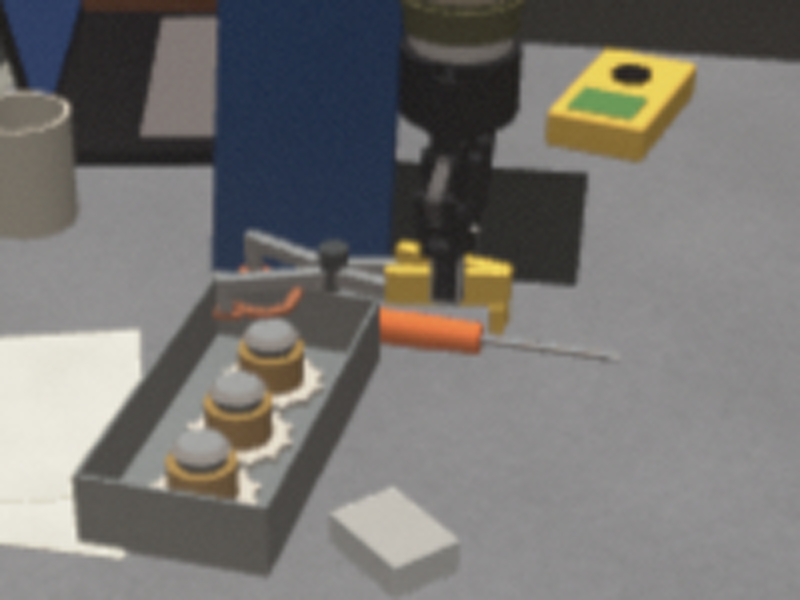

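The side view shows the ring spread and nearly level under the tips, just above spindle 3. I descend in steps.

Call:
jog_arm:
  moves:
    - {"slide": [1.4,0.8,8],"angular": [0,0,0],"fingers": 0.65}
    - {"slide": [1.4,0.8,15],"angular": [0,0,0],"fingers": 0.65}
    - {"slide": [1.4,0.8,21],"angular": [0,0,0],"fingers": 0.65}
    - {"slide": [1.4,0.8,21],"angular": [0,0,0],"fingers": 0.65}
    - {"slide": [1.4,0.8,21],"angular": [0,0,0],"fingers": 0.65}
    - {"slide": [1.4,0.8,21],"angular": [0,0,0],"fingers": 0.65}

```text
clock: 15.6
tcp_pos: [0.4539, -0.0623, 0.0879]
orientation: [-0.002, 0.045, 0.999, 0.0]
wrist_force: [-0.4, 0.2, -2.4]
finger_gap: 0.0305
grip_force: 17.5
```

Call:
jog_arm:
  moves:
    - {"slide": [0,0,3],"angular": [0,0,0],"fingers": 0.65}
    - {"slide": [0,0,6],"angular": [0,0,0],"fingers": 0.65}
    - {"slide": [0,0,8],"angular": [0,0,0],"fingers": 0.65}
    - {"slide": [0,0,8],"angular": [0,0,0],"fingers": 0.65}

```text
clock: 15.93
tcp_pos: [0.4537, -0.0622, 0.0797]
orientation: [-0.002, 0.045, 0.999, 0.0]
wrist_force: [-0.2, 0.9, -1.2]
finger_gap: 0.0304
grip_force: 17.7
```

Call:
jog_arm:
  moves:
    - {"slide": [0,0,3],"angular": [0,0,0],"fingers": 0.65}
    - {"slide": [0,0,6],"angular": [0,0,0],"fingers": 0.65}
    - {"slide": [0,0,8],"angular": [0,0,0],"fingers": 0.65}
    - {"slide": [0,0,8],"angular": [0,0,0],"fingers": 0.65}
    - {"slide": [0,0,8],"angular": [0,0,0],"fingers": 0.65}

```text
clock: 16.35
tcp_pos: [0.4538, -0.0623, 0.0719]
orientation: [-0.002, 0.045, 0.999, 0.0]
wrist_force: [-0.8, -0.5, -1.5]
finger_gap: 0.03
grip_force: 17.0
```

```bash
python3 - <<'E'
from h import *
for i in range(3): t=read_camera("side");s=get_state()
save(t,"side5");print(s["tcp_pos"],yaw(s),s["wrist_force"],s["ft_torque"],over_sp(3,-5,.071))
E
```

```text
[ 0.4539 -0.0623  0.0721] -5.139561536807663 [-0.9758 -0.0972 -1.7912] [-0.0048  0.1051  0.0364] [np.float64(0.4552889812952107), np.float64(-0.06250048705692593), 0.071]
```

No contact so far, so the ring is around the head. I ease down to feel the shoulder.

Call:
jog_arm:
  moves:
    - {"slide": [0,0,1],"angular": [0,0,0],"fingers": 0.65}
    - {"slide": [0,0,2],"angular": [0,0,0],"fingers": 0.65}
    - {"slide": [0,0,2],"angular": [0,0,0],"fingers": 0.65}
    - {"slide": [0,0,2],"angular": [0,0,0],"fingers": 0.65}

```text
clock: 16.83
tcp_pos: [0.4539, -0.0623, 0.07]
orientation: [-0.002, 0.045, 0.999, 0.0]
wrist_force: [-0.4, 0.2, -1.3]
finger_gap: 0.0303
grip_force: 17.1
```

Call:
jog_arm:
  moves:
    - {"slide": [0,0,0.7],"angular": [0,0,0],"fingers": 0.65}
    - {"slide": [0,0,1],"angular": [0,0,0],"fingers": 0.65}
    - {"slide": [0,0,1],"angular": [0,0,0],"fingers": 0.65}
    - {"slide": [0,0,1],"angular": [0,0,0],"fingers": 0.65}

```text
clock: 17.17
tcp_pos: [0.4539, -0.0623, 0.0691]
orientation: [-0.002, 0.045, 0.999, 0.0]
wrist_force: [-1.8, 1.0, -1.4]
finger_gap: 0.0299
grip_force: 17.1
```

Call:
jog_arm:
  moves:
    - {"slide": [0,0,1],"angular": [0,0,0],"fingers": 0.65}
    - {"slide": [0,0,2],"angular": [0,0,0],"fingers": 0.65}
    - {"slide": [0,0,2],"angular": [0,0,0],"fingers": 0.65}
    - {"slide": [0,0,2],"angular": [0,0,0],"fingers": 0.65}

```text
clock: 17.5
tcp_pos: [0.4539, -0.0623, 0.067]
orientation: [-0.002, 0.045, 0.999, 0.0]
wrist_force: [-2.0, -0.9, -1.1]
finger_gap: 0.0303
grip_force: 17.1
```

```bash
python3 - <<'E'
from h import *
for i in range(3): t=read_camera("side");s=get_state()
save(t,"side6");print(s["tcp_pos"],yaw(s),s["wrist_force"],s["ft_torque"])
b=cv2.resize(t["color"][180:270,260:380],(800,600),interpolation=cv2.INTER_CUBIC); cv2.imwrite("pics/h5.png",cv2.cvtColor(b,cv2.COLOR_RGB2BGR))
E
```

```text
[ 0.4539 -0.0623  0.0671] -5.141112981523399 [-2.1037 -0.2831 -1.1437] [ 0.0639  0.223  -0.0253]
```

View pics/h5.png

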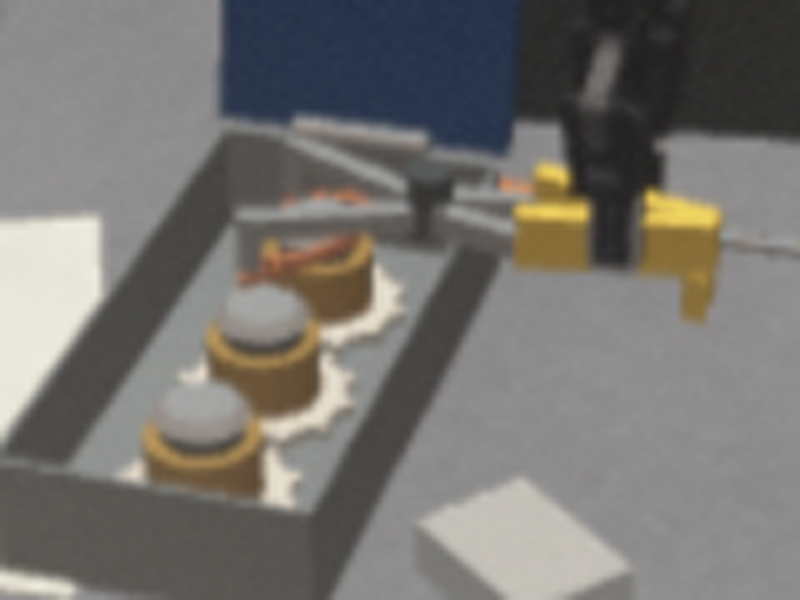

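The side crop shows the ring around spindle 3, with its eyes at (245,275) and its back near (355,240). The back looks slightly high, so I'll fit the ring pose numerically from that image.

```bash
cat >> h.py <<'E'
def ring_pts(sp):
    P=[]
    for sg in(1,-1):
        a=np.radians(np.arange(20,181,3)); A=[(r*np.cos(t),r*np.sin(t)) for t in a for r in(.018,.020,.022) if not(np.degrees(t)<40)]
        A+=[(.022+u,.0175+v) for u in np.arange(-.009,.0091,.0015) for v in np.arange(-.0075,.0076,.0015) if abs(u)>.006 or abs(v)>.0045]
        A=np.array(A); x=A[:,0]+.02; y=A[:,1]; X=x*np.cos(sp)-y*np.sin(sp)-.02; Y=x*np.sin(sp)+y*np.cos(sp)
        P.append(np.c_[X,sg*Y])
    P=np.vstack(P); return np.vstack([np.c_[P,0*P[:,0]+h] for h in(0,.0025,.005)])
def fit_ring_side(t,x,y,yw,z,sp,box):
    hsv=cv2.cvtColor(t["color"],cv2.COLOR_RGB2HSV); m=cv2.inRange(hsv,(2,90,60),(14,255,255)).astype(float)/255
    k=np.zeros_like(m); c0,r0,c1,r1=box; k[r0:r1,c0:c1]=1; m*=k; Q=ring_pts(sp)
    def f(v):
        dx,dz,pt=v[0]/1000,v[1]/1000,np.radians(v[2]); r=np.radians(yw)
        P=Q.copy(); P[:,2]=Q[:,2]-np.sin(pt)*(Q[:,0]-.015); X=P[:,0]+dx
        W=np.c_[x+X*np.cos(r)-P[:,1]*np.sin(r),y+X*np.sin(r)+P[:,1]*np.cos(r),z+dz+P[:,2]]
        U=np.array([proj(t,w) for w in W]); I=np.zeros(m.shape); 
        for u in U: I[int(round(u[1])),int(round(u[0]))]=1
        I=cv2.GaussianBlur(I,(0,0),.8)[r0:r1,c0:c1]; return -(I*m[r0:r1,c0:c1]).sum()/np.sqrt((I**2).sum()*(m**2).sum())
    best=min((f((a,b,c)),a,b,c) for a in(-4,0,4) for b in(-4,0,4,8) for c in(-8,0,8,16))
    r=minimize(f,best[1:],method="Nelder-Mead",options=dict(maxfev=80,initial_simplex=[np.array(best[1:])+d for d in([0,0,0],[3,0,0],[0,3,0],[0,0,5])])); return m.sum(),r.x,-r.fun
E
python3 - <<'E'
from h import *
t=read_camera("side");s=get_state();print(s["tcp_pos"],s["wrist_force"])
y=np.radians(-5.1);d=.1245
X=np.array(s["tcp_pos"])+[d*np.cos(y),d*np.sin(y),0]
for sp in(.22,.28): print(fit_ring_side(t,X[0],X[1],-5.1,.036,sp,(285,195,325,232)))
E
```

```text
[ 0.4539 -0.0623  0.0671] [-2.3604  0.1777 -0.3969]
(np.float64(55.0), array([ 2.1989,  1.7598, 19.9156]), np.float64(0.6170161090443751))
(np.float64(55.0), array([ 0.0774,  2.6013, 19.7645]), np.float64(0.6254844989337756))
```

```bash
python3 - <<'E'
from h import *
t=read_camera("side")
def go(n,tcp,yw,box):
    q=dict(t);q["color"]=cv2.cvtColor(cv2.imread(f"pics/{n}.png"),cv2.COLOR_BGR2RGB)
    y=np.radians(yw);d=.1245;X=np.array(tcp)+[d*np.cos(y),d*np.sin(y),-.034]
    print(n,fit_ring_side(q,X[0],X[1],yw,X[2],.28,box))
go("side4",[.4086,.0388,.301],-5.14,(295,145,332,168))
go("side5",[.4539,-.0623,.0721],-5.14,(285,192,325,232))
E
```

```text
side4 (np.float64(89.0), array([ 6.085 , -4.1009,  4.1553]), np.float64(0.687458940780071))
side5 (np.float64(59.0), array([ 5.0658, -0.4631, 19.1445]), np.float64(0.640985638088066))
```

The ring's back is caught on the head rim, tilted about 20°. I raise it off and measure its position in the tips with the top and side cameras together.

Call:
jog_arm:
  moves:
    - {"slide": [0,0,-10],"angular": [0,0,0],"fingers": 0.65}
    - {"slide": [0,0,-25],"angular": [0,0,0],"fingers": 0.65}
    - {"slide": [0,0,-40],"angular": [0,0,0],"fingers": 0.65}
    - {"slide": [0,0,-50],"angular": [0,0,0],"fingers": 0.65}
    - {"slide": [0,0,-50],"angular": [0,0,0],"fingers": 0.65}
    - {"slide": [0,0,-50],"angular": [0,0,0],"fingers": 0.65}

```text
clock: 18.25
tcp_pos: [0.4549, -0.0626, 0.1174]
orientation: [-0.001, 0.045, 0.999, -0.0]
wrist_force: [0.9, -0.4, -3.3]
finger_gap: 0.0303
grip_force: 16.2
```

```bash
cat >> h.py <<'E'
def fit2(views,x,y,yw,z,sp,free=(1,1,1,1,1)):
    "views: list of (pic,box). fits dx,dy,dz(mm), pitch, yaw(deg) of ring; returns params, score"
    Q=ring_pts(sp); V=[]
    for t,box in views:
        hsv=cv2.cvtColor(t["color"],cv2.COLOR_RGB2HSV); m=cv2.inRange(hsv,(2,90,50),(17,255,255)).astype(float)/255
        c0,r0,c1,r1=box; V.append((t,box,m[r0:r1,c0:c1]))
    fr=np.array(free,float)
    def f(v):
        v=np.array(v)*fr; dx,dy,dz=v[:3]/1000; pt,r=np.radians(v[3]),np.radians(yw+v[4]); r0_=np.radians(yw)
        Z=Q[:,2]-np.sin(pt)*(Q[:,0]-.015)
        W=np.c_[x+dx*np.cos(r0_)-dy*np.sin(r0_)+Q[:,0]*np.cos(r)-Q[:,1]*np.sin(r),y+dx*np.sin(r0_)+dy*np.cos(r0_)+Q[:,0]*np.sin(r)+Q[:,1]*np.cos(r),z+dz+Z]
        sc=0
        for t,(c0,r0,c1,r1),m in V:
            M=np.array(t["world_from_camera"]); F=240/np.tan(np.radians(t["fovy"]/2)); c=(W-M[:3,3])@M[:3,:3]
            u=np.c_[t["cx"]+F*c[:,0]/c[:,2]-c0,t["cy"]+F*c[:,1]/c[:,2]-r0]; H,Wd=m.shape; S=4
            I=np.zeros((H*S,Wd*S),np.float32); ij=np.round(u*S).astype(int); k=(ij>=0).all(1)&(ij[:,0]<Wd*S)&(ij[:,1]<H*S); I[ij[k,1],ij[k,0]]=1
            I=np.minimum(cv2.GaussianBlur(I,(0,0),2.5)*6,1); I=cv2.resize(I,(Wd,H),interpolation=cv2.INTER_AREA)
            sc+=(I*m).sum()/np.sqrt((I**2).sum()*(m**2).sum()+1e-9)
        return -sc/len(V)
    best=None
    for p0 in(0,12):
        s0=np.array([0,0,0,p0,0.])
        r=minimize(f,s0,method="Nelder-Mead",options=dict(maxfev=500,initial_simplex=[s0]+[s0+np.eye(5)[i]*[4,4,4,8,8][i] for i in range(5)]))
        if best is None or r.fun<best.fun: best=r
    return np.round(best.x*fr,1),round(-best.fun,3)
def boxat(t,X,h=22):
    u=proj(t,X).astype(int); return (u[0]-h,u[1]-h,u[0]+h,u[1]+h)
E
python3 - <<'E'
from h import *
t=read_camera("side");u=read_camera("top");s=get_state();save(t,"side7");save(u,"top7")
print(s["tcp_pos"],yaw(s),s["wrist_force"],s["finger_gap"])
for n,(x,y,a) in dict(B=(.559,.3467,18),C=(.5017,.4323,20.8)).items():
    b=[(p,boxat(p,(x,y,0),17)) for p in(t,u)]
    print(n,fit2(b,x,y,a,0,0.),fit2(b,x,y,a,0,0.,(1,1,0,0,1)))
a=yaw(s);r=np.radians(a);X=np.array(s["tcp_pos"])+[.1245*np.cos(r),.1245*np.sin(r),-.034]
b=[(t,boxat(t,X,18)),(u,boxat(u,X,15))]
for sp in(.24,.28,.32): print("A",sp,fit2(b,X[0],X[1],a,X[2],sp),fit2(b,X[0],X[1],a,X[2],sp,(1,1,0,1,0)))
E
```

```text
[ 0.4537 -0.0622  0.1164] -5.1409530155964855 [ 0.1211  0.3291 -2.981 ] 0.03025554943135363
B (array([-0.7,  0.1, -0.3, -1.8,  1.3]), np.float64(0.657)) (array([-1.2,  0.4,  0. ,  0. ,  1.1]), np.float64(0.657))
C (array([-0.6,  0.6, -0.9,  3.4, -1.5]), np.float64(0.713)) (array([-0.1,  0.7, -0. ,  0. , -0.3]), np.float64(0.711))
A 0.24 (array([ 1.8,  0.8, -4.5, -1.4, -2.9]), np.float64(0.578)) (array([  2. ,   1.6,   0. , -10.7,  -0. ]), np.float64(0.551))
A 0.28 (array([ 2.6,  0.6, -4.4, -1.7, -1.9]), np.float64(0.573)) (array([  2.6,   1.1,   0. , -10.5,  -0. ]), np.float64(0.558))
A 0.32 (array([ 2.8,  0.5, -2.9, -5. ,  4.1]), np.float64(0.562)) (array([  3.1,   1.2,   0. , -10.3,  -0. ]), np.float64(0.555))
```

```bash
python3 - <<'E'
from h import *
for n in("side","top"):
    t=read_camera(n);s=get_state();a=np.radians(yaw(s));T=np.array(s["tcp_pos"])
    W=lambda x,y,z:T+[x*np.cos(a)-y*np.sin(a),x*np.sin(a)+y*np.cos(a),z]
    for k,e in[("tip_l",W(.141,.0315,-.034)),("pliers_grip",W(.0025,0,0)),("pliers",W(.0775,0,-.034))]:
        print(n,k,"exp",proj(t,e).round(1),[(round(r["p"],2),np.round(r["point"],1)) for r in tip_of(k,t)[:3]])
    e=W(.141,.0315,-.034); print("  px/mm x,y,z",[(proj(t,e+d)-proj(t,e)).round(2) for d in np.eye(3)*.001])
    hsv=cv2.cvtColor(t["color"],cv2.COLOR_RGB2HSV);m=cv2.inRange(hsv,(20,120,60),(35,255,255));
    c0,r0,c1,r1=boxat(t,W(.0,0,0),32); mm=m[r0:r1,c0:c1]; yy,xx=np.nonzero(mm); print("  yellow bbox",xx.min()+c0,xx.max()+c0,yy.min()+r0,yy.max()+r0)
    P=np.array([proj(t,W(x,y,z)) for x in(-.0375,.0425) for y in(-.015,.015) for z in(-.014,.010)]);print("  exp bbox",P.min(0).round(1),P.max(0).round(1))
E
```

```text
side tip_l exp [299.9 206.7] [(0.97, array([296.3, 203.6]))]
side pliers_grip exp [353.3 197. ] [(0.92, array([351. , 196.2]))]
side pliers exp [325.8 204.3] [(0.94, array([324.4, 203.8])), (0.2, array([303.6, 230.7]))]
  px/mm x,y,z [array([-0.36, -0.03]), array([-0.09,  0.18]), array([-0.01, -0.32])]
  yellow bbox 337 385 165 210
  exp bbox [337.  189.1] [369.6 206.4]
top tip_l exp [362.7 205.5] [(0.62, array([361.5, 204. ]))]
top pliers_grip exp [372.5 258.5] []
top pliers exp [373.  230.5] [(0.73, array([375.1, 229.6]))]
  px/mm x,y,z [array([-0.01, -0.38]), array([-0.38,  0.  ]), array([ 0.04, -0.06])]
  yellow bbox 365 369 243 246
  exp bbox [364.8 241.9] [380.1 275. ]
```

Fits on rings B and C confirm about 1 mm accuracy. The carried ring sits about 3 mm further forward than assumed, which explains why its back caught. I shift 2 mm back and retry.

Call:
jog_arm:
  moves:
    - {"slide": [2,0,10],"angular": [0,0,0],"fingers": 0.65}
    - {"slide": [2,0,20],"angular": [0,0,0],"fingers": 0.65}
    - {"slide": [2,0,28],"angular": [0,0,0],"fingers": 0.65}
    - {"slide": [2,0,34],"angular": [0,0,0],"fingers": 0.65}
    - {"slide": [2,0,39],"angular": [0,0,0],"fingers": 0.65}
    - {"slide": [2,0,39],"angular": [0,0,0],"fingers": 0.65}
    - {"slide": [2,0,39],"angular": [0,0,0],"fingers": 0.65}

```text
clock: 19.33
tcp_pos: [0.4519, -0.0621, 0.0779]
orientation: [-0.002, 0.045, 0.999, 0.0]
wrist_force: [0.1, 0.1, -1.8]
finger_gap: 0.0301
grip_force: 16.2
```

```bash
cat >> h.py <<'E'
def chk(sp=.28,d=.1275,off=.036,free=(1,1,1,1,1)):
    t=read_camera("side");u=read_camera("top");s=get_state()
    a=yaw(s);r=np.radians(a);X=np.array(s["tcp_pos"])+[d*np.cos(r),d*np.sin(r),-off]
    print(np.round(s["clock"],2),s["tcp_pos"],"F",s["wrist_force"],"T",s["ft_torque"],"gap",round(s["finger_gap"],4),round(s["grip_force"],1))
    b=[(t,boxat(t,X,18)),(u,boxat(u,X,15))]
    f=fit2(b,X[0],X[1],a,X[2],sp,free);print("fit dx dy dz pitch yaw",f,"ring bottom z",round(X[2]+f[0][2]/1000,4))
E
python3 -c "
from h import *
chk()"
```

```text
19.43 [ 0.4523 -0.0623  0.0784] F [ 0.493  -0.0569 -2.7022] T [0.0152 0.0618 0.0192] gap 0.0301 16.2
fit dx dy dz pitch yaw (array([  0.8,  -0.1,  -5.7, -10.2,  -3.2]), np.float64(0.515)) ring bottom z 0.0367
```

Not tilted back-up any more. I continue down gently, feeling for the shoulder.

Call:
jog_arm:
  moves:
    - {"slide": [0,0,1],"angular": [0,0,0],"fingers": 0.65}
    - {"slide": [0,0,2],"angular": [0,0,0],"fingers": 0.65}
    - {"slide": [0,0,3],"angular": [0,0,0],"fingers": 0.65}
    - {"slide": [0,0,3],"angular": [0,0,0],"fingers": 0.65}

```text
clock: 19.77
tcp_pos: [0.452, -0.0621, 0.0751]
orientation: [-0.002, 0.045, 0.999, 0.0]
wrist_force: [-0.8, 0.4, -1.8]
finger_gap: 0.03
grip_force: 16.2
```

Call:
jog_arm:
  moves:
    - {"slide": [0,0,1],"angular": [0,0,0],"fingers": 0.65}
    - {"slide": [0,0,2],"angular": [0,0,0],"fingers": 0.65}
    - {"slide": [0,0,2],"angular": [0,0,0],"fingers": 0.65}
    - {"slide": [0,0,2],"angular": [0,0,0],"fingers": 0.65}

```text
clock: 20.1
tcp_pos: [0.4519, -0.0621, 0.073]
orientation: [-0.002, 0.045, 0.999, 0.0]
wrist_force: [-0.5, 0.2, -1.5]
finger_gap: 0.0301
grip_force: 16.2
```

Call:
jog_arm:
  moves:
    - {"slide": [0,0,1],"angular": [0,0,0],"fingers": 0.65}
    - {"slide": [0,0,2],"angular": [0,0,0],"fingers": 0.65}
    - {"slide": [0,0,2],"angular": [0,0,0],"fingers": 0.65}
    - {"slide": [0,0,2],"angular": [0,0,0],"fingers": 0.65}

```text
clock: 20.43
tcp_pos: [0.4519, -0.0621, 0.071]
orientation: [-0.002, 0.045, 0.999, 0.0]
wrist_force: [0.2, 0.1, -1.6]
finger_gap: 0.0302
grip_force: 16.3
```

```bash
python3 -c "
from h import *
chk(); chk(free=(1,0,1,1,0))"
```

```text
20.53 [ 0.4519 -0.0621  0.0711] F [-0.7928  0.0518 -1.656 ] T [-0.0195  0.0095 -0.014 ] gap 0.03 16.3
fit dx dy dz pitch yaw (array([  2.2,  -1.6,   0.7, -16.6,  -0.2]), np.float64(0.5)) ring bottom z 0.0358
20.63 [ 0.452  -0.0621  0.0711] F [-0.5569  0.4056 -1.9048] T [-0.0619  0.0063 -0.0332] gap 0.0303 16.3
fit dx dy dz pitch yaw (array([  1.9,   0. ,   1.3, -15.4,   0. ]), np.float64(0.493)) ring bottom z 0.0364
```

Call:
jog_arm:
  moves:
    - {"slide": [0,0,1],"angular": [0,0,0],"fingers": 0.65}
    - {"slide": [0,0,1.5],"angular": [0,0,0],"fingers": 0.65}
    - {"slide": [0,0,1.5],"angular": [0,0,0],"fingers": 0.65}

```text
clock: 20.88
tcp_pos: [0.4519, -0.0621, 0.0695]
orientation: [-0.002, 0.045, 0.999, 0.0]
wrist_force: [0.1, 0.3, -0.5]
finger_gap: 0.0304
grip_force: 16.3
```

Call:
jog_arm:
  moves:
    - {"slide": [0,0,1],"angular": [0,0,0],"fingers": 0.65}
    - {"slide": [0,0,1.5],"angular": [0,0,0],"fingers": 0.65}
    - {"slide": [0,0,1.5],"angular": [0,0,0],"fingers": 0.65}

```text
clock: 21.13
tcp_pos: [0.4519, -0.0621, 0.068]
orientation: [-0.002, 0.045, 0.999, 0.0]
wrist_force: [-1.0, -0.7, -1.4]
finger_gap: 0.0302
grip_force: 16.3
```

```bash
python3 - <<'E'
from h import *
F=[]
for i in range(5): t=read_camera("side");s=get_state();F.append([*s["tcp_pos"],*s["wrist_force"],*s["ft_torque"]])
print(np.mean(F,0)); save(t,"side8")
h=cv2.cvtColor(t["color"],cv2.COLOR_RGB2HSV)
hb=h[232:242,292:308].reshape(-1,3); print("brass",np.median(hb[(hb[:,1]>90)],0)); hr=h[320:345,255:290].reshape(-1,3); print("copper",np.median(hr[hr[:,1]>90],0))
for r in range(196,234,1): print(r,"".join("C" if (2<=a[0]<=11 and a[1]>80 and a[2]>60) else "b" if 12<=a[0]<=20 and a[1]>80 else "." for a in h[r,284:326]))
E
```

```text
[ 0.4519 -0.0621  0.0681 -0.7338  0.0146 -1.4048  0.0123  0.0495  0.0051]
brass [ 17. 117. 108.]
copper [ 10. 107. 184.]
196 ..........................................
197 ..........................................
198 ..........................................
199 ..........................................
200 ..........................................
201 ..........................................
202 ..........................................
203 ..........................................
204 ..........................................
205 ..........................................
206 ..........................................
207 ..........................................
208 ..........................................
209 ...................C......................
210 ..........................................
211 ..........................................
212 ..........................................
213 ..........................................
214 ................................C.........
215 ................b.............bbCC........
216 ................bb...........bbCCC........
217 ................bbb..........bbCC.........
218 ................bbCCCC.....CbbCCC.........
219 ................CCCCCCCCCCCCCCCC..........
220 .............CCCCCCCCCCCCCCCCCC...........
221 .............CCCCCCCbCCCCCCCCbb...........
222 ..................bbbbbbbbbbbbb...........
223 ....................bbbbbbbbbbb...........
224 .....................bbbbbbbbbb...........
225 ......................bbbbbbbbb...........
226 .......................bbbbbbb............
227 .......................bbbbbb.............
228 ......................bb..................
229 .......bb.............bb..................
230 .......bbb...........bbb..................
231 .......bbb..........bbbb..................
232 .......bbbbb.......bbbbb..................
233 ........bbbbbbbbbbbbbbb...................
```

Side mask: the ring arm lies level along spindle 3's shoulder (rows 218–221), with its back past the rim at column 316, so it is around the spindle. I let it contract, following toward +x.

Call:
jog_arm:
  moves:
    - {"slide": [-0.5,0,0.5],"angular": [0,0,0],"fingers": 0.6}
    - {"slide": [-1.2,0,1],"angular": [0,0,0],"fingers": 0.55}
    - {"slide": [-2,0,1.5],"angular": [0,0,0],"fingers": 0.5}
    - {"slide": [-2.7,0,2],"angular": [0,0,0],"fingers": 0.45}
    - {"slide": [-3.5,0,2.5],"angular": [0,0,0],"fingers": 0.4}
    - {"slide": [-4.2,0,3],"angular": [0,0,0],"fingers": 0.35}
    - {"slide": [-5,0,3.5],"angular": [0,0,0],"fingers": 0.31}
    - {"slide": [-5,0,3.5],"angular": [0,0,0],"fingers": 0.29}
    - {"slide": [-5,0,3.5],"angular": [0,0,0],"fingers": 0.286}
    - {"slide": [-5,0,3.5],"angular": [0,0,0],"fingers": 0.286}

```text
clock: 22.22
tcp_pos: [0.4576, -0.0627, 0.0648]
orientation: [-0.001, 0.045, 0.999, 0.0]
wrist_force: [1.3, 0.1, -1.7]
finger_gap: 0.061
grip_force: 3.8
```

```bash
cat >> h.py <<'E'
def ascii_side(c0,r0,c1,r1,name="side"):
    t=read_camera(name);h=cv2.cvtColor(t["color"],cv2.COLOR_RGB2HSV)
    for r in range(r0,r1): print(r,"".join("C" if (2<=a[0]<=12 and a[1]>80 and a[2]>60) else "b" if 13<=a[0]<=20 and a[1]>80 else "." for a in h[r,c0:c1]))
def F(n=5):
    L=[]
    for i in range(n): read_camera("side");s=get_state();L.append([*s["tcp_pos"],*s["wrist_force"],*s["ft_torque"]])
    print(np.mean(L,0),yaw(s),s["finger_gap"],s["grip_force"])
E
python3 -c "
from h import *
F(3); ascii_side(284,204,326,228)"
```

```text
[ 0.4575 -0.0627  0.0648  2.5125  0.8899 -2.2299  0.1318 -0.3981  0.1156] -5.136866241813032 0.06107844216274941 3.73136468231678
204 ..........................................
205 ..........................................
206 ..........................................
207 ..........................................
208 ..........................................
209 ..........................................
210 ..........................................
211 ..........................................
212 ..........................................
213 ..........................................
214 ...............................CC.........
215 ................b.............bCCC........
216 ................bb............bCCC........
217 ................CCCC.........bCCC.........
218 ............CCCCCCCCCCCCCCCCCCCC..........
219 ............CCCCCCCCCCCCCCCCCCCC..........
220 ...............CCCbbCCCCCCCCCCC...........
221 ................bbbbbbbCCCbbbbb...........
222 ..................bbbbbbbbbbbbb...........
223 ....................bbbbbbbbbbb...........
224 .....................bbbbbbbbbb...........
225 ......................bbbbbbbbb...........
226 .......................bbbbbbb............
227 .......................bbbbb..............
```

The ring pulls the tool toward +x (2.5 N), so I follow further that way.

Call:
jog_arm:
  moves:
    - {"slide": [-1,0,0],"angular": [0,0,0],"fingers": 0.286}
    - {"slide": [-2,0,0],"angular": [0,0,0],"fingers": 0.286}
    - {"slide": [-3,0,0],"angular": [0,0,0],"fingers": 0.286}
    - {"slide": [-3.5,0,0],"angular": [0,0,0],"fingers": 0.286}
    - {"slide": [-3.5,0,0],"angular": [0,0,0],"fingers": 0.286}
    - {"slide": [-3.5,0,0],"angular": [0,0,0],"fingers": 0.286}

```text
clock: 22.92
tcp_pos: [0.4609, -0.0631, 0.0646]
orientation: [-0.001, 0.045, 0.999, -0.0]
wrist_force: [-1.3, -0.3, -2.1]
finger_gap: 0.0609
grip_force: 7.0
```

```bash
python3 -c "
from h import *
F(3); ascii_side(284,210,326,226)"
```

```text
[ 0.461  -0.0631  0.0647 -0.4666 -0.1801 -1.967   0.0082  0.0223 -0.0208] -5.145869112202537 0.06090712891375302 6.908685564994812
210 ..........................................
211 ..........................................
212 ..........................................
213 ..........................................
214 ...............................CC.........
215 ................b.............CCC.........
216 ...............CbC...........CCCC.........
217 ............C.CCCCCC........CCCC..........
218 ...........CCCCCCCCCCCCCCCCCCCCC..........
219 ............CCCCCCCCCCCCCCCCCCCb..........
220 ................CbbCCCCCCCCCCbb...........
221 ................bbbbbbbbbbbbbbb...........
222 ..................bbbbbbbbbbbbb...........
223 ....................bbbbbbbbbbb...........
224 ......................bbbbbbbbb...........
225 ......................bbbbbbbbb...........
```

Forces are free and the ring has contracted. I lift the pliers straight out.

Call:
jog_arm:
  moves:
    - {"slide": [0,0,-3],"angular": [0,0,0],"fingers": 0.286}
    - {"slide": [0,0,-6],"angular": [0,0,0],"fingers": 0.286}
    - {"slide": [0,0,-10],"angular": [0,0,0],"fingers": 0.286}
    - {"slide": [0,0,-15],"angular": [0,0,0],"fingers": 0.286}
    - {"slide": [0,0,-40],"angular": [0,0,0],"fingers": 0.286}
    - {"slide": [0,0,-80],"angular": [0,0,0],"fingers": 0.286}
    - {"slide": [0,0,-120],"angular": [0,0,0],"fingers": 0.286}
    - {"slide": [0,0,-160],"angular": [0,0,0],"fingers": 0.286}
    - {"slide": [0,0,-200],"angular": [0,0,0],"fingers": 0.286}
    - {"slide": [0,0,-235],"angular": [0,0,0],"fingers": 0.286}

```text
clock: 23.95
tcp_pos: [0.4611, -0.0629, 0.303]
orientation: [-0.0, 0.045, 0.999, -0.0]
wrist_force: [1.9, 0.3, -1.3]
finger_gap: 0.0609
grip_force: 6.9
```

Call:
jog_arm:
  moves:
    - {"slide": [8,35,0],"angular": [0,0,0],"fingers": 0.286}
    - {"slide": [16,70,0],"angular": [0,0,0],"fingers": 0.286}
    - {"slide": [24,105,0],"angular": [0,0,0],"fingers": 0.286}
    - {"slide": [32,140,0],"angular": [0,0,0],"fingers": 0.286}
    - {"slide": [40,170,0],"angular": [0,0,0],"fingers": 0.286}
    - {"slide": [45,195,0],"angular": [0,0,0],"fingers": 0.286}
    - {"slide": [45,195,0],"angular": [0,0,0],"fingers": 0.286}
    - {"slide": [45,195,0],"angular": [0,0,0],"fingers": 0.286}

```text
clock: 24.62
tcp_pos: [0.4334, 0.1365, 0.3002]
orientation: [-0.001, 0.043, 0.999, -0.0]
wrist_force: [0.8, 0.6, -1.9]
finger_gap: 0.0609
grip_force: 6.7
```

```bash
python3 - <<'E'
from h import *
ascii_side(284,206,326,226)
p=read_camera("wrist");s=get_state();p=read_camera("wrist");save(p,"w5");print(s["clock"],s["tcp_pos"],yaw(s),s["finger_gap"],s["grip_force"])
for r in rings(p,s): print(np.round(r,4))
print("on spindle:",[np.round(r,4) for r in rings(p,s,.041,np.array([.5833,-.0737]))])
E
```

```text
206 ..........................................
207 ..........................................
208 ..........................................
209 ................CCC.......................
210 ................CCC.......................
211 ...............CCC........................
212 ...............CC.........................
213 ...............................C..........
214 ..............................CCC.........
215 ................b.............CCC.........
216 ............CCCCbC...........CCCC.........
217 ............CCCCCCCC........CCCC..........
218 ...........CCCCCCCCCCCCCCCCCCCCC..........
219 ............CCCCCCCCCCCCCCCCCCCb..........
220 ................CbbCCCCCCCCCCCb...........
221 ................bbbbbbbbCbbbbbb...........
222 ..................bbbbbbbbbbbbb...........
223 ....................bbbbbbbbbbb...........
224 .....................bbbbbbbbbb...........
225 ......................bbbbbbbbb...........
24.7167 [0.4338 0.1351 0.3   ] -5.125300785812292 0.06153478531384032 6.725334450602531
[ 0.502   0.4319 21.6583  0.9563]
[   0.4953   -0.155  -128.6931    0.1777]
[ 0.559   0.3463 18.118   0.9756]
[   0.5977   -0.0933 -168.6807    0.324 ]
on spindle: [array([   0.5796,   -0.0747, -170.3173,    0.3517])]
```

Ring A is on spindle 3 and lies level with both eyes visible. Rings B and C have not moved. Next is ring B.

Call:
jog_arm:
  moves:
    - {"slide": [2,38,10],"angular": [0,0,-6],"fingers": 0.286}
    - {"slide": [4,76,20],"angular": [0,0,-12],"fingers": 0.286}
    - {"slide": [6,114,40],"angular": [0,0,-18],"fingers": 0.286}
    - {"slide": [8,150,60],"angular": [0,0,-23],"fingers": 0.286}
    - {"slide": [9,173,90],"angular": [0,0,-23],"fingers": 0.286}
    - {"slide": [9,173,130],"angular": [0,0,-23],"fingers": 0.286}
    - {"slide": [9,173,170],"angular": [0,0,-23],"fingers": 0.286}
    - {"slide": [9,173,205],"angular": [0,0,-23],"fingers": 0.286}
    - {"slide": [9,173,225],"angular": [0,0,-23],"fingers": 0.286}
    - {"slide": [9,173,235],"angular": [0,0,-23],"fingers": 0.286}

```text
clock: 25.6
tcp_pos: [0.4378, 0.3062, 0.0611]
orientation: [-0.005, -0.154, 0.988, -0.001]
wrist_force: [-0.6, -0.1, -1.2]
finger_gap: 0.0608
grip_force: 6.7
```

Call:
jog_arm:
  moves:
    - {"slide": [0,0,0],"angular": [0,0,0],"fingers": 0.286}
    - {"slide": [0,0,0],"angular": [0,0,0],"fingers": 0.286}

```text
clock: 25.77
tcp_pos: [0.4404, 0.308, 0.0653]
orientation: [-0.002, -0.154, 0.988, 0.0]
wrist_force: [-0.9, -1.0, -0.8]
finger_gap: 0.061
grip_force: 6.7
```

```bash
python3 - <<'E'
from h import *
for i in range(3): read_camera("side"); s=get_state()
print(s["clock"],s["tcp_pos"],yaw(s)); plan(over_ring(.559,.3465,18,.038,-.0005),18,s)
E
```

```text
25.9167 [0.4414 0.309  0.0668] 17.821829517229236
slide [ 1.1 -0.7 28.8] ang [ 0.1   0.04 -0.18]
```

Call:
jog_arm:
  moves:
    - {"slide": [1,-0.7,12],"angular": [0,0,-0.2],"fingers": 0.286}
    - {"slide": [1,-0.7,24],"angular": [0,0,-0.2],"fingers": 0.286}
    - {"slide": [1,-0.7,29],"angular": [0,0,-0.2],"fingers": 0.286}
    - {"slide": [1,-0.7,29],"angular": [0,0,-0.2],"fingers": 0.286}

```text
clock: 26.25
tcp_pos: [0.4396, 0.3079, 0.0366]
orientation: [-0.001, -0.157, 0.988, 0.001]
wrist_force: [-0.4, -0.1, -1.8]
finger_gap: 0.0611
grip_force: 6.7
```

Call:
jog_arm:
  moves:
    - {"slide": [0,0,2],"angular": [0,0,0],"fingers": 0.286}
    - {"slide": [0,0,4],"angular": [0,0,0],"fingers": 0.286}
    - {"slide": [0,0,6],"angular": [0,0,0],"fingers": 0.286}
    - {"slide": [0,0,6],"angular": [0,0,0],"fingers": 0.286}

```text
clock: 26.58
tcp_pos: [0.4408, 0.3084, 0.0321]
orientation: [0.001, -0.157, 0.988, 0.001]
wrist_force: [0.2, -0.0, 5.4]
finger_gap: 0.061
grip_force: 7.9
```

Call:
jog_arm:
  moves:
    - {"slide": [0,0,1],"angular": [0,0,0],"fingers": 0.286}
    - {"slide": [0,0,2],"angular": [0,0,0],"fingers": 0.286}
    - {"slide": [0,0,2],"angular": [0,0,0],"fingers": 0.286}

```text
clock: 26.83
tcp_pos: [0.4412, 0.3085, 0.0306]
orientation: [0.001, -0.157, 0.988, 0.001]
wrist_force: [0.7, -1.3, 8.9]
finger_gap: 0.0609
grip_force: 8.5
```

```bash
python3 -c "
from h import *
F(3); print(over_ring(.559,.3465,18,.030,-.0005)); ascii_side(255,318,300,352)"
```

```text
[ 0.4412  0.3085  0.0306 -0.0115 -0.9871  8.345  -0.2686  0.0064 -0.0029] 18.05171939005504 0.06048493090342712 8.487871885299683
[np.float64(0.4405934637212534), np.float64(0.30802738420031905), 0.03]
318 .............................................
319 .............................................
320 .............................................
321 .............................................
322 .............................................
323 .............................................
324 .............................................
325 ....................CC.......................
326 .....C.....CC...CCC..........................
327 .....CC.....C................................
328 .....CC......................................
329 .............................................
330 .............................................
331 .............................CC..............
332 .............................CC..............
333 .............................CC..............
334 ............................CCC..............
335 ............................CCC..............
336 ...........................CCC...............
337 ..........................CCC................
338 ......C.....CCCC........CCCC.................
339 .....CC.....CCCCCCCCCCCCCCC..................
340 .....CC......CCCCCCCCCCCCC...................
341 .....CC.....CC..CCCCCCC......................
342 .....CCCCCCCCC...............................
343 ......CCC....................................
344 .............................................
345 .............................................
346 .............................................
347 .............................................
348 .............................................
349 .............................................
350 .............................................
351 .............................................
```

The near eye shows the pin standing in the middle of the hole. I spread ring B.

Call:
jog_arm:
  moves:
    - {"slide": [0,0,0],"angular": [0,0,0],"fingers": 0.34}
    - {"slide": [0,0,-1],"angular": [0,0,0],"fingers": 0.39}
    - {"slide": [0,0,-1.5],"angular": [0,0,0],"fingers": 0.44}
    - {"slide": [0,0,-2],"angular": [0,0,0],"fingers": 0.49}
    - {"slide": [0,0,-2.5],"angular": [0,0,0],"fingers": 0.54}
    - {"slide": [0,0,-3],"angular": [0,0,0],"fingers": 0.59}
    - {"slide": [0,0,-3.5],"angular": [0,0,0],"fingers": 0.63}
    - {"slide": [0,0,-3.5],"angular": [0,0,0],"fingers": 0.65}
    - {"slide": [0,0,-3.5],"angular": [0,0,0],"fingers": 0.65}
    - {"slide": [0,0,-3.5],"angular": [0,0,0],"fingers": 0.65}

```text
clock: 27.87
tcp_pos: [0.4416, 0.3092, 0.035]
orientation: [0.002, -0.157, 0.988, 0.002]
wrist_force: [-1.3, -0.1, 14.3]
finger_gap: 0.0305
grip_force: 25.6
```

```bash
python3 -c "
from h import *
F(3); ascii_side(250,316,300,352)"
```

```text
[ 0.4416  0.3092  0.035  -1.0936  0.0987 14.7973  0.011   0.1472  0.0316] 18.072052377541098 0.030490466540594025 25.559428178239614
316 ..................................................
317 ..................................................
318 ..................................................
319 ..................................................
320 ..................................................
321 ..................................................
322 ..................................................
323 ................CC................................
324 ..........C.....CCCCCCCCCCC.......................
325 ..........C.....CCCCCCCCCCCCC.....................
326 ..........CCCCCCCCCCCCC.CCCCCC....................
327 ............CCCC...........CCCC...................
328 ..................................................
329 ..................................................
330 ..................................................
331 ..................................................
332 ..................................................
333 ............................
[... 312 characters left out ...]
..................CCCC..................
340 ..........................CCCCC...................
341 .................CCC...CCCCCCC....................
342 .................CCCCCCCCCCC......................
343 ..........C......CCCCCCCCC........................
344 ..........CC.....CCC..............................
345 ..........CC.....CC...............................
346 ...........CC.....................................
347 ...........CCC....................................
348 ..................................................
349 ..................................................
350 ..................................................
351 ..................................................
```

```bash
python3 - <<'E'
from h import *
t=read_camera("side");u=read_camera("top");s=get_state()
a=yaw(s);r=np.radians(a);T=np.array(s["tcp_pos"])
X=T+[.1275*np.cos(r),.1275*np.sin(r),0]
b=[(t,boxat(t,(X[0],X[1],0),20)),(u,boxat(u,(X[0],X[1],0),17))]
for sp in(.24,.28,.32): print(sp,fit2(b,X[0],X[1],a,0,sp,(1,1,0,0,1)))
x,y,q=.5017,.4323,20.8
b=[(p,boxat(p,(x,y,0),17)) for p in(t,u)]; print("C bias",fit2(b,x,y,q,0,0.,(1,1,0,0,1)))
E
```

```text
0.24 (array([ 0.8, -0. ,  0. ,  0. , -0.2]), np.float64(0.506))
0.28 (array([ 2.3, -0.4,  0. ,  0. , -0.1]), np.float64(0.507))
0.32 (array([ 3. , -0.2,  0. , -0. , -0.2]), np.float64(0.506))
C bias (array([-0.1,  0.8,  0. ,  0. ,  1. ]), np.float64(0.391))
```

Call:
jog_arm:
  moves:
    - {"slide": [0,0,-4],"angular": [0,0,0],"fingers": 0.65}
    - {"slide": [0,0,-8],"angular": [0,0,0],"fingers": 0.65}
    - {"slide": [0,0,-15],"angular": [0,0,0],"fingers": 0.65}
    - {"slide": [0,0,-30],"angular": [0,0,0],"fingers": 0.65}
    - {"slide": [0,0,-50],"angular": [0,0,0],"fingers": 0.65}
    - {"slide": [0,0,-75],"angular": [0,0,0],"fingers": 0.65}
    - {"slide": [0,0,-100],"angular": [0,0,0],"fingers": 0.65}
    - {"slide": [0,0,-125],"angular": [0,0,0],"fingers": 0.65}
    - {"slide": [0,0,-145],"angular": [0,0,0],"fingers": 0.65}
    - {"slide": [0,0,-155],"angular": [0,0,0],"fingers": 0.65}

```text
clock: 29.0
tcp_pos: [0.4401, 0.3079, 0.1893]
orientation: [0.0, -0.157, 0.988, 0.001]
wrist_force: [-0.0, -0.1, -1.7]
finger_gap: 0.0303
grip_force: 18.9
```

Call:
jog_arm:
  moves:
    - {"slide": [7,-25,0],"angular": [0,0,3],"fingers": 0.65}
    - {"slide": [15,-55,0],"angular": [0,0,6],"fingers": 0.65}
    - {"slide": [23,-85,0],"angular": [0,0,9],"fingers": 0.65}
    - {"slide": [31,-115,0],"angular": [0,0,12],"fingers": 0.65}
    - {"slide": [40,-150,0],"angular": [0,0,15],"fingers": 0.65}
    - {"slide": [49,-185,0],"angular": [0,0,18],"fingers": 0.65}
    - {"slide": [58,-218,0],"angular": [0,0,21],"fingers": 0.65}
    - {"slide": [67,-250,0],"angular": [0,0,23],"fingers": 0.65}
    - {"slide": [74,-275,0],"angular": [0,0,23],"fingers": 0.65}
    - {"slide": [78,-290,0],"angular": [0,0,23],"fingers": 0.65}

```text
clock: 29.83
tcp_pos: [0.4544, 0.0051, 0.1856]
orientation: [-0.002, 0.044, 0.999, -0.0]
wrist_force: [1.2, 0.3, -2.3]
finger_gap: 0.0302
grip_force: 18.9
```

Call:
jog_arm:
  moves:
    - {"slide": [0,0,20],"angular": [0,0,0],"fingers": 0.65}
    - {"slide": [0,0,40],"angular": [0,0,0],"fingers": 0.65}
    - {"slide": [0,0,60],"angular": [0,0,0],"fingers": 0.65}
    - {"slide": [0,0,75],"angular": [0,0,0],"fingers": 0.65}
    - {"slide": [0,0,75],"angular": [0,0,0],"fingers": 0.65}
    - {"slide": [0,0,75],"angular": [0,0,0],"fingers": 0.65}

```text
clock: 30.33
tcp_pos: [0.4534, 0.0078, 0.1102]
orientation: [-0.003, 0.043, 0.999, 0.0]
wrist_force: [0.2, -0.5, -2.0]
finger_gap: 0.0305
grip_force: 18.9
```

```bash
sed -i 's/(2,90,50),(17,255,255)/(2,80,60),(12,255,255)/' h.py; python3 -c "
from h import *
F(3); plan(over_sp(2,-5,.080,.1325),-5); chk(d=.129); chk(d=.129,free=(1,1,1,1,0))"
```

```text
[ 0.4551  0.0076  0.1117  0.5865 -0.1097 -1.8014 -0.0174  0.0659  0.02  ] -4.933069867917904 0.030352978012941824 18.92374573973939
slide [-1.8  2.4 32.1] ang [-0.01 -0.1   0.07]
30.58 [0.4556 0.0075 0.1122] F [-0.7299  0.0665 -1.5664] T [-0.0136  0.0933  0.0581] gap 0.0302 18.9
fit dx dy dz pitch yaw (array([-0.9, -3.4, -1.1, -2. ,  1.6]), np.float64(0.413)) ring bottom z 0.0751
30.68 [0.4554 0.0076 0.1119] F [ 0.6614 -0.2783 -1.2356] T [-0.0542  0.1132  0.0522] gap 0.0303 18.9
fit dx dy dz pitch yaw (array([-0.8, -2.3, -0.4, -1.9,  0. ]), np.float64(0.425)) ring bottom z 0.0755
```

Call:
jog_arm:
  moves:
    - {"slide": [-1.4,2.3,8],"angular": [0,0,0],"fingers": 0.65}
    - {"slide": [-1.4,2.3,16],"angular": [0,0,0],"fingers": 0.65}
    - {"slide": [-1.4,2.3,23],"angular": [0,0,0],"fingers": 0.65}
    - {"slide": [-1.4,2.3,29],"angular": [0,0,0],"fingers": 0.65}
    - {"slide": [-1.4,2.3,34],"angular": [0,0,0],"fingers": 0.65}
    - {"slide": [-1.4,2.3,34],"angular": [0,0,0],"fingers": 0.65}
    - {"slide": [-1.4,2.3,34],"angular": [0,0,0],"fingers": 0.65}

```text
clock: 31.27
tcp_pos: [0.4557, 0.0098, 0.0765]
orientation: [-0.002, 0.043, 0.999, 0.0]
wrist_force: [-0.8, -0.6, -1.9]
finger_gap: 0.0303
grip_force: 18.9
```

```bash
python3 -c "
from h import *
F(3); print(over_sp(2,-5,.080,.132)); ascii_side(276,206,322,245)"
```

```text
[ 0.4564  0.0097  0.0772 -0.3329 -0.3908 -1.9732  0.0162  0.0512 -0.0074] -4.944023415787109 0.030052009460248184 18.91297551104799
[np.float64(0.4580022998518896), np.float64(0.009704558042690879), 0.08]
206 ..............................................
207 ..............................................
208 ..............................................
209 ........................CCC...................
210 ........................CCC...................
211 ........................CC....................
212 ..............................................
213 .......................................C......
214 ......................................CCC.....
215 ......................................CC......
216 ......................................CC......
217 ....................C.................C.......
218 ...................CC.........................
219 ...................C.....CCC..................
220 ....................C....CCCCCC...............
221 ...................CCC...CCbbbbb..............
222 ...................CC....CC...................
223 ........................
[... 393 characters left out ...]
........CCC........CCCCC.............
232 ............C....CCCCCCCCCCCCCCC..............
233 ............CC...CCCCCCCCCCCCCC...............
234 .............CCCCCCCCCCCCCCCCbb...............
235 ...............CCCbbbbbbbbbbbbb...............
236 .................bbbbbbbbbbbbbbb..............
237 ...................bbbbbbbbbbbb...............
238 ....................bbbbbbbbbbb...............
239 .....................bbbbbbbbbb...............
240 ......................bbbbbbbb................
241 ......................bbbbbb..................
242 ......................b.......................
243 .....................bb.......................
244 ......bb.............bb.......................
```

Ring B is around spindle 2's head and level. I lower it to the shoulder.

Call:
jog_arm:
  moves:
    - {"slide": [0,0,2],"angular": [0,0,0],"fingers": 0.65}
    - {"slide": [0,0,4],"angular": [0,0,0],"fingers": 0.65}
    - {"slide": [0,0,5],"angular": [0,0,0],"fingers": 0.65}
    - {"slide": [0,0,5],"angular": [0,0,0],"fingers": 0.65}

```text
clock: 31.8
tcp_pos: [0.4561, 0.0098, 0.0719]
orientation: [-0.002, 0.043, 0.999, 0.0]
wrist_force: [-0.1, -0.4, -1.8]
finger_gap: 0.0301
grip_force: 18.9
```

Call:
jog_arm:
  moves:
    - {"slide": [0,0,1.5],"angular": [0,0,0],"fingers": 0.65}
    - {"slide": [0,0,3],"angular": [0,0,0],"fingers": 0.65}
    - {"slide": [0,0,3],"angular": [0,0,0],"fingers": 0.65}
    - {"slide": [0,0,3],"angular": [0,0,0],"fingers": 0.65}

```text
clock: 32.13
tcp_pos: [0.4561, 0.0098, 0.069]
orientation: [-0.002, 0.043, 0.999, 0.0]
wrist_force: [0.2, 0.3, -0.8]
finger_gap: 0.0303
grip_force: 19.0
```

```bash
python3 -c "
from h import *
F(3); ascii_side(276,216,322,240)"
```

```text
[ 0.4562  0.0098  0.0691 -0.1847  0.0695 -1.042   0.0099  0.0019  0.02  ] -4.938057360927323 0.03069298130607634 18.996796037536114
216 .....................................CCCC.....
217 ....................................CCCC......
218 ...................C................CCC.......
219 ..............................................
220 .........................bbb..................
221 .........................Cbbbb................
222 ...................CC....CCbbbbb..............
223 ............................CC................
224 ..............................................
225 ..............................................
226 ..............................................
227 ..............................................
228 ..............................................
229 ..............................bCCC............
230 .............................bCCC.............
231 .................b..........CbCCC.............
232 .................CCCCC....CCCCCC..............
233 ............C....CCCCCCCCCCCCCCC..............
234 ............C....CCCCCCCCCCCCCC...............
235 ............CCCCCCCbCCCCCCCCbbb...............
236 ................CCbbbbbbbbbbbbbb..............
237 ...................bbbbbbbbbbbbb..............
238 ....................bbbbbbbbbbb...............
239 .....................bbbbbbbbbb...............
```

Call:
jog_arm:
  moves:
    - {"slide": [-1.2,0,0.5],"angular": [0,0,0],"fingers": 0.6}
    - {"slide": [-2.5,0,1],"angular": [0,0,0],"fingers": 0.55}
    - {"slide": [-3.8,0,1.5],"angular": [0,0,0],"fingers": 0.5}
    - {"slide": [-5,0,2],"angular": [0,0,0],"fingers": 0.45}
    - {"slide": [-6.5,0,2.5],"angular": [0,0,0],"fingers": 0.4}
    - {"slide": [-8,0,3],"angular": [0,0,0],"fingers": 0.35}
    - {"slide": [-9,0,4],"angular": [0,0,0],"fingers": 0.31}
    - {"slide": [-10,0,4],"angular": [0,0,0],"fingers": 0.29}
    - {"slide": [-10.5,0,4],"angular": [0,0,0],"fingers": 0.286}
    - {"slide": [-10.5,0,4],"angular": [0,0,0],"fingers": 0.286}

```text
clock: 33.17
tcp_pos: [0.4667, 0.0089, 0.065]
orientation: [-0.002, 0.043, 0.999, 0.0]
wrist_force: [0.4, 0.7, -0.4]
finger_gap: 0.0613
grip_force: 6.7
```

Call:
jog_arm:
  moves:
    - {"slide": [0,0,0],"angular": [0,0,0],"fingers": 0.286}
    - {"slide": [0,0,0],"angular": [0,0,0],"fingers": 0.286}

```text
clock: 33.33
tcp_pos: [0.4667, 0.0089, 0.0651]
orientation: [-0.002, 0.043, 0.999, 0.0]
wrist_force: [-0.2, 0.4, -2.3]
finger_gap: 0.0609
grip_force: 6.7
```

```bash
python3 -c "
from h import *
F(3); ascii_side(276,208,322,240)"
```

```text
[ 0.4667  0.0089  0.0651  0.3957  0.0519 -1.2224  0.0617 -0.0184  0.0316] -4.939570161933584 0.06084871339434247 6.661067828536034
208 ..............................................
209 ........................CCC...................
210 ........................CCC...................
211 .......................CCC....................
212 .......................CC.....................
213 .......................................C......
214 ......................................CCC.....
215 ........................b.............CCC.....
216 ........................b.............CCC.....
217 ....................................CC........
218 ..................................CCC.........
219 ...................................CC.........
220 ..............................................
221 ..............................................
222 ..............................................
223 ..............................................
224 ..............................................
225 ..............................................
226 ..............................................
227 ...............................CC.............
228 ..............................CCCC............
229 ...............bb.............bCC.............
230 ...............CCC...........CCCC.............
231 ...........CC..CCCCC.......CCCCCC.............
232 ..........CCCCCCCCCCCCCCCCCCCCCC..............
233 ...........CCCCCCCCCCCCCCCCCCCC...............
234 ...............CCbbCCCCCCCCCCbb...............
235 ................bbbbbbbbbbbbbbb...............
236 .................bbbbbbbbbbbbbbb..............
237 ...................bbbbbbbbbbbbb..............
238 ....................bbbbbbbbbbb...............
239 .....................bbbbbbbbbb...............
```

Ring B has contracted, with the same signature as A and free forces. I lift and look at ring C.

Call:
jog_arm:
  moves:
    - {"slide": [0,0,-3],"angular": [0,0,0],"fingers": 0.286}
    - {"slide": [0,0,-6],"angular": [0,0,0],"fingers": 0.286}
    - {"slide": [0,0,-10],"angular": [0,0,0],"fingers": 0.286}
    - {"slide": [0,0,-15],"angular": [0,0,0],"fingers": 0.286}
    - {"slide": [0,0,-40],"angular": [0,0,0],"fingers": 0.286}
    - {"slide": [0,0,-80],"angular": [0,0,0],"fingers": 0.286}
    - {"slide": [0,0,-120],"angular": [0,0,0],"fingers": 0.286}
    - {"slide": [0,0,-160],"angular": [0,0,0],"fingers": 0.286}
    - {"slide": [0,0,-200],"angular": [0,0,0],"fingers": 0.286}
    - {"slide": [0,0,-235],"angular": [0,0,0],"fingers": 0.286}

```text
clock: 34.37
tcp_pos: [0.4673, 0.0088, 0.3035]
orientation: [-0.0, 0.043, 0.999, -0.0]
wrist_force: [0.5, 0.0, -0.4]
finger_gap: 0.0612
grip_force: 6.8
```

Call:
jog_arm:
  moves:
    - {"slide": [10,35,0],"angular": [0,0,0],"fingers": 0.286}
    - {"slide": [20,70,0],"angular": [0,0,0],"fingers": 0.286}
    - {"slide": [30,105,0],"angular": [0,0,0],"fingers": 0.286}
    - {"slide": [40,140,0],"angular": [0,0,0],"fingers": 0.286}
    - {"slide": [50,170,0],"angular": [0,0,0],"fingers": 0.286}
    - {"slide": [53,186,0],"angular": [0,0,0],"fingers": 0.286}
    - {"slide": [53,186,0],"angular": [0,0,0],"fingers": 0.286}
    - {"slide": [53,186,0],"angular": [0,0,0],"fingers": 0.286}

```text
clock: 35.03
tcp_pos: [0.4303, 0.1993, 0.3006]
orientation: [-0.002, 0.042, 0.999, -0.0]
wrist_force: [0.4, -0.6, -1.7]
finger_gap: 0.0609
grip_force: 6.9
```

```bash
python3 - <<'E'
from h import *
ascii_side(276,208,322,240)
p=read_camera("wrist");s=get_state();p=read_camera("wrist");save(p,"w6");print(s["clock"],s["tcp_pos"],yaw(s),s["finger_gap"],s["grip_force"])
for r in rings(p,s): print(np.round(r,4))
print(over_ring(.5017,.4323,20.8,.065));plan(over_ring(.5017,.4323,20.8,.065,-.0005),20.8,s)
E
```

```text
208 ..............................................
209 ........................CCC...................
210 ........................CCC...................
211 .......................CCC....................
212 .......................CC.....................
213 .......................................C......
214 ......................................CCC.....
215 ........................b.............CCC.....
216 ....................CCCCbC...........CCCC.....
217 ....................CCCCCCCC........CCCC......
218 ...................CCCCCCCCCCCCCCCCCCCCC......
219 ....................CCCCCCCCCCCCCCCCCCCb......
220 ........................CbbCCCCCCCCCCbb.......
221 ........................bbbbbbbbbbbbbbb.......
222 .................C........bbbbbbbbbbbbb.......
223 ................CCC.........bbbbbbbbbbb.......
224 ................CC...........bbbbbbbbbb.......
225 ................C.............CCbbbbbbb.......
226 ..............................CCCbbbbb........
227 ..............................CCCbbb..........
228 ..............................CCCC............
229 ...............bb........
[... 196 characters left out ...]
CCCCCCCCCCCCCC...............
234 ...............CCbbCCCCCCCCCCbb...............
235 ................bbbbbbbbbbbbbbb...............
236 .................bbbbbbbbbbbbbbb..............
237 ...................bbbbbbbbbbbbb..............
238 ....................bbbbbbbbbbb...............
239 .....................bbbbbbbbbb...............
35.1333 [0.4307 0.1981 0.3004] -4.962101023766774 0.061234052484065396 6.863705590367317
[ 0.502   0.4324 20.6967  0.9787]
[  0.4922  -0.1546 135.8637   0.2603]
[  0.5981  -0.099  166.4076   0.3269]
[   0.6034   -0.023  -163.9565    0.2983]
[np.float64(0.3857816161268942), np.float64(0.388266736661391), 0.065]
slide [ 60.9 185.5 235.5] ang [  0.01  -0.19 -25.76]
```

Both rings are seated and ring C has not moved. On to ring C.

Call:
jog_arm:
  moves:
    - {"slide": [12,37,10],"angular": [0,0,-6],"fingers": 0.286}
    - {"slide": [24,74,20],"angular": [0,0,-12],"fingers": 0.286}
    - {"slide": [36,111,40],"angular": [0,0,-18],"fingers": 0.286}
    - {"slide": [48,148,55],"angular": [0,0,-24],"fingers": 0.286}
    - {"slide": [61,185,70],"angular": [0,0,-25.8],"fingers": 0.286}
    - {"slide": [61,185,110],"angular": [0,0,-25.8],"fingers": 0.286}
    - {"slide": [61,185,150],"angular": [0,0,-25.8],"fingers": 0.286}
    - {"slide": [61,185,190],"angular": [0,0,-25.8],"fingers": 0.286}
    - {"slide": [61,185,220],"angular": [0,0,-25.8],"fingers": 0.286}
    - {"slide": [61,185,235],"angular": [0,0,-25.8],"fingers": 0.286}

```text
clock: 36.02
tcp_pos: [0.3833, 0.3854, 0.061]
orientation: [-0.005, -0.18, 0.984, -0.001]
wrist_force: [-0.5, -0.0, -1.6]
finger_gap: 0.061
grip_force: 6.8
```

Call:
jog_arm:
  moves:
    - {"slide": [0,0,0],"angular": [0,0,0],"fingers": 0.286}
    - {"slide": [0,0,0],"angular": [0,0,0],"fingers": 0.286}

```text
clock: 36.18
tcp_pos: [0.3852, 0.387, 0.0649]
orientation: [-0.003, -0.18, 0.984, -0.0]
wrist_force: [-0.0, -0.8, -1.0]
finger_gap: 0.0612
grip_force: 6.8
```

```bash
python3 - <<'E'
from h import *
for i in range(3): read_camera("side"); s=get_state()
print(s["clock"],s["tcp_pos"],yaw(s)); plan(over_ring(.5018,.4323,20.8,.038,-.0005),20.8,s)
E
```

```text
36.3333 [0.3868 0.3889 0.0674] 20.79616727699513
slide [ 1.6 -0.3 29.4] ang [ 0.14  0.02 -0.  ]
```

Call:
jog_arm:
  moves:
    - {"slide": [1.3,-0.3,12],"angular": [0,0,0],"fingers": 0.286}
    - {"slide": [1.3,-0.3,24],"angular": [0,0,0],"fingers": 0.286}
    - {"slide": [1.3,-0.3,29],"angular": [0,0,0],"fingers": 0.286}
    - {"slide": [1.3,-0.3,29],"angular": [0,0,0],"fingers": 0.286}

```text
clock: 36.67
tcp_pos: [0.3841, 0.3876, 0.0368]
orientation: [-0.001, -0.181, 0.983, 0.001]
wrist_force: [0.1, 0.7, -0.8]
finger_gap: 0.0615
grip_force: 6.8
```

Call:
jog_arm:
  moves:
    - {"slide": [0,0,2],"angular": [0,0,0],"fingers": 0.286}
    - {"slide": [0,0,4],"angular": [0,0,0],"fingers": 0.286}
    - {"slide": [0,0,6],"angular": [0,0,0],"fingers": 0.286}
    - {"slide": [0,0,6],"angular": [0,0,0],"fingers": 0.286}

```text
clock: 37.0
tcp_pos: [0.3842, 0.3879, 0.0307]
orientation: [-0.001, -0.181, 0.983, 0.001]
wrist_force: [-0.7, -0.4, -0.8]
finger_gap: 0.0608
grip_force: 6.7
```

Call:
jog_arm:
  moves:
    - {"slide": [0,0,1],"angular": [0,0,0],"fingers": 0.286}
    - {"slide": [0,0,2],"angular": [0,0,0],"fingers": 0.286}
    - {"slide": [0,0,2],"angular": [0,0,0],"fingers": 0.286}

```text
clock: 37.25
tcp_pos: [0.3845, 0.3881, 0.0298]
orientation: [-0.001, -0.181, 0.983, 0.001]
wrist_force: [-1.6, -1.1, 6.3]
finger_gap: 0.0608
grip_force: 7.5
```

```bash
python3 -c "
from h import *
F(3); print(over_ring(.5018,.4323,20.8,.030,-.0005)); ascii_side(262,352,318,388)"
```

```text
[ 0.3845  0.3881  0.0298 -0.8575 -1.1064  6.2869 -0.229   0.2043 -0.0049] 20.861465886327515 0.06137895624947812 7.473131641745567
[np.float64(0.38541420328869624), np.float64(0.3880891831801869), 0.03]
352 ........................................................
353 ........................................................
354 ........................................................
355 ........................................................
356 ........................................................
357 ........................................................
358 ........................................................
359 ........................................................
360 ....................C.....CCCCCCCCC.....................
361 .............CC.....C...CCCCCCCCCC......................
362 .............CC.....CCCCCCCCC...........................
363 .............C......CCCCCC..............................
364 .............C......CCC.................................
365 .............CCCCCCC....................................
366 .............CCCC......................
[... 598 characters left out ...]
CCCCCCCCCCC..................
377 ..............CC......CCCCCCCCCCCCCC....................
378 ..............C.......CCCCCCCCCCCC......................
379 ..............CC...CCCCC................................
380 ..............CCCCCCCCC.................................
381 ..............CCCCCC....................................
382 ........................................................
383 ........................................................
384 ........................................................
385 ........................................................
386 ........................................................
387 ........................................................
```

Both pins stand in the eyes, with the tips on the bench. I spread and lift.

Call:
jog_arm:
  moves:
    - {"slide": [0,0,0],"angular": [0,0,0],"fingers": 0.34}
    - {"slide": [0,0,-1],"angular": [0,0,0],"fingers": 0.39}
    - {"slide": [0,0,-1.5],"angular": [0,0,0],"fingers": 0.44}
    - {"slide": [0,0,-2],"angular": [0,0,0],"fingers": 0.49}
    - {"slide": [0,0,-2.5],"angular": [0,0,0],"fingers": 0.54}
    - {"slide": [0,0,-3],"angular": [0,0,0],"fingers": 0.59}
    - {"slide": [0,0,-3],"angular": [0,0,0],"fingers": 0.63}
    - {"slide": [0,0,-3],"angular": [0,0,0],"fingers": 0.65}
    - {"slide": [0,0,-3],"angular": [0,0,0],"fingers": 0.65}
    - {"slide": [0,0,-3],"angular": [0,0,0],"fingers": 0.65}

```text
clock: 38.28
tcp_pos: [0.3853, 0.3891, 0.0343]
orientation: [0.001, -0.181, 0.983, 0.002]
wrist_force: [-2.5, -0.9, 14.6]
finger_gap: 0.0301
grip_force: 26.3
```

Call:
jog_arm:
  moves:
    - {"slide": [0,0,-4],"angular": [0,0,0],"fingers": 0.65}
    - {"slide": [0,0,-8],"angular": [0,0,0],"fingers": 0.65}
    - {"slide": [0,0,-15],"angular": [0,0,0],"fingers": 0.65}
    - {"slide": [0,0,-30],"angular": [0,0,0],"fingers": 0.65}
    - {"slide": [0,0,-50],"angular": [0,0,0],"fingers": 0.65}
    - {"slide": [0,0,-75],"angular": [0,0,0],"fingers": 0.65}
    - {"slide": [0,0,-100],"angular": [0,0,0],"fingers": 0.65}
    - {"slide": [0,0,-125],"angular": [0,0,0],"fingers": 0.65}
    - {"slide": [0,0,-145],"angular": [0,0,0],"fingers": 0.65}
    - {"slide": [0,0,-155],"angular": [0,0,0],"fingers": 0.65}

```text
clock: 39.12
tcp_pos: [0.3851, 0.3882, 0.1894]
orientation: [-0.0, -0.181, 0.983, 0.001]
wrist_force: [1.1, 0.5, -3.4]
finger_gap: 0.0302
grip_force: 19.7
```

```bash
python3 -c "
from h import *
F(2); chk(d=.129);plan(over_sp(1,-5,.188,.133),-5)"
```

```text
[ 0.3854  0.3884  0.1892  0.1729  0.4034 -1.4097 -0.0075 -0.0215  0.023 ] 20.85410622481979 0.029978695382615113 19.703590096905828
39.32 [0.3839 0.3872 0.1854] F [-0.0697 -0.4435 -2.8077] T [-0.0138  0.0727 -0.0797] gap 0.0303 19.7
fit dx dy dz pitch yaw (array([ 2.7, -0.3,  1.6, -2.6,  1.4]), np.float64(0.674)) ring bottom z 0.151
slide [  34.7 -313.9   -2.8] ang [ 0.   -0.26 25.86]
```

Call:
jog_arm:
  moves:
    - {"slide": [4,-28,0],"angular": [0,0,3],"fingers": 0.65}
    - {"slide": [8,-60,0],"angular": [0,0,6],"fingers": 0.65}
    - {"slide": [12,-94,0],"angular": [0,0,9],"fingers": 0.65}
    - {"slide": [16,-128,0],"angular": [0,0,12],"fingers": 0.65}
    - {"slide": [20,-162,0],"angular": [0,0,15],"fingers": 0.65}
    - {"slide": [24,-196,0],"angular": [0,0,18],"fingers": 0.65}
    - {"slide": [28,-230,0],"angular": [0,0,21],"fingers": 0.65}
    - {"slide": [31,-264,0],"angular": [0,0,24],"fingers": 0.65}
    - {"slide": [33,-295,0],"angular": [0,0,25.8],"fingers": 0.65}
    - {"slide": [35,-314,0],"angular": [0,0,25.8],"fingers": 0.65}

```text
clock: 40.15
tcp_pos: [0.4629, 0.0789, 0.1841]
orientation: [-0.003, 0.045, 0.999, -0.0]
wrist_force: [1.1, 0.0, -1.7]
finger_gap: 0.0308
grip_force: 19.7
```

Call:
jog_arm:
  moves:
    - {"slide": [0,0,20],"angular": [0,0,0],"fingers": 0.65}
    - {"slide": [0,0,40],"angular": [0,0,0],"fingers": 0.65}
    - {"slide": [0,0,60],"angular": [0,0,0],"fingers": 0.65}
    - {"slide": [0,0,75],"angular": [0,0,0],"fingers": 0.65}
    - {"slide": [0,0,75],"angular": [0,0,0],"fingers": 0.65}
    - {"slide": [0,0,75],"angular": [0,0,0],"fingers": 0.65}

```text
clock: 40.65
tcp_pos: [0.4612, 0.0816, 0.1092]
orientation: [-0.004, 0.043, 0.999, -0.0]
wrist_force: [0.1, -0.2, -1.7]
finger_gap: 0.0301
grip_force: 19.7
```

```bash
python3 -c "
from h import *
F(3); plan(over_sp(1,-5,.078,.1335),-5); chk(d=.130); chk(d=.130,free=(1,1,1,1,0))"
```

```text
[ 0.4631  0.0817  0.1111  0.3337 -0.0312 -1.8172  0.0144  0.0701 -0.0209] -4.930114248787454 0.03040607003667277 19.678226122632623
slide [ 0.8 -0.3 33.7] ang [-0.   -0.14  0.07]
40.9 [0.4639 0.0818 0.112 ] F [ 0.2558 -0.5166 -1.4113] T [-0.0137  0.0915 -0.0381] gap 0.0304 19.7
fit dx dy dz pitch yaw (array([ 0.9, -1.5, -2.1,  0.6, -1. ]), np.float64(0.409)) ring bottom z 0.0739
41.0 [0.4638 0.0817 0.1119] F [ 0.0334  0.2972 -1.1955] T [-0.037   0.0809 -0.0287] gap 0.0304 19.7
fit dx dy dz pitch yaw (array([ 1. , -2.4, -0.8, -0.8,  0. ]), np.float64(0.44)) ring bottom z 0.0751
```

Call:
jog_arm:
  moves:
    - {"slide": [1.3,0,8],"angular": [0,0,0],"fingers": 0.65}
    - {"slide": [1.3,0,16],"angular": [0,0,0],"fingers": 0.65}
    - {"slide": [1.3,0,23],"angular": [0,0,0],"fingers": 0.65}
    - {"slide": [1.3,0,29],"angular": [0,0,0],"fingers": 0.65}
    - {"slide": [1.3,0,34],"angular": [0,0,0],"fingers": 0.65}
    - {"slide": [1.3,0,34],"angular": [0,0,0],"fingers": 0.65}
    - {"slide": [1.3,0,34],"angular": [0,0,0],"fingers": 0.65}

```text
clock: 41.58
tcp_pos: [0.4614, 0.0818, 0.0765]
orientation: [-0.002, 0.043, 0.999, 0.0]
wrist_force: [-0.0, 0.8, -1.8]
finger_gap: 0.03
grip_force: 19.7
```

```bash
python3 -c "
from h import *
F(3); print(over_sp(1,-5,.080,.134)); ascii_side(268,226,314,258)"
```

```text
[ 0.4619  0.0818  0.0772  0.2756  0.1815 -1.3085  0.0049  0.0723  0.0008] -4.940978394211366 0.03036677865753355 19.679478162433952
[np.float64(0.4622099104557061), np.float64(0.0815788695281862), 0.08]
226 ......................................CCCbbbbb
227 ......................................CCCbbbb.
228 ......................................CCCC....
229 ......................................bCC.....
230 .....................................bC.......
231 ......................................C.......
232 ..................CC....CC....................
233 ..................CC....CCCC..................
234 ..................CC....CCbbCC................
235 .................CCC.C.CCCCbbbbb..............
236 ..................CCCC.CCCCCC.................
237 ..............................................
238 ..............................................
239 ..............................................
240 ..............................................
241 ..............................................
242 ..............................CCC.............
243 .............................bCCC.............
244 .............................CCC..............
245 ............................CCCC..............
246 ..........C.....CCC.......CCCCCC..............
247 ..........CC....CCCCCCCCCCCCCCC...............
248 ..........CC...CCCCCCCCCCCCCCCb...............
249 ..........CCCCCCCCCCCCCCCCCCbbb...............
250 ..............bCCbbbbbbCbbbbbbb...............
251 ...............bbbbbbbbbbbbbbbb...............
252 ....................bbbbbbbbbbb...............
253 ..........................bbbbb...............
254 ..............................................
255 ..............................................
256 ..............................................
257 ..............................................
```

The pattern matches ring B. I lower it.

Call:
jog_arm:
  moves:
    - {"slide": [0,0,2],"angular": [0,0,0],"fingers": 0.65}
    - {"slide": [0,0,4],"angular": [0,0,0],"fingers": 0.65}
    - {"slide": [0,0,5],"angular": [0,0,0],"fingers": 0.65}
    - {"slide": [0,0,5],"angular": [0,0,0],"fingers": 0.65}

```text
clock: 42.12
tcp_pos: [0.4616, 0.0818, 0.0719]
orientation: [-0.002, 0.043, 0.999, 0.0]
wrist_force: [-0.1, -0.5, -1.9]
finger_gap: 0.0304
grip_force: 19.6
```

Call:
jog_arm:
  moves:
    - {"slide": [0,0,1.5],"angular": [0,0,0],"fingers": 0.65}
    - {"slide": [0,0,3],"angular": [0,0,0],"fingers": 0.65}
    - {"slide": [0,0,3],"angular": [0,0,0],"fingers": 0.65}
    - {"slide": [0,0,3],"angular": [0,0,0],"fingers": 0.65}

```text
clock: 42.45
tcp_pos: [0.4617, 0.0818, 0.069]
orientation: [-0.002, 0.043, 0.999, 0.0]
wrist_force: [-0.5, 1.0, -1.4]
finger_gap: 0.0302
grip_force: 19.7
```

```bash
python3 -c "
from h import *
F(3); ascii_side(268,238,314,256)"
```

```text
[ 0.4617  0.0818  0.0691 -0.2583  0.0764 -1.2625  0.0319  0.0183 -0.0044] -4.94238895850702 0.030462203748588438 19.73095260327682
238 ...........................CCCC...............
239 ..............................................
240 ..............................................
241 ..............................................
242 ..............................................
243 ..............................................
244 .............................CCC..............
245 ............................bCCC..............
246 ................b..........bbCCC..............
247 ................CCC.......CCCCC...............
248 ..........CC....CCCCCCCCCCCCCCC...............
249 ..........CC....CCCCCCCCCCCCCCb...............
250 ..........CC...CCCCCCCCCCCCCbbb...............
251 ..............CCCbbbbCCCCbbbbbb...............
252 ....................bbbbbbbbbbb...............
253 ..........................bbbbb...............
254 ..............................................
255 ..............................................
```

Call:
jog_arm:
  moves:
    - {"slide": [-1.2,0,0.5],"angular": [0,0,0],"fingers": 0.6}
    - {"slide": [-2.5,0,1],"angular": [0,0,0],"fingers": 0.55}
    - {"slide": [-3.8,0,1.5],"angular": [0,0,0],"fingers": 0.5}
    - {"slide": [-5,0,2],"angular": [0,0,0],"fingers": 0.45}
    - {"slide": [-6.5,0,2.5],"angular": [0,0,0],"fingers": 0.4}
    - {"slide": [-8,0,3],"angular": [0,0,0],"fingers": 0.35}
    - {"slide": [-9.5,0,4],"angular": [0,0,0],"fingers": 0.31}
    - {"slide": [-10.5,0,4],"angular": [0,0,0],"fingers": 0.29}
    - {"slide": [-11,0,4],"angular": [0,0,0],"fingers": 0.286}
    - {"slide": [-11,0,4],"angular": [0,0,0],"fingers": 0.286}

```text
clock: 43.48
tcp_pos: [0.4729, 0.0808, 0.065]
orientation: [-0.002, 0.043, 0.999, 0.0]
wrist_force: [0.7, 0.1, -2.3]
finger_gap: 0.0612
grip_force: 6.8
```

Call:
jog_arm:
  moves:
    - {"slide": [0,0,0],"angular": [0,0,0],"fingers": 0.286}
    - {"slide": [0,0,0],"angular": [0,0,0],"fingers": 0.286}

```text
clock: 43.65
tcp_pos: [0.4726, 0.0809, 0.0651]
orientation: [-0.002, 0.043, 0.999, 0.0]
wrist_force: [0.6, 0.3, -1.5]
finger_gap: 0.061
grip_force: 6.8
```

```bash
python3 -c "
from h import *
F(3); ascii_side(268,226,322,256)"
```

```text
[ 0.4726  0.0809  0.0651 -0.1478  0.1392 -1.5919  0.0312 -0.0278  0.0125] -4.941382183204317 0.060578463901369214 6.791423410177231
226 ......................................CCCbbbbb........
227 ......................................CCCbbb..........
228 ......................................CCCb............
229 .......................bb.............bCC.............
230 .......................CCC...........bCCC.............
231 ...................................CCCC...............
232 ................................CCCCC.................
233 .................................CCCC.................
234 ......................................................
235 ......................................................
236 ......................................................
237 ......................................................
238 ......................................................
239 ......................................................
240 ......................................................
241 ......................................................
242 ..............................CC......................
243 ..............b..............bCC......................
244 ..............bb.............CCC...................b..
245 ..............CCC...........CCCC.....................b
246 .........CC..CCCCCC.......CCCCCC...................bbb
247 ........CCCCCCCCCCCCCCCCCCCCCCC....................bbb
248 ...........CCCCCCCCCCCCCCCCCCCb....................bb.
249 ..............CbbbCCCCCCCCCCbbb....................bbb
250 ..............bbbbbbbCbbbbbbbbb.....................bb
251 ...............bbbbbbbbbbbbbbbb.......................
252 ....................bbbbbbbbbbb.......................
253 ..........................bbbbb.......................
254 ......................................................
255 ......................................................
```

All three rings have contracted, with both eyes showing. I lift out, check, and carry the pliers over the door to the mat.

Call:
jog_arm:
  moves:
    - {"slide": [0,0,-3],"angular": [0,0,0],"fingers": 0.286}
    - {"slide": [0,0,-6],"angular": [0,0,0],"fingers": 0.286}
    - {"slide": [0,0,-10],"angular": [0,0,0],"fingers": 0.286}
    - {"slide": [0,0,-20],"angular": [0,0,0],"fingers": 0.286}
    - {"slide": [0,0,-60],"angular": [0,0,0],"fingers": 0.286}
    - {"slide": [0,0,-100],"angular": [0,0,0],"fingers": 0.286}
    - {"slide": [0,0,-140],"angular": [0,0,0],"fingers": 0.286}
    - {"slide": [0,0,-180],"angular": [0,0,0],"fingers": 0.286}
    - {"slide": [0,0,-220],"angular": [0,0,0],"fingers": 0.286}
    - {"slide": [0,0,-260],"angular": [0,0,0],"fingers": 0.286}

```text
clock: 44.68
tcp_pos: [0.4728, 0.0808, 0.3283]
orientation: [-0.001, 0.043, 0.999, 0.0]
wrist_force: [1.7, -0.1, -1.7]
finger_gap: 0.061
grip_force: 6.8
```

Call:
jog_arm:
  moves:
    - {"slide": [0,0,-40],"angular": [0,0,0],"fingers": 0.286}
    - {"slide": [0,0,-75],"angular": [0,0,0],"fingers": 0.286}
    - {"slide": [0,0,-95],"angular": [0,0,0],"fingers": 0.286}
    - {"slide": [0,0,-95],"angular": [0,0,0],"fingers": 0.286}
    - {"slide": [0,0,-95],"angular": [0,0,0],"fingers": 0.286}

```text
clock: 45.1
tcp_pos: [0.4742, 0.0808, 0.4216]
orientation: [-0.0, 0.043, 0.999, 0.0]
wrist_force: [0.1, -0.5, -1.7]
finger_gap: 0.0608
grip_force: 6.8
```

```bash
python3 - <<'E'
from h import *
s=get_state();print(s["clock"],s["tcp_pos"],yaw(s),s["grip_force"]);ascii_side(264,204,322,256)
plan([.4448,-.3432,.42],-14,s)
E
```

```text
45.1 [0.4742 0.0808 0.4216] -4.9404692353486706 6.806917190551758
204 ..........................................................
205 ..........................................................
206 ..........................................................
207 ..........................................................
208 ..........................................................
209 ....................................CCC...................
210 ....................................CCC...................
211 ...................................CCC....................
212 ...................................CC.....................
213 ...................................................C......
214 ..................................................CCC.....
215 ....................................b.............CCC.....
216 ................................CCCCbb...........CCCC.....
217 ................................CCCCCCCC........CCCC......
218 ...............................CCCCCCCCCCCCCCCCCCCCC......
219 ................................CCCCCCCCCCCCCCCCCCCC......
220 ......................
[... 1594 characters left out ...]
.................
246 .............CCCCCCCCCC.......CCCCCC......................
247 ............CCCCCCCCCCCCCCCCCCCCCCC.......................
248 ..............CCCCCCCCCCCCCCCCCCCCb.......................
249 ..................CbbCCCCCCCCCCCbbb.......................
250 ..................bbbbbbbbbbbbbbbbb.......................
251 ...................bbbbbbbbbbbbbbbb.......................
252 ........................bbbbbbbbbbb.......................
253 ..............................bbbbb.......................
254 ..........................................................
255 ..........................................................
slide [  -7.2 -424.9    1.5] ang [ 0.01 -0.01  9.06]
```

All three rings have identical seated signatures. On to the mat.

Call:
jog_arm:
  moves:
    - {"slide": [0,-38,0],"angular": [0,0,1],"fingers": 0.286}
    - {"slide": [-1,-76,0],"angular": [0,0,2],"fingers": 0.286}
    - {"slide": [-2,-114,0],"angular": [0,0,3],"fingers": 0.286}
    - {"slide": [-2,-152,0],"angular": [0,0,4],"fingers": 0.286}
    - {"slide": [-3,-190,0],"angular": [0,0,5],"fingers": 0.286}
    - {"slide": [-4,-228,0],"angular": [0,0,6],"fingers": 0.286}
    - {"slide": [-4,-266,0],"angular": [0,0,7],"fingers": 0.286}
    - {"slide": [-5,-304,0],"angular": [0,0,8],"fingers": 0.286}
    - {"slide": [-6,-342,0],"angular": [0,0,9],"fingers": 0.286}
    - {"slide": [-7,-380,0],"angular": [0,0,9],"fingers": 0.286}

```text
clock: 45.98
tcp_pos: [0.447, -0.2998, 0.4181]
orientation: [-0.003, 0.122, 0.993, 0.001]
wrist_force: [0.4, -0.5, -0.8]
finger_gap: 0.0612
grip_force: 6.8
```

Call:
jog_arm:
  moves:
    - {"slide": [0,-30,0],"angular": [0,0,0],"fingers": 0.286}
    - {"slide": [0,-45,0],"angular": [0,0,0],"fingers": 0.286}
    - {"slide": [0,-45,40],"angular": [0,0,0],"fingers": 0.286}
    - {"slide": [0,-45,80],"angular": [0,0,0],"fingers": 0.286}
    - {"slide": [0,-45,120],"angular": [0,0,0],"fingers": 0.286}
    - {"slide": [0,-45,120],"angular": [0,0,0],"fingers": 0.286}
    - {"slide": [0,-45,120],"angular": [0,0,0],"fingers": 0.286}

```text
clock: 46.57
tcp_pos: [0.4347, -0.3394, 0.2966]
orientation: [-0.005, 0.121, 0.993, 0.003]
wrist_force: [0.5, 0.3, -0.8]
finger_gap: 0.061
grip_force: 6.8
```

```bash
python3 - <<'E'
from h import *
p=read_camera("wrist");s=get_state();p=read_camera("wrist")
print(s["clock"],s["tcp_pos"],yaw(s),[(r["p"],at_z(p,r["point"],.001,s)) for r in tip_of("mat",p)])
plan([.4448,-.3432,.05],-14,s)
# mat corners from w2
p0=dict(p);s2=dict(tcp_pos=[.4426,-.3447,.3012],orientation=[0,.108,.994,0])
C=[at_z(p0,c,.001,s2) for c in[(215,180),(378,136),(416,328)]];print(C,(C[0]+C[2])/2,np.linalg.norm(C[1]-C[0]),np.linalg.norm(C[2]-C[1]))
E
```

```text
46.6167 [ 0.4368 -0.3415  0.3006] -13.917706007158479 [(0.55, array([ 0.5166, -0.3611,  0.001 ]))]
slide [ -9.2   0.2 250.6] ang [ 0.   -0.24  0.08]
[array([ 0.3957, -0.4631,  0.001 ]), array([ 0.3878, -0.2641,  0.001 ]), array([ 0.645, -0.256,  0.001])] [ 0.5203 -0.3595  0.001 ] 0.1991060967594078 0.25726960334908616
```

Call:
jog_arm:
  moves:
    - {"slide": [-9,2,40],"angular": [0,0,0],"fingers": 0.286}
    - {"slide": [-9,2,80],"angular": [0,0,0],"fingers": 0.286}
    - {"slide": [-9,2,120],"angular": [0,0,0],"fingers": 0.286}
    - {"slide": [-9,2,160],"angular": [0,0,0],"fingers": 0.286}
    - {"slide": [-9,2,200],"angular": [0,0,0],"fingers": 0.286}
    - {"slide": [-9,2,230],"angular": [0,0,0],"fingers": 0.286}
    - {"slide": [-9,2,250],"angular": [0,0,0],"fingers": 0.286}
    - {"slide": [-9,2,258],"angular": [0,0,0],"fingers": 0.286}
    - {"slide": [-9,2,262],"angular": [0,0,0],"fingers": 0.286}
    - {"slide": [-9,2,262],"angular": [0,0,0],"fingers": 0.286}

```text
clock: 47.55
tcp_pos: [0.4471, -0.344, 0.0399]
orientation: [-0.0, 0.121, 0.993, -0.001]
wrist_force: [0.2, 0.1, -1.3]
finger_gap: 0.0609
grip_force: 6.8
```

Call:
jog_arm:
  moves:
    - {"slide": [0,0,2],"angular": [0,0,0],"fingers": 0.286}
    - {"slide": [0,0,4],"angular": [0,0,0],"fingers": 0.286}
    - {"slide": [0,0,4],"angular": [0,0,0],"fingers": 0.286}

```text
clock: 47.8
tcp_pos: [0.4462, -0.3432, 0.0354]
orientation: [-0.001, 0.121, 0.993, -0.001]
wrist_force: [-0.5, -0.5, -0.9]
finger_gap: 0.061
grip_force: 6.8
```

Call:
jog_arm:
  moves:
    - {"slide": [0,0,2],"angular": [0,0,0],"fingers": 0.286}
    - {"slide": [0,0,2],"angular": [0,0,0],"fingers": 0.286}
    - {"slide": [0,0,2],"angular": [0,0,0],"fingers": 0.286}

```text
clock: 48.05
tcp_pos: [0.4453, -0.3423, 0.0323]
orientation: [-0.002, 0.121, 0.993, -0.0]
wrist_force: [0.4, 0.1, -0.8]
finger_gap: 0.0611
grip_force: 6.8
```

Call:
jog_arm:
  moves:
    - {"slide": [0,0,1],"angular": [0,0,0],"fingers": 0.286}
    - {"slide": [0,0,1.5],"angular": [0,0,0],"fingers": 0.286}
    - {"slide": [0,0,1.5],"angular": [0,0,0],"fingers": 0.286}

```text
clock: 48.3
tcp_pos: [0.445, -0.3422, 0.0304]
orientation: [-0.002, 0.121, 0.993, -0.0]
wrist_force: [0.4, -0.5, -0.9]
finger_gap: 0.0607
grip_force: 6.8
```

Call:
jog_arm:
  moves:
    - {"slide": [0,0,1],"angular": [0,0,0],"fingers": 0.24}
    - {"slide": [0,0,2],"angular": [0,0,0],"fingers": 0.2}
    - {"slide": [0,0,2],"angular": [0,0,0],"fingers": 0.1}
    - {"slide": [0,0,2],"angular": [0,0,0],"fingers": 0}
    - {"slide": [0,0,2],"angular": [0,0,0],"fingers": 0}
    - {"slide": [0,0,2],"angular": [0,0,0],"fingers": 0}

```text
clock: 48.8
tcp_pos: [0.4453, -0.3424, 0.0287]
orientation: [-0.002, 0.121, 0.993, -0.0]
wrist_force: [0.5, -0.6, -0.3]
finger_gap: 0.0851
grip_force: 0.0
```

Call:
jog_arm:
  moves:
    - {"slide": [0,0,-10],"angular": [0,0,0],"fingers": 0}
    - {"slide": [0,0,-40],"angular": [0,0,0],"fingers": 0}
    - {"slide": [0,0,-80],"angular": [0,0,0],"fingers": 0}
    - {"slide": [0,0,-120],"angular": [0,0,0],"fingers": 0}
    - {"slide": [0,0,-160],"angular": [0,0,0],"fingers": 0}
    - {"slide": [0,0,-200],"angular": [0,0,0],"fingers": 0}
    - {"slide": [0,0,-240],"angular": [0,0,0],"fingers": 0}
    - {"slide": [0,0,-265],"angular": [0,0,0],"fingers": 0}
    - {"slide": [0,0,-265],"angular": [0,0,0],"fingers": 0}

```text
clock: 49.55
tcp_pos: [0.4477, -0.3439, 0.3014]
orientation: [0.003, 0.121, 0.993, -0.004]
wrist_force: [0.2, -0.6, 0.9]
finger_gap: 0.0851
grip_force: 0.0
```

```bash
python3 - <<'E'
from h import *
p=read_camera("wrist");s=get_state();p=read_camera("wrist");save(p,"w7");print(s["clock"],s["tcp_pos"],yaw(s))
hsv=cv2.cvtColor(p["color"],cv2.COLOR_RGB2HSV);m=cv2.inRange(hsv,(22,120,80),(35,255,255));m[:,:230]=0
n,l,st,c=cv2.connectedComponentsWithStats(m)
for i in range(1,n):
    if st[i,4]>200: print(st[i],at_z(p,c[i],.044,s))
for k in("side","top","wrist"):
    t=read_camera(k)
    for q in("pliers","door_edge","hinge_mid"): print(k,q,[(round(r["p"],2),np.round(r["point"],1)) for r in tip_of(q,t)[:2]])
t=read_camera("side");u=read_camera("top")
print([ (proj(t,X).round(1),proj(u,X).round(1)) for X in[(.5775,-.1334,.054)]])
E
```

```text
49.6 [ 0.4472 -0.3434  0.2981] -13.937001912347332
[287 160  15  76 779] [ 0.4349 -0.37    0.044 ]
[342 160  16  76 810] [ 0.4487 -0.3137  0.044 ]
side pliers [(0.78, array([345.6, 183.2]))]
side door_edge [(0.77, array([314.3, 103.3])), (0.44, array([305.5, 216.8]))]
side hinge_mid [(0.55, array([316.1, 201.7]))]
top pliers [(0.93, array([474.6, 238.3]))]
top door_edge [(0.76, array([442.6, 196.9])), (0.58, array([473.8, 237.4]))]
top hinge_mid [(0.68, array([396.2, 215.5]))]
wrist pliers [(0.7, array([591. , 254.5])), (0.69, array([315.7, 257.8]))]
wrist door_edge [(0.9, array([622.1, 436.3])), (0.47, array([589.1, 256. ]))]
wrist hinge_mid [(0.6, array([515.2, 272.3]))]
[(array([314.1, 200.5]), array([395.5, 214.2]))]
```

The pliers stand on the mat with their pivot within about 6 mm of the centre. Next is the door: closed fingers behind its outer face, pushing toward +y.

Call:
jog_arm:
  moves:
    - {"slide": [-30,10,4],"angular": [0,0,-3],"fingers": 1}
    - {"slide": [-60,20,8],"angular": [0,0,-6],"fingers": 1}
    - {"slide": [-90,50,8],"angular": [0,0,-9],"fingers": 1}
    - {"slide": [-107,85,8],"angular": [0,0,-9],"fingers": 1}
    - {"slide": [-107,102,8],"angular": [0,0,-9],"fingers": 1}
    - {"slide": [-107,102,8],"angular": [0,0,-9],"fingers": 1}
    - {"slide": [-107,102,8],"angular": [0,0,-9],"fingers": 1}

```text
clock: 50.93
tcp_pos: [0.5749, -0.2681, 0.285]
orientation: [-0.002, 0.042, 0.999, -0.0]
wrist_force: [-0.3, -1.0, 0.7]
finger_gap: 0.0008
grip_force: 0.0
```

Call:
jog_arm:
  moves:
    - {"slide": [0,12,0],"angular": [0,0,0],"fingers": 1}
    - {"slide": [0,24,0],"angular": [0,0,0],"fingers": 1}
    - {"slide": [0,36,0],"angular": [0,0,0],"fingers": 1}
    - {"slide": [0,46,0],"angular": [0,0,0],"fingers": 1}
    - {"slide": [0,56,0],"angular": [0,0,0],"fingers": 1}
    - {"slide": [0,66,0],"angular": [0,0,0],"fingers": 1}
    - {"slide": [0,76,0],"angular": [0,0,0],"fingers": 1}
    - {"slide": [0,86,0],"angular": [0,0,0],"fingers": 1}

```text
clock: 51.6
tcp_pos: [0.5826, -0.1833, 0.2886]
orientation: [0.001, 0.043, 0.999, -0.001]
wrist_force: [-2.2, -2.5, 14.1]
finger_gap: 0.0
grip_force: 0.0
```

```bash
python3 - <<'E'
from h import *
s=get_state();print(s["clock"],s["tcp_pos"],yaw(s),s["wrist_force"],s["joint_pos"])
for k in("side","top"):
    t=read_camera(k); print(k,[(round(r["p"],2),np.round(r["point"],1)) for r in tip_of("door_edge",t)[:2]],[(a,proj(t,(.575+.262*np.cos(a)*.09,-.1334+.262*np.cos(a),.054+.262*np.sin(a))).round(1)) for a in(1.8,1.7,1.6,1.5,1.4)])
E
```

```text
51.6 [ 0.5826 -0.1833  0.2886] -4.963680185285013 [-2.1709 -2.5292 14.1174] [-0.4353  0.3775  0.25    1.4404 -0.0019 -0.3487]
side [(0.76, array([313.3, 103.7]))] [(1.8, array([320.3, 106.6])), (1.7, array([317.5, 107.9])), (1.6, array([314.5, 110.3])), (1.5, array([311.4, 113.8])), (1.4, array([308.3, 118.4]))]
top [(0.56, array([424. , 195.4]))] [(1.8, array([443.5, 200.2])), (1.7, array([431.9, 198.8])), (1.6, array([419.7, 197.6])), (1.5, array([407.3, 196.7])), (1.4, array([394.7, 196. ]))]
```

The force is upward, so the door's edge touches the finger linkage. I raise 22 mm and go on pushing.

Call:
jog_arm:
  moves:
    - {"slide": [0,0,-8],"angular": [0,0,0],"fingers": 1}
    - {"slide": [0,0,-16],"angular": [0,0,0],"fingers": 1}
    - {"slide": [0,0,-22],"angular": [0,0,0],"fingers": 1}
    - {"slide": [0,10,-22],"angular": [0,0,0],"fingers": 1}

```text
clock: 52.13
tcp_pos: [0.5833, -0.175, 0.3086]
orientation: [-0.001, 0.044, 0.999, -0.001]
wrist_force: [-0.8, -0.1, 0.4]
finger_gap: -0.0002
grip_force: 0.0
```

Call:
jog_arm:
  moves:
    - {"slide": [0,10,0],"angular": [0,0,0],"fingers": 1}
    - {"slide": [0,20,0],"angular": [0,0,0],"fingers": 1}
    - {"slide": [0,30,0],"angular": [0,0,0],"fingers": 1}
    - {"slide": [0,40,0],"angular": [0,0,0],"fingers": 1}

```text
clock: 52.47
tcp_pos: [0.5862, -0.1322, 0.3067]
orientation: [-0.002, 0.043, 0.999, 0.0]
wrist_force: [-0.5, -1.2, 0.2]
finger_gap: -0.0002
grip_force: 0.5
```

Call:
jog_arm:
  moves:
    - {"slide": [0,12,0],"angular": [0,0,0],"fingers": 1}
    - {"slide": [0,24,0],"angular": [0,0,0],"fingers": 1}
    - {"slide": [0,36,0],"angular": [0,0,0],"fingers": 1}
    - {"slide": [0,48,0],"angular": [0,0,0],"fingers": 1}
    - {"slide": [0,60,0],"angular": [0,0,0],"fingers": 1}

```text
clock: 52.88
tcp_pos: [0.5914, -0.0723, 0.3071]
orientation: [-0.002, 0.043, 0.999, 0.0]
wrist_force: [0.6, 0.4, -0.6]
finger_gap: 0.0
grip_force: 0.2
```

```bash
cat >> h.py <<'E'
def door():
    s=get_state();print(s["clock"],s["tcp_pos"],yaw(s),s["wrist_force"])
    for k in("side","top"):
        t=read_camera(k); print(k,[(round(r["p"],2),np.round(r["point"],1)) for r in tip_of("door_edge",t)[:2]],[(a,proj(t,(.5775+.262*np.cos(a)*.09,-.1334+.262*np.cos(a),.054+.262*np.sin(a))).round(0).tolist()) for a in(1.6,1.3,1.,.7,.4,.05,0)])
E
python3 -c "
from h import *
door()"
```

```text
52.8833 [ 0.5914 -0.0723  0.3071] -4.917863965194869 [ 0.5998  0.3634 -0.6398]
side [(0.89, array([301.6, 124. ]))] [(1.6, [314.0, 110.0]), (1.3, [304.0, 124.0]), (1.0, [295.0, 147.0]), (0.7, [288.0, 178.0]), (0.4, [283.0, 211.0]), (0.05, [282.0, 247.0]), (0, [282.0, 251.0])]
top [(0.67, array([379.2, 194.9]))] [(1.6, [420.0, 196.0]), (1.3, [382.0, 194.0]), (1.0, [348.0, 194.0]), (0.7, [321.0, 197.0]), (0.4, [304.0, 200.0]), (0.05, [297.0, 205.0]), (0, [298.0, 206.0])]
```

The door is at about 1.3 rad and falling. I raise and go above the shut position of its free edge.

Call:
jog_arm:
  moves:
    - {"slide": [0,0,-30],"angular": [0,0,0],"fingers": 1}
    - {"slide": [0,0,-60],"angular": [0,0,0],"fingers": 1}
    - {"slide": [0,30,-60],"angular": [0,0,0],"fingers": 1}
    - {"slide": [4,65,-60],"angular": [0,0,0],"fingers": 1}
    - {"slide": [6,100,-60],"angular": [0,0,0],"fingers": 1}
    - {"slide": [8,135,-60],"angular": [0,0,0],"fingers": 1}
    - {"slide": [10,170,-60],"angular": [0,0,0],"fingers": 1}
    - {"slide": [10,198,-60],"angular": [0,0,0],"fingers": 1}
    - {"slide": [10,198,-60],"angular": [0,0,0],"fingers": 1}
    - {"slide": [10,198,-60],"angular": [0,0,0],"fingers": 1}

```text
clock: 53.92
tcp_pos: [0.5988, 0.1252, 0.3669]
orientation: [-0.002, 0.042, 0.999, -0.0]
wrist_force: [0.2, 0.4, 0.3]
finger_gap: 0.0003
grip_force: 0.0
```

```bash
python3 -c "
from h import *
door(); plan([.600,.126,.15],-5)"
```

```text
53.9167 [0.5988 0.1252 0.3669] -4.814930786521997 [0.2444 0.3666 0.2656]
side [(0.95, array([294.4, 143. ]))] [(1.6, [314.0, 110.0]), (1.3, [304.0, 124.0]), (1.0, [295.0, 147.0]), (0.7, [288.0, 178.0]), (0.4, [283.0, 211.0]), (0.05, [282.0, 247.0]), (0, [282.0, 251.0])]
top [(0.57, array([347.5, 194.5]))] [(1.6, [420.0, 196.0]), (1.3, [382.0, 194.0]), (1.0, [348.0, 194.0]), (0.7, [321.0, 197.0]), (0.4, [304.0, 200.0]), (0.05, [297.0, 205.0]), (0, [298.0, 206.0])]
slide [ -1.6   3.3 217.1] ang [-0.02 -0.2  -0.05]
```

Falling steadily; I wait about 2.5 s.

Call:
jog_arm:
  moves:
    - {"slide": [0,0,0],"angular": [0,0,0],"fingers": 1}
    - {"slide": [0,0,0],"angular": [0,0,0],"fingers": 1}
    - {"slide": [0,0,0],"angular": [0,0,0],"fingers": 1}
    - {"slide": [0,0,0],"angular": [0,0,0],"fingers": 1}
    - {"slide": [0,0,0],"angular": [0,0,0],"fingers": 1}
    - {"slide": [0,0,0],"angular": [0,0,0],"fingers": 1}
    - {"slide": [0,0,0],"angular": [0,0,0],"fingers": 1}
    - {"slide": [0,0,0],"angular": [0,0,0],"fingers": 1}
    - {"slide": [0,0,0],"angular": [0,0,0],"fingers": 1}
    - {"slide": [0,0,0],"angular": [0,0,0],"fingers": 1}

```text
clock: 54.95
tcp_pos: [0.5987, 0.1244, 0.3671]
orientation: [-0.002, 0.043, 0.999, 0.0]
wrist_force: [1.0, -0.2, 0.1]
finger_gap: -0.0001
grip_force: 0.0
```

Call:
jog_arm:
  moves:
    - {"slide": [0,0,0],"angular": [0,0,0],"fingers": 1}
    - {"slide": [0,0,0],"angular": [0,0,0],"fingers": 1}
    - {"slide": [0,0,0],"angular": [0,0,0],"fingers": 1}
    - {"slide": [0,0,0],"angular": [0,0,0],"fingers": 1}
    - {"slide": [0,0,0],"angular": [0,0,0],"fingers": 1}
    - {"slide": [0,0,0],"angular": [0,0,0],"fingers": 1}
    - {"slide": [0,0,0],"angular": [0,0,0],"fingers": 1}
    - {"slide": [0,0,0],"angular": [0,0,0],"fingers": 1}
    - {"slide": [0,0,0],"angular": [0,0,0],"fingers": 1}
    - {"slide": [0,0,0],"angular": [0,0,0],"fingers": 1}

```text
clock: 55.78
tcp_pos: [0.5987, 0.1243, 0.3671]
orientation: [-0.002, 0.043, 0.999, 0.0]
wrist_force: [0.1, 0.3, 0.1]
finger_gap: -0.0001
grip_force: 0.0
```

```bash
python3 -c "
from h import *
door()"
```

```text
55.7833 [0.5987 0.1243 0.3671] -4.940966315142634 [0.1234 0.2628 0.125 ]
side [(0.69, array([281.2, 243.8]))] [(1.6, [314.0, 110.0]), (1.3, [304.0, 124.0]), (1.0, [295.0, 147.0]), (0.7, [288.0, 178.0]), (0.4, [283.0, 211.0]), (0.05, [282.0, 247.0]), (0, [282.0, 251.0])]
top [] [(1.6, [420.0, 196.0]), (1.3, [382.0, 194.0]), (1.0, [348.0, 194.0]), (0.7, [321.0, 197.0]), (0.4, [304.0, 200.0]), (0.05, [297.0, 205.0]), (0, [298.0, 206.0])]
```

The door rests on its latch. I press down at the free edge.

Call:
jog_arm:
  moves:
    - {"slide": [-1,2,40],"angular": [0,0,0],"fingers": 1}
    - {"slide": [-1,2,80],"angular": [0,0,0],"fingers": 1}
    - {"slide": [-1,2,120],"angular": [0,0,0],"fingers": 1}
    - {"slide": [-1,2,160],"angular": [0,0,0],"fingers": 1}
    - {"slide": [-1,2,200],"angular": [0,0,0],"fingers": 1}
    - {"slide": [-1,2,230],"angular": [0,0,0],"fingers": 1}
    - {"slide": [-1,2,255],"angular": [0,0,0],"fingers": 1}
    - {"slide": [-1,2,270],"angular": [0,0,0],"fingers": 1}
    - {"slide": [-1,2,276],"angular": [0,0,0],"fingers": 1}
    - {"slide": [-1,2,276],"angular": [0,0,0],"fingers": 1}

```text
clock: 56.82
tcp_pos: [0.5977, 0.1262, 0.0894]
orientation: [-0.003, 0.043, 0.999, -0.0]
wrist_force: [0.2, 0.4, -0.3]
finger_gap: 0.0003
grip_force: 0.0
```

Call:
jog_arm:
  moves:
    - {"slide": [0,0,4],"angular": [0,0,0],"fingers": 1}
    - {"slide": [0,0,8],"angular": [0,0,0],"fingers": 1}
    - {"slide": [0,0,12],"angular": [0,0,0],"fingers": 1}
    - {"slide": [0,0,15],"angular": [0,0,0],"fingers": 1}
    - {"slide": [0,0,15],"angular": [0,0,0],"fingers": 1}

```text
clock: 57.23
tcp_pos: [0.5988, 0.1263, 0.076]
orientation: [-0.002, 0.043, 0.999, 0.0]
wrist_force: [-0.5, -0.1, -0.2]
finger_gap: -0.0
grip_force: 0.0
```

Call:
jog_arm:
  moves:
    - {"slide": [0,0,3],"angular": [0,0,0],"fingers": 1}
    - {"slide": [0,0,6],"angular": [0,0,0],"fingers": 1}
    - {"slide": [0,0,6],"angular": [0,0,0],"fingers": 1}

```text
clock: 57.48
tcp_pos: [0.5988, 0.1263, 0.0698]
orientation: [-0.002, 0.043, 0.999, 0.0]
wrist_force: [-0.4, -0.5, -0.7]
finger_gap: 0.0002
grip_force: 0.0
```

Call:
jog_arm:
  moves:
    - {"slide": [0,0,2],"angular": [0,0,0],"fingers": 1}
    - {"slide": [0,0,4],"angular": [0,0,0],"fingers": 1}
    - {"slide": [0,0,4],"angular": [0,0,0],"fingers": 1}
    - {"slide": [0,0,4],"angular": [0,0,0],"fingers": 1}

```text
clock: 57.82
tcp_pos: [0.599, 0.1263, 0.0666]
orientation: [-0.001, 0.043, 0.999, 0.0]
wrist_force: [-1.6, 0.5, 4.8]
finger_gap: -0.0001
grip_force: 2.3
```

Call:
jog_arm:
  moves:
    - {"slide": [0,0,2],"angular": [0,0,0],"fingers": 1}
    - {"slide": [0,0,4],"angular": [0,0,0],"fingers": 1}
    - {"slide": [0,0,4],"angular": [0,0,0],"fingers": 1}
    - {"slide": [0,0,4],"angular": [0,0,0],"fingers": 1}

```text
clock: 58.15
tcp_pos: [0.5991, 0.1263, 0.0663]
orientation: [-0.0, 0.043, 0.999, 0.0]
wrist_force: [-9.5, -1.5, 27.1]
finger_gap: -0.0001
grip_force: 13.6
```

```bash
python3 -c "
from h import *
door()"
```

```text
58.15 [0.5991 0.1263 0.0663] -4.930316307415401 [-9.5159 -1.5094 27.1286]
side [(0.73, array([279.9, 244.2]))] [(1.6, [314.0, 110.0]), (1.3, [304.0, 124.0]), (1.0, [295.0, 147.0]), (0.7, [288.0, 178.0]), (0.4, [283.0, 211.0]), (0.05, [282.0, 247.0]), (0, [282.0, 251.0])]
top [] [(1.6, [420.0, 196.0]), (1.3, [382.0, 194.0]), (1.0, [348.0, 194.0]), (0.7, [321.0, 197.0]), (0.4, [304.0, 200.0]), (0.05, [297.0, 205.0]), (0, [298.0, 206.0])]
```

Rigid contact at a tip height of 0.055, which is the shut level. I release and probe again to confirm that it stays down.

Call:
jog_arm:
  moves:
    - {"slide": [0,0,-10],"angular": [0,0,0],"fingers": 1}
    - {"slide": [0,0,-25],"angular": [0,0,0],"fingers": 1}
    - {"slide": [0,0,-25],"angular": [0,0,0],"fingers": 1}
    - {"slide": [0,0,-25],"angular": [0,0,0],"fingers": 1}
    - {"slide": [0,0,-25],"angular": [0,0,0],"fingers": 1}

```text
clock: 58.77
tcp_pos: [0.5987, 0.1262, 0.0863]
orientation: [-0.002, 0.043, 0.999, -0.0]
wrist_force: [0.4, -0.2, 0.3]
finger_gap: -0.0
grip_force: 0.0
```

Call:
jog_arm:
  moves:
    - {"slide": [0,0,8],"angular": [0,0,0],"fingers": 1}
    - {"slide": [0,0,15],"angular": [0,0,0],"fingers": 1}
    - {"slide": [0,0,15],"angular": [0,0,0],"fingers": 1}
    - {"slide": [0,0,15],"angular": [0,0,0],"fingers": 1}

```text
clock: 59.1
tcp_pos: [0.5977, 0.1262, 0.0704]
orientation: [-0.003, 0.043, 0.999, -0.0]
wrist_force: [0.1, -0.8, -0.5]
finger_gap: 0.0001
grip_force: 0.0
```

Call:
jog_arm:
  moves:
    - {"slide": [0,0,2],"angular": [0,0,0],"fingers": 1}
    - {"slide": [0,0,4],"angular": [0,0,0],"fingers": 1}
    - {"slide": [0,0,4],"angular": [0,0,0],"fingers": 1}

```text
clock: 59.35
tcp_pos: [0.5987, 0.1263, 0.0677]
orientation: [-0.002, 0.043, 0.999, 0.0]
wrist_force: [-0.4, -0.4, -0.2]
finger_gap: -0.0003
grip_force: 0.0
```

Call:
jog_arm:
  moves:
    - {"slide": [0,0,2],"angular": [0,0,0],"fingers": 1}
    - {"slide": [0,0,4],"angular": [0,0,0],"fingers": 1}
    - {"slide": [0,0,7],"angular": [0,0,0],"fingers": 1}
    - {"slide": [0,0,7],"angular": [0,0,0],"fingers": 1}

```text
clock: 59.68
tcp_pos: [0.5993, 0.1263, 0.0663]
orientation: [0.0, 0.043, 0.999, 0.0]
wrist_force: [-11.7, -1.7, 30.3]
finger_gap: -0.0001
grip_force: 15.1
```

Same level again. I retract clear and verify the door angle from both cameras, along with the other objects.

Call:
jog_arm:
  moves:
    - {"slide": [0,0,-20],"angular": [0,0,0],"fingers": 1}
    - {"slide": [0,0,-60],"angular": [0,0,0],"fingers": 1}
    - {"slide": [0,0,-100],"angular": [0,0,0],"fingers": 1}
    - {"slide": [0,0,-140],"angular": [0,0,0],"fingers": 1}
    - {"slide": [30,0,-180],"angular": [0,0,0],"fingers": 1}
    - {"slide": [70,0,-220],"angular": [0,0,0],"fingers": 1}
    - {"slide": [110,0,-240],"angular": [0,0,0],"fingers": 1}
    - {"slide": [150,0,-250],"angular": [0,0,0],"fingers": 1}
    - {"slide": [180,0,-250],"angular": [0,0,0],"fingers": 1}
    - {"slide": [180,0,-250],"angular": [0,0,0],"fingers": 1}

```text
clock: 60.52
tcp_pos: [0.4158, 0.1421, 0.3142]
orientation: [-0.001, 0.042, 0.999, 0.0]
wrist_force: [-0.5, 1.0, 0.3]
finger_gap: -0.0001
grip_force: 0.0
```

```bash
python3 - <<'E'
from h import *
door()
t=read_camera("side");save(t,"side_end");u=read_camera("top");save(u,"top_end")
for n,p in(("side",t),("top",u)):
    h=cv2.cvtColor(p["color"],cv2.COLOR_RGB2HSV);m=cv2.inRange(h,(100,100,20),(125,255,255))
    e=np.array([.0863,.9963]);d=np.array([.9963,-.0863]);H=np.array([.578,-.1334])
    def quad(a): return np.array([proj(p,(*(H+d*w+e*r*np.cos(a)-0*e),.054+r*np.sin(a)+.0015)) for w,r in((-.065,0),(.065,0),(.065,.27),(-.065,.27))])
    q=quad(0.0);c0,r0=(q.min(0)-12).astype(int);c1,r1=(q.max(0)+12).astype(int)
    mm=m[r0:r1,c0:c1]>0
    for a in(0,.02,.04,.06,.1):
        I=np.zeros(mm.shape,np.uint8);cv2.fillPoly(I,[np.round((quad(a)-[c0,r0])*16).astype(np.int32)],1,shift=4);I=I>0
        print(n,a,round((I&mm).sum()/(I|mm).sum(),4),quad(a)[2:].round(1).tolist())
    if n=="side":
        for c in(265,275,285,295): 
            col=np.nonzero(m[200:300,c])[0]; print(c,col.min()+200 if len(col) else None,col.max()+200 if len(col) else None)
E
```

```text
60.5167 [0.4158 0.1421 0.3142] -4.867575894882542 [-0.4876  1.0131  0.3078]
side [(0.75, array([280.7, 246.9]))] [(1.6, [314.0, 110.0]), (1.3, [304.0, 124.0]), (1.0, [295.0, 147.0]), (0.7, [288.0, 178.0]), (0.4, [283.0, 211.0]), (0.05, [282.0, 247.0]), (0, [282.0, 251.0])]
top [(0.75, array([300.6, 206.1])), (0.62, array([310.5, 256.3]))] [(1.6, [420.0, 196.0]), (1.3, [382.0, 194.0]), (1.0, [348.0, 194.0]), (0.7, [321.0, 197.0]), (0.4, [304.0, 200.0]), (0.05, [297.0, 205.0]), (0, [298.0, 206.0])]
side 0 0.8759 [[256.0, 248.4], [306.7, 257.0]]
side 0.02 0.9047 [[255.8, 246.5], [306.7, 255.1]]
side 0.04 0.9391 [[255.7, 244.7], [306.6, 253.2]]
side 0.06 0.8963 [[255.6, 242.8], [306.6, 251.3]]
side 0.1 0.7907 [[255.3, 238.9], [306.6, 247.3]]
265 237 246
275 222 248
285 207 250
295 200 251
top 0 0.9618 [[296.9, 182.2], [292.8, 230.2]]
top 0.02 0.9618 [[296.8, 181.8], [292.8, 229.9]]
top 0.04 0.9533 [[296.7, 181.4], [292.7, 229.7]]
top 0.06 0.9533 [[296.8, 180.9], [292.7, 229.5]]
top 0.1 0.9438 [[296.9, 180.1], [292.8, 229.1]]
```

```bash
python3 - <<'E'
from h import *
a=cv2.imread("pics/side_end.png");b=cv2.imread("pics/side4.png")
for c in(270,285,300):
    print(c); 
    for r in range(242,264): print(r,a[r,c][::-1],b[r,c][::-1])
t=read_camera("side")
e=np.array([.0863,.9963]);d=np.array([.9963,-.0863]);O=np.array([.5895,-.0018])
for z in(.052,.0): print(z,[proj(t,(*(O+e*.132+d*w),z)).round(1).tolist() for w in(.063,-.063)])
E
```

```text
270
242 [ 67  91 136] [80 77 74]
243 [ 66  90 135] [80 77 73]
244 [ 67  91 135] [80 78 74]
245 [ 65  90 133] [79 76 74]
246 [ 67  89 131] [81 78 75]
247 [ 62  78 110] [84 79 76]
248 [58 67 85] [94 93 89]
249 [53 60 78] [116 117 114]
250 [54 62 77] [129 130 127]
251 [68 72 80] [101 100  96]
252 [86 83 82] [90 88 84]
253 [89 86 83] [90 87 83]
254 [89 87 83] [91 89 84]
255 [90 88 84] [90 88 83]
256 [89 87 83] [93 90 85]
257 [89 86 82] [91 88 83]
258 [89 87 82] [91 88 83]
259 [89 87 83] [92 89 84]
260 [91 88 84] [91 89 84]
261 [89 87 84] [92 89 84]
262 [90 88 83] [92 89 84]
263 [92 89 85] [91 89 85]
285
242 [ 64  89 135] [157 152 147]
243 [ 63  88 133] [152 145 139]
244 [ 61  87 132] [147 140 132]
245 [ 64  89 134] [123 117 109]
246 [ 65  90 135] [99 88 75]
247 [ 65  90 135] [137 114  78]
248 [ 66  90 136] [168 135  84]
249 [ 61  83 123] [149 120  77]
250 [55 67 92] [115  92  63]
251 [53 62 80] [109  89  64]
252 [52 59 76] [116 103  87]
253 [58 66 79] [120 120 114]
254 [75 77 81] [94 92 88]
255 [87 84 82] [90 86 82]
256 [89 86 83] [89 86 82]
257 [88 85 81] [90 86 82]
258 [88 87 83] [89 8
[... 165 characters left out ...]
8 106]
243 [ 64  89 135] [205 192 170]
244 [ 61  86 132] [214 203 184]
245 [ 62  88 134] [170 161 145]
246 [ 64  89 135] [144 138 126]
247 [ 62  87 133] [182 173 160]
248 [ 63  88 133] [213 202 185]
249 [ 61  86 131] [219 209 191]
250 [ 61  85 131] [219 208 191]
251 [ 61  84 127] [219 209 191]
252 [ 57  74 108] [217 206 190]
253 [50 59 79] [219 208 191]
254 [50 59 76] [218 209 193]
255 [51 59 76] [185 179 167]
256 [60 67 78] [112 110 105]
257 [79 79 81] [90 87 83]
258 [85 82 81] [87 83 79]
259 [88 85 82] [89 86 81]
260 [88 84 82] [89 85 82]
261 [87 84 81] [88 85 81]
262 [87 84 80] [90 86 83]
263 [88 85 82] [88 85 81]
0.052 [[257.8, 248.3], [306.6, 256.6]]
0.0 [[259.4, 265.3], [307.1, 273.8]]
```

The images are ambiguous by about 10 mm, so I probe nearer the hinge. A flat door gives the same contact height (0.0665), while an ajar one gives about 7 mm lower.

```bash
python3 - <<'E'
from h import *
a=cv2.imread("pics/top_end.png"); print([a[206,c][::-1].tolist() for c in range(288,304)])
s=cv2.imread("pics/side_end.png")
for r in(205,215,225,235,245): 
    h=cv2.cvtColor(s,cv2.COLOR_BGR2HSV)[r]; cs=[c for c in range(250,350) if 95<h[c,0]<125 and h[c,1]>60]; print(r,cs[0],cs[-1],[s[r,c][::-1].tolist() for c in range(cs[-1]-6,cs[-1]+3)])
plan([.585,-.054,.12],-5)
E
```

```text
[[113, 119, 131], [113, 119, 131], [112, 117, 130], [110, 116, 127], [111, 115, 127], [110, 116, 128], [110, 115, 127], [96, 105, 127], [38, 66, 125], [22, 58, 124], [22, 60, 128], [22, 60, 128], [22, 59, 128], [22, 60, 128], [22, 60, 129], [24, 62, 131]]
205 285 334 [[57, 84, 132], [59, 86, 134], [58, 86, 134], [59, 86, 135], [55, 82, 130], [51, 72, 111], [56, 64, 83], [112, 112, 115], [137, 134, 135]]
215 278 329 [[59, 86, 133], [58, 86, 132], [58, 86, 133], [58, 85, 131], [57, 80, 125], [47, 61, 91], [48, 54, 68], [65, 64, 66], [69, 67, 65]]
225 272 323 [[61, 86, 133], [58, 84, 130], [59, 85, 130], [58, 84, 130], [57, 83, 129], [53, 75, 111], [46, 56, 77], [57, 59, 67], [68, 67, 66]]
235 264 318 [[58, 84, 131], [59, 86, 132], [60, 85, 131], [57, 84, 130], [56, 81, 124], [48, 64, 92], [47, 54, 69], [60, 62, 66], [69, 67, 68]]
245 258 312 [[60, 85, 130], [60, 85, 131], [61, 85, 129], [62, 86, 131], [62, 86, 131], [54, 74, 110], [48, 57, 79], [52, 55, 66], [69, 69, 69]]
slide [-180.7 -180.6  190.2] ang [-0.02 -0.25  0.03]
```

Call:
jog_arm:
  moves:
    - {"slide": [-30,-30,0],"angular": [0,0,0],"fingers": 1}
    - {"slide": [-60,-60,0],"angular": [0,0,0],"fingers": 1}
    - {"slide": [-90,-90,20],"angular": [0,0,0],"fingers": 1}
    - {"slide": [-115,-115,45],"angular": [0,0,0],"fingers": 1}
    - {"slide": [-140,-140,70],"angular": [0,0,0],"fingers": 1}
    - {"slide": [-165,-165,95],"angular": [0,0,0],"fingers": 1}
    - {"slide": [-181,-181,130],"angular": [0,0,0],"fingers": 1}
    - {"slide": [-181,-181,165],"angular": [0,0,0],"fingers": 1}
    - {"slide": [-181,-181,200],"angular": [0,0,0],"fingers": 1}
    - {"slide": [-181,-181,225],"angular": [0,0,0],"fingers": 1}

```text
clock: 61.7
tcp_pos: [0.583, -0.0553, 0.0804]
orientation: [-0.005, 0.044, 0.999, 0.001]
wrist_force: [-1.2, 0.2, -0.0]
finger_gap: 0.0001
grip_force: 0.0
```

Call:
jog_arm:
  moves:
    - {"slide": [0,0,8],"angular": [0,0,0],"fingers": 1}
    - {"slide": [0,0,16],"angular": [0,0,0],"fingers": 1}
    - {"slide": [0,0,18],"angular": [0,0,0],"fingers": 1}
    - {"slide": [0,0,18],"angular": [0,0,0],"fingers": 1}

```text
clock: 62.03
tcp_pos: [0.5852, -0.0543, 0.0688]
orientation: [-0.001, 0.043, 0.999, -0.0]
wrist_force: [0.3, -0.4, 0.6]
finger_gap: -0.0001
grip_force: 0.0
```

Call:
jog_arm:
  moves:
    - {"slide": [0,0,1.5],"angular": [0,0,0],"fingers": 1}
    - {"slide": [0,0,3],"angular": [0,0,0],"fingers": 1}
    - {"slide": [0,0,3],"angular": [0,0,0],"fingers": 1}

```text
clock: 62.28
tcp_pos: [0.5854, -0.0543, 0.0666]
orientation: [-0.0, 0.043, 0.999, -0.0]
wrist_force: [0.9, 0.5, 0.4]
finger_gap: -0.0004
grip_force: 0.6
```

Call:
jog_arm:
  moves:
    - {"slide": [0,0,1.5],"angular": [0,0,0],"fingers": 1}
    - {"slide": [0,0,3],"angular": [0,0,0],"fingers": 1}
    - {"slide": [0,0,3],"angular": [0,0,0],"fingers": 1}

```text
clock: 62.53
tcp_pos: [0.5855, -0.0543, 0.0664]
orientation: [0.001, 0.043, 0.999, -0.0]
wrist_force: [-6.1, 2.0, 21.6]
finger_gap: -0.0002
grip_force: 10.5
```

The contact height matches near the hinge, so the door is flat, shut and latched. I retract clear and hand in.

Call:
jog_arm:
  moves:
    - {"slide": [0,0,-30],"angular": [0,0,0],"fingers": 1}
    - {"slide": [0,0,-70],"angular": [0,0,0],"fingers": 1}
    - {"slide": [20,0,-110],"angular": [0,0,0],"fingers": 1}
    - {"slide": [50,0,-150],"angular": [0,0,0],"fingers": 1}
    - {"slide": [90,0,-190],"angular": [0,0,0],"fingers": 1}
    - {"slide": [130,0,-220],"angular": [0,0,0],"fingers": 1}
    - {"slide": [140,0,-230],"angular": [0,0,0],"fingers": 1}
    - {"slide": [140,0,-230],"angular": [0,0,0],"fingers": 1}
    - {"slide": [140,0,-230],"angular": [0,0,0],"fingers": 1}

```text
clock: 63.28
tcp_pos: [0.4453, -0.0421, 0.296]
orientation: [0.002, 0.043, 0.999, -0.001]
wrist_force: [-0.3, -0.8, -0.4]
finger_gap: 0.0001
grip_force: 0.0
```

```bash
python3 - <<'E'
from h import *
t=read_camera("side")
for k,z in[("pliers",0),("screwdriver",.01),("fusebox",0),("mat",.001)]:
    print(k,[(round(r["p"],2),at_z(t,r["point"],z)) for r in tip_of(k,t)[:1]])
print(get_state()["clock"],hand_in())
E
```

```text
pliers [(0.94, array([ 0.5128, -0.3459,  0.    ]))]
screwdriver [(0.77, array([ 0.4411, -0.1388,  0.01  ]))]
fusebox [(0.82, array([0.4738, 0.1038, 0.    ]))]
mat [(0.94, array([ 0.5174, -0.365 ,  0.001 ]))]
the job is handed in; nothing more can be done
63.5333 None
```

I put all three copper rings on the spindles, shut the blue door (it probes flat, so I take the latch as snapped in), stood the pliers on their mat near its middle, and handed the job in at 63.5 s; no verdict came back.

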